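Squareness check of ground plates, packed with separator sheets

ROBOT

A 6-joint arm with a two-finger parallel gripper is mounted at the origin on a cart in front of the work surface, level with it; the furniture and walls round the work are solid. World frame = base frame: x ahead of the robot, y to its left, z up, the work surface at z = 0. Lengths are in m, angles in rad, forces in N, time in s.
With the tool pointing down it reaches from about 0.375 to 0.975 m from the base axis. Payload 3.8 kg.
Tool frame: the origin (TCP) lies at the very end of the fingers, on their centre line; the grasp point (between the pads) lies bot.grip_point_offset behind it (bot.grip_point_offset is the distance from the TCP to the grasp point, in m); z points along the fingers, y is the line along which they close (so a half turn about z gives the same grasp; the last joint's range is limited). The gripper opens to 85 mm and grips with 20 to 120 N. Pads are 22 mm wide; open, the fingers measure 114 mm over their backs; the gripper's body (76 mm by 85 mm) begins 54 mm behind the grasp point. The pads swing forward as they close: fully open they stand 13 mm farther back than shut.
Start: joints at [1.307, 0.264, 1.604, -0, 1.274, -0.037], TCP at [0.152, 0.658, 0.231] pointing down, gripper open.
Joint ranges: [-2.63, 2.63], [-0.94, 2.18], [0.31, 2.57], [-1.31, 4.45], [0, 2.66], [-2.55, 2.55]. Speed limits (rad/s): [2.57, 2.57, 3.14, 3.14, 3.14, 3.14].

INTERFACE

Orientations are given as a rotation vector (axis times angle).
In Python, from workcell import bot, vision gives the robot as it stands.
- The arm moves only by the tool play_rows, never from a script. Its argument "rows" is a list of rows, each an object of numbers: "dx", "dy", "dz": the shift along the tool's x, y, z as a fraction of full scale; "roll": the turn about the tool's z as a fraction of full scale; "fingers": the closure, from 0 (fully open) to 1 (shut). In form: [{"dx": .., "dy": .., "dz": .., "roll": .., "fingers": ..}, ...]. A call has 1 to 20 rows; each row shifts and turns the commanded pose from where the row before left it, along the tool's axes as they then stand; what a row does not reach is not made up. Full scale, the value 1, is 0.04 m for a shift and 4 degrees for a turn. A row lasts 1/12 s, in which the tool goes at most 41.7 mm and 7.16 degrees, less where a joint would pass 70% of its speed; a pose out of reach is approached as far as the arm can. A call with a number of a shift or a turn outside -1 to 1 is refused whole. A call with a gripper value outside its range is refused whole. The fingers move at their own pace and stop on an object; "grip_force" is the grip in N (left out, the last holds). Time passes only in rows, so rows that do not move let the fingers close. It gives the time, the measured TCP pose, the force and the opening at its end, in the units of the state.
- bot.read_state(): the state, without advancing time (a new reading comes with each control period).
- vision.read_camera(name): name is "side" or "top"; returns a dict with "pixels" (400x640x3 uint8, red, green, blue), "depth" (400x640 float32, m along the optical axis (not along the pixel's ray), 0 where there is no reading), "fx", "fy", "cx", "cy" (pixels), "R" (3x3) and "t" (3): a world point X has camera coordinates R X + t. Camera axes: x right, y down, z forward; pixel columns grow to the right and rows downward; lengths in m; the calibration is good to about 2 mm. A picture is of the moment at which its call begins.
- bot.finish_job(): hands the job in, once; it reports no verdict.
The state is a dict: "time": time; "q": joint angles; "joint_vel": joint speeds; "joint_torque": joint torques, N m; "tool_pos": TCP position; "tcp_rot": TCP orientation; "wrist_force": force on the tool from outside, world axes, zero at the start; "torque": the same for the moment, N m; "width": opening from 0.0 (shut) to 1.0 (fully open).
Only numpy, scipy, OpenCV 4.12 (cv2) and the standard library are available. Lean on these libraries where they do the work, as an engineer would, in place of code of your own. Each camera call takes 0.05 s, during which the arm holds its last target. There are 200 camera calls.

TASK

Check the yellow-dotted steel plates in order of their dots (fewest first; the one-dot or the two-dot plate may be missing): lay each flat on the rails of the dial fixture with its dotted end against both stop buttons, hold it there a moment, then turn it end for end and do the same with its plain end. Set the checked plates down, without dropping them, in that order on the plate already in the corner-post carrier, with one blue separator sheet lying flat between every two plates, each plate lengthwise on its sheet and nowhere overhanging it. Leave the other tools on the bench where they are.

Things in the scene. Friction and masses are not known exactly. Their poses are not given: they have to be found in the camera images.
- gauge_fixture: fixed dial fixture, grey base 190 x 96 x 18 mm. Origin on the bench; x along the two rest rails toward the stop. Rail tops: 30 mm above the bench, x = -84 to 10 mm, y = 8 to 19 mm on either side; beside them only the base (18 mm high), so fingers may reach below a plate lying there. Stop block at x = 15 to 31 mm, 50 mm high; dial behind it to x = 105 mm, 49 mm high
- stop_face (a point): centre of the stop plane of the gauge fixture, 10 mm along its x from its origin and 36 mm above the bench, midway between the two steel stop buttons (10 mm across, 34 mm apart) which a plate's end must meet squarely
- stylus (a joint): spring stylus of the dial, between the stop buttons, m: 0 when free (tip 6 mm in front of the stop plane), about 0.006 when a plate's end is flush against the buttons; pushes back with 1 to 2.5 N. The red needle on the dial turns with it
- carrier: fixed stacking carrier, aluminium base with four steel corner posts (angles, 18 mm along the long, 14 mm along the short sides, flared at the top), 79 mm high. Origin on the bench under its centre; y along its long side. Cavity between the posts 66 x 106 mm (x by y), floor 8 mm above the bench; long sides open for 70 mm between the posts, short sides for 38 mm
- plate_bottom: plate without dots, 46 x 84 x 12 mm, already lying on the carrier's floor as the bottom of the stack; its top is 20 mm above the bench. Origin at the centre of its underside; stays there
- plate_1: ground steel plate, 46 x 84 x 12 mm, 0.3 kg, with one yellow paint dot on its top near one end (may be absent). Origin at the centre of its underside, z up; y runs along its 84 mm length toward the dotted end. It lies flat on the bench; grasp it across the 46 mm width
- plate_2: ground steel plate, 46 x 84 x 12 mm, 0.3 kg, with two yellow paint dots on its top near one end (may be absent). Origin at the centre of its underside, z up; y runs along its 84 mm length toward the dotted end. It lies flat on the bench; grasp it across the 46 mm width
- plate_3: ground steel plate, 46 x 84 x 12 mm, 0.3 kg, with three yellow paint dots on its top near one end. Origin at the centre of its underside, z up; y runs along its 84 mm length toward the dotted end. It lies flat on the bench; grasp it across the 46 mm width
- plate_1_dotted_end (a point): centre of the dotted end face of plate_1, at 42 mm along the plate's y and 6 mm above its underside
- plate_1_plain_end (a point): centre of the plain end face of plate_1, at -42 mm along the plate's y and 6 mm above its underside
- plate_2_dotted_end (a point): centre of the dotted end face of plate_2, at 42 mm along the plate's y and 6 mm above its underside
- plate_2_plain_end (a point): centre of the plain end face of plate_2, at -42 mm along the plate's y and 6 mm above its underside
- plate_3_dotted_end (a point): centre of the dotted end face of plate_3, at 42 mm along the plate's y and 6 mm above its underside
- plate_3_plain_end (a point): centre of the plain end face of plate_3, at -42 mm along the plate's y and 6 mm above its underside
- sheet_1: blue twin-wall plastic separator sheet, 60 x 100 x 6 mm, 0.04 kg; origin at the centre of its underside, y along its 100 mm length. Lies on the bench as the lowest of a pile of three
- sheet_2: blue twin-wall plastic separator sheet, 60 x 100 x 6 mm, 0.04 kg; origin at the centre of its underside, y along its 100 mm length. Lies on sheet_1, turned crosswise to it, so that the fingers on its long sides come down on the sheet below
- sheet_3: blue twin-wall plastic separator sheet, 60 x 100 x 6 mm, 0.04 kg; origin at the centre of its underside, y along its 100 mm length. Lies on sheet_2, turned crosswise to it: the top of the pile
- micrometer: micrometer lying on the bench, about 42 x 126 x 18 mm; bystander
- brass_bush: brass bush, 26 mm across, 24 mm high; bystander
- loupe: black loupe, 35 mm across, 30 mm high; bystander
- ring_gauge: steel ring gauge, 48 mm across, 14 mm high; bystander
There are look-alikes about, which are no part of the job. Leave any brown look-alike of the plate_3 alone.

How it is judged:
On the way, in this order (a step that is already met when the one before it is completed fails the run):
1. the plate with one dot: dotted end flush against both stop buttons, flat on the rails (x of plate_1_dotted_end in the frame of gauge_fixture above 0.0078 m and horizontal distance between plate_1_dotted_end and stop_face below 0.009 m and angle between the y axis of plate_1 and the x axis of gauge_fixture, either way round below 0.08 rad and angle between plate_1's own z axis and vertical below 0.05 rad and z of plate_1 in the frame of gauge_fixture between 0.026 and 0.034 m), for 0.4 s.
2. the plate with one dot: plain end flush against both stop buttons, flat on the rails (x of plate_1_plain_end in the frame of gauge_fixture above 0.0078 m and horizontal distance between plate_1_plain_end and stop_face below 0.009 m and angle between the y axis of plate_1 and the x axis of gauge_fixture, either way round below 0.08 rad and angle between plate_1's own z axis and vertical below 0.05 rad and z of plate_1 in the frame of gauge_fixture between 0.026 and 0.034 m), for 0.4 s.
3. the plate with two dots: dotted end flush against both stop buttons, flat on the rails (x of plate_2_dotted_end in the frame of gauge_fixture above 0.0078 m and horizontal distance between plate_2_dotted_end and stop_face below 0.009 m and angle between the y axis of plate_2 and the x axis of gauge_fixture, either way round below 0.08 rad and angle between plate_2's own z axis and vertical below 0.05 rad and z of plate_2 in the frame of gauge_fixture between 0.026 and 0.034 m), for 0.4 s.
4. the plate with two dots: plain end flush against both stop buttons, flat on the rails (x of plate_2_plain_end in the frame of gauge_fixture above 0.0078 m and horizontal distance between plate_2_plain_end and stop_face below 0.009 m and angle between the y axis of plate_2 and the x axis of gauge_fixture, either way round below 0.08 rad and angle between plate_2's own z axis and vertical below 0.05 rad and z of plate_2 in the frame of gauge_fixture between 0.026 and 0.034 m), for 0.4 s.
5. the plate with three dots: dotted end flush against both stop buttons, flat on the rails (x of plate_3_dotted_end in the frame of gauge_fixture above 0.0078 m and horizontal distance between plate_3_dotted_end and stop_face below 0.009 m and angle between the y axis of plate_3 and the x axis of gauge_fixture, either way round below 0.08 rad and angle between plate_3's own z axis and vertical below 0.05 rad and z of plate_3 in the frame of gauge_fixture between 0.026 and 0.034 m), for 0.4 s.
6. the plate with three dots: plain end flush against both stop buttons, flat on the rails (x of plate_3_plain_end in the frame of gauge_fixture above 0.0078 m and horizontal distance between plate_3_plain_end and stop_face below 0.009 m and angle between the y axis of plate_3 and the x axis of gauge_fixture, either way round below 0.08 rad and angle between plate_3's own z axis and vertical below 0.05 rad and z of plate_3 in the frame of gauge_fixture between 0.026 and 0.034 m), for 0.4 s.
At the end, for the whole second after the job is handed in: Each dotted plate rests in the carrier, in dot order from below, flat (0.06 rad), at rest, height within 4 mm, on one flat sheet of its own, centred on it within 7 mm across and 8 mm along, parallel within 0.14 rad; the undotted plate is flat on the carrier floor (z of plate_bottom in the frame of carrier below 0.012 m and angle between each of plate_bottom, plate_1, plate_2, plate_3's own z axis and vertical below 0.06 rad and ((x of plate_1 in the frame of sheet_1 between -0.007 and 0.007 m and y of plate_1 in the frame of sheet_1 between -0.008 and 0.008 m and z of plate_1 in the frame of sheet_1 between 0.003 and 0.009 m and angle between the y axis of plate_1 and the y axis of sheet_1, either way round below 0.14 rad and x of sheet_1 in the frame of carrier between -0.008 and 0.008 m and y of sheet_1 in the frame of carrier between -0.008 and 0.008 m and angle between sheet_1's own z axis and vertical below 0.06 rad) or (x of plate_1 in the frame of sheet_2 between -0.007 and 0.007 m and y of plate_1 in the frame of sheet_2 between -0.008 and 0.008 m and z of plate_1 in the frame of sheet_2 between 0.003 and 0.009 m and angle between the y axis of plate_1 and the y axis of sheet_2, either way round below 0.14 rad and x of sheet_2 in the frame of carrier between -0.008 and 0.008 m and y of sheet_2 in the frame of carrier between -0.008 and 0.008 m and angle between sheet_2's own z axis and vertical below 0.06 rad) or (x of plate_1 in the frame of sheet_3 between -0.007 and 0.007 m and y of plate_1 in the frame of sheet_3 between -0.008 and 0.008 m and z of plate_1 in the frame of sheet_3 between 0.003 and 0.009 m and angle between the y axis of plate_1 and the y axis of sheet_3, either way round below 0.14 rad and x of sheet_3 in the frame of carrier between -0.008 and 0.008 m and y of sheet_3 in the frame of carrier between -0.008 and 0.008 m and angle between sheet_3's own z axis and vertical below 0.06 rad)) and z of plate_1 in the frame of carrier between 0.022 and 0.03 m and linear speed of each of plate_1, plate_2, plate_3 below 0.02 m/s and ((x of plate_2 in the frame of sheet_1 between -0.007 and 0.007 m and y of plate_2 in the frame of sheet_1 between -0.008 and 0.008 m and z of plate_2 in the frame of sheet_1 between 0.003 and 0.009 m and angle between the y axis of plate_2 and the y axis of sheet_1, either way round below 0.14 rad and x of sheet_1 in the frame of carrier between -0.008 and 0.008 m and y of sheet_1 in the frame of carrier between -0.008 and 0.008 m and angle between sheet_1's own z axis and vertical below 0.06 rad) or (x of plate_2 in the frame of sheet_2 between -0.007 and 0.007 m and y of plate_2 in the frame of sheet_2 between -0.008 and 0.008 m and z of plate_2 in the frame of sheet_2 between 0.003 and 0.009 m and angle between the y axis of plate_2 and the y axis of sheet_2, either way round below 0.14 rad and x of sheet_2 in the frame of carrier between -0.008 and 0.008 m and y of sheet_2 in the frame of carrier between -0.008 and 0.008 m and angle between sheet_2's own z axis and vertical below 0.06 rad) or (x of plate_2 in the frame of sheet_3 between -0.007 and 0.007 m and y of plate_2 in the frame of sheet_3 between -0.008 and 0.008 m and z of plate_2 in the frame of sheet_3 between 0.003 and 0.009 m and angle between the y axis of plate_2 and the y axis of sheet_3, either way round below 0.14 rad and x of sheet_3 in the frame of carrier between -0.008 and 0.008 m and y of sheet_3 in the frame of carrier between -0.008 and 0.008 m and angle between sheet_3's own z axis and vertical below 0.06 rad)) and (z of plate_2 in the frame of carrier between 0.022 and 0.03 m or z of plate_2 in the frame of carrier between 0.04 and 0.048 m) and ((x of plate_3 in the frame of sheet_1 between -0.007 and 0.007 m and y of plate_3 in the frame of sheet_1 between -0.008 and 0.008 m and z of plate_3 in the frame of sheet_1 between 0.003 and 0.009 m and angle between the y axis of plate_3 and the y axis of sheet_1, either way round below 0.14 rad and x of sheet_1 in the frame of carrier between -0.008 and 0.008 m and y of sheet_1 in the frame of carrier between -0.008 and 0.008 m and angle between sheet_1's own z axis and vertical below 0.06 rad) or (x of plate_3 in the frame of sheet_2 between -0.007 and 0.007 m and y of plate_3 in the frame of sheet_2 between -0.008 and 0.008 m and z of plate_3 in the frame of sheet_2 between 0.003 and 0.009 m and angle between the y axis of plate_3 and the y axis of sheet_2, either way round below 0.14 rad and x of sheet_2 in the frame of carrier between -0.008 and 0.008 m and y of sheet_2 in the frame of carrier between -0.008 and 0.008 m and angle between sheet_2's own z axis and vertical below 0.06 rad) or (x of plate_3 in the frame of sheet_3 between -0.007 and 0.007 m and y of plate_3 in the frame of sheet_3 between -0.008 and 0.008 m and z of plate_3 in the frame of sheet_3 between 0.003 and 0.009 m and angle between the y axis of plate_3 and the y axis of sheet_3, either way round below 0.14 rad and x of sheet_3 in the frame of carrier between -0.008 and 0.008 m and y of sheet_3 in the frame of carrier between -0.008 and 0.008 m and angle between sheet_3's own z axis and vertical below 0.06 rad)) and (z of plate_3 in the frame of carrier between 0.04 and 0.048 m or z of plate_3 in the frame of carrier between 0.058 and 0.066 m) and z of each of plate_2, plate_3 in the frame of plate_1 above 0.012 m and z of plate_3 in the frame of plate_2 above 0.012 m); the robot touches nothing.
It fails at once if the micrometer, brass bush, loupe or ring gauge is moved more than 3 cm (distance of any of micrometer, brass_bush, loupe, ring_gauge from where it was at the start of the episode above 0.03 m).
It fails at once if a plate is dropped into the carrier from more than about 4 cm ((horizontal distance between plate_1 and carrier below 0.06 m and z of plate_1 in the frame of carrier below 0.09 m and linear speed of plate_1 above 0.9 m/s) or (horizontal distance between plate_2 and carrier below 0.06 m and z of plate_2 in the frame of carrier below 0.09 m and linear speed of plate_2 above 0.9 m/s) or (horizontal distance between plate_3 and carrier below 0.06 m and z of plate_3 in the frame of carrier below 0.09 m and linear speed of plate_3 above 0.9 m/s)).
Of plate_1, plate_2 only 1 to 2 are there at a start; the rules pass over those that are not, and their reading is None.
At some moment in a run one of plate_3 may be knocked a few centimetres aside while the robot is not near it.
It also fails if it takes over 210 s, if anything falls off the work surface, if the arm or the gripper's body presses on something with over 40 N, if the wrist force passes 120 N, or if a joint passes its speed limit or range.

## Working session

There is one attempt and no reset: what is moved stays moved. The work goes in short steps, Python scripts to look and compute and a tool call to move; the robot and the scene stay as the last step left them, time stands still between calls to the robot, and variables do not carry over. Pictures are saved under pics/ and viewed, on a budget of 14 in all, crops included, one or two more only if the job needs it, and the job is handed in when it is done.

Besides the shell and the picture viewer there is one more tool, called after ">>>" by a JSON object that holds its "api" and its "payload". play_rows: Moves the arm, as the interface text tells. Its arguments: {"type":"object","properties":{"rows":{"type":"array","items":{"type":"object","properties":{"dx":{"type":"number","minimum":-1,"maximum":1},"dy":{"type":"number","minimum":-1,"maximum":1},"dz":{"type":"number","minimum":-1,"maximum":1},"roll":{"type":"number","minimum":-1,"maximum":1},"fingers":{"type":"number"}}}},"grip_force":{"type":"number"}},"required":["rows"]}

```bash
mkdir -p pics; ls; cat > h.py <<'E'
import numpy as np,cv2,sys
from workcell import bot,vision
def cam(n): return vision.read_camera(n)
def save(c,f,crop=None,s=1):
    p=c['pixels'][:,:,::-1]
    if crop: p=p[crop[1]:crop[3],crop[0]:crop[2]]
    cv2.imwrite('pics/'+f,cv2.resize(p,None,fx=s,fy=s,interpolation=cv2.INTER_CUBIC))
def ray(c,uv,z):
    uv=np.atleast_2d(uv).astype(float)
    d=np.c_[(uv[:,0]-c['cx'])/c['fx'],(uv[:,1]-c['cy'])/c['fy'],np.ones(len(uv))]@np.array(c['R'])
    o=-np.array(c['R']).T@np.array(c['t'])
    return o+d*((z-o[2])/d[:,2])[:,None]
def pts(c):
    v,u=np.mgrid[:400,:640]; D=c['depth']
    X=np.stack([(u-c['cx'])/c['fx']*D,(v-c['cy'])/c['fy']*D,D],-1)
    X=(X-np.array(c['t']))@np.array(c['R']); X[D==0]=np.nan
    return X
E
python3 - <<'E'
from h import *
s=bot.read_state();print(s,bot.grip_point_offset)
for n in('top','side'):
    c=cam(n);save(c,n+'0.png',s=1.25);np.save(n+'0.npy',c,allow_pickle=True);print(n,c['R'],c['t'],c['fx'],c['cx'],c['cy'])
E
```

```text
pics
{'time': 0.0, 'q': array([ 1.30706988e+00,  2.64783811e-01,  1.60541576e+00,  1.45061560e-06,
        1.27369531e+00, -3.68909802e-02]), 'joint_vel': array([-0.00054461,  0.00078096, -0.00084437, -0.00023273, -0.00045324,
        0.00022985]), 'joint_torque': array([ 1.98108180e-03, -5.15105975e+01, -3.67321658e+01,  2.17711749e-05,
        1.25572688e-02, -2.06789866e-05]), 'tool_pos': array([0.15160362, 0.65698358, 0.22991882]), 'tcp_rot': array([-0.35551016, -3.12106225,  0.00357484]), 'wrist_force': array([ 0.19103894,  0.10786003, -0.60554405]), 'torque': array([ 0.0292378 , -0.00574025, -0.03670465]), 'width': 0.9971081601666564} 0.0187
top [[ 0.00486565 -0.99995993 -0.00751461]
 [-0.99464703 -0.00406388 -0.10325104]
 [ 0.10321637  0.00797677 -0.99462694]] [0.03624682 0.5768856  1.34003375] 447.49826021774066 321.20623011555494 200.618466364118
side [[ 0.83051028 -0.55695686  0.00719275]
 [-0.31411215 -0.47897658 -0.81970421]
 [ 0.45998504  0.67851344 -0.57274189]] [-0.47873056  0.23388482  1.41587634] 520.8438269597472 326.93415171131466 199.51060756482946
```

View pics/top0.png

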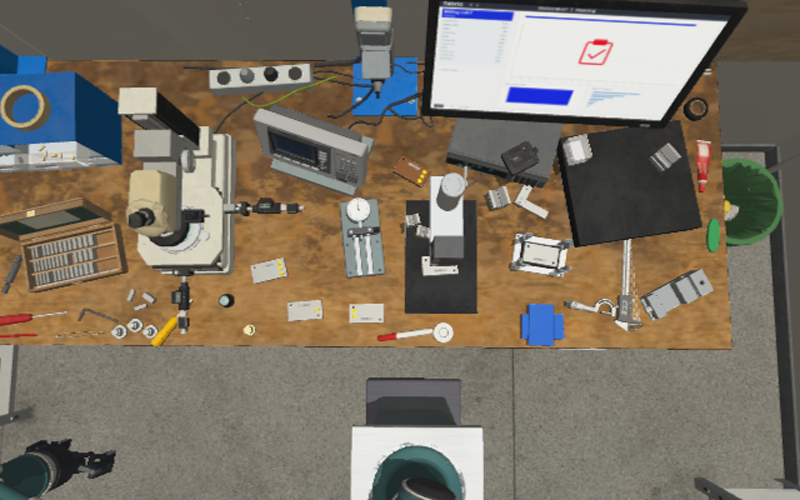

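View pics/side0.png

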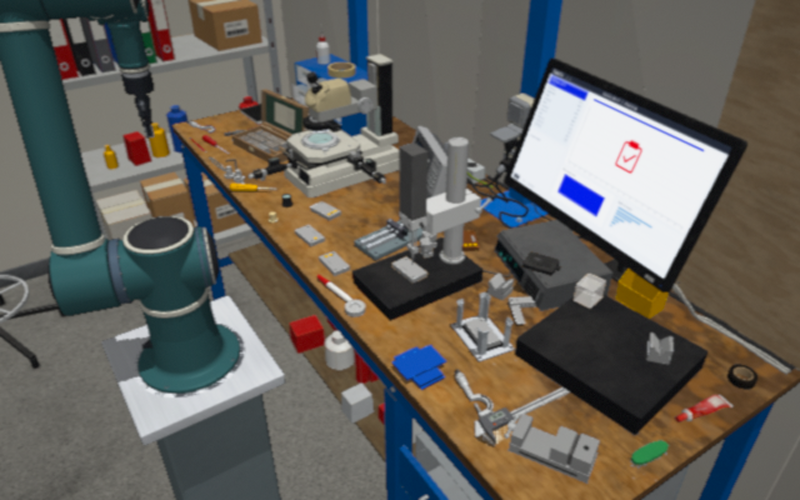

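Top view: dotted plates at about (268,270), (305,310), (366,313) on the display scale; a brown look-alike at (411,170); a plate lies under the comparator at (440,265). Fixture (362,238), carrier (541,255), blue sheets (542,325). Next, one close crop to choose by dots.

```bash
python3 - <<'E'
from h import *
c=np.load('top0.npy',allow_pickle=True).item()
save(c,'crop1.png',(190,140,350,260),5)
hsv=cv2.cvtColor(c['pixels'],cv2.COLOR_RGB2HSV);X=pts(c)
Z=X[...,2]
for name,m in(('yellow',(hsv[...,0]>20)&(hsv[...,0]<34)&(hsv[...,1]>130)&(hsv[...,2]>120)),('light',(hsv[...,1]<60)&(hsv[...,2]>110)),('blue',(hsv[...,0]>100)&(hsv[...,0]<125)&(hsv[...,1]>150))):
    m=m.astype(np.uint8);m[:130]=0;m[278:]=0;m[:,:150]=0;m[:,470:]=0
    n,l,st,ce=cv2.connectedComponentsWithStats(m)
    for i in range(1,n):
        if st[i,4]>(2 if name=='yellow' else 60):
            k=l==i; r=cv2.minAreaRect(np.argwhere(k)[:,::-1].astype(np.float32))
            zz=np.nanmedian(Z[k]); print(name,ce[i].round(1),st[i,4],'z',zz.round(4),ray(c,ce[i],zz)[0].round(4),[np.round(a,1) for a in r])
E
```

```text
yellow [337.2 140.5] 30 z 0.0146 [ 0.7681 -0.0104  0.0146] [array([337.2, 140.6]), array([ 3.1, 10.8]), np.float64(29.7)]
yellow [222.8 209.8] 6 z 0.0168 [0.5482 0.3427 0.0168] [array([222.8, 209.8]), array([2.1, 1.4]), np.float64(45.0)]
yellow [223.8 213.8] 6 z 0.0148 [0.536  0.3398 0.0148] [array([223.8, 213.8]), array([2.1, 1.4]), np.float64(45.0)]
yellow [224.7 218. ] 7 z 0.0139 [0.5232 0.3369 0.0139] [array([225., 218.]), array([2., 2.]), np.float64(0.0)]
yellow [253.  247.3] 7 z 0.012 [0.4336 0.2478 0.012 ] [array([253., 247.]), array([2., 2.]), np.float64(90.0)]
yellow [283.  248.3] 7 z 0.0106 [0.431  0.1557 0.0106] [array([283., 248.]), array([2., 2.]), np.float64(90.0)]
yellow [283.  252.5] 6 z 0.0135 [0.4181 0.1552 0.0135] [array([283. , 252.5]), array([1., 2.]), np.float64(90.0)]
light [167.7 171.2] 2656 z 0.1325 [0.6489 0.4771 0.1325] [array([171., 174.]), array([88., 42.]), np.float64(90.0)]
light [251.3 141.5] 526 z 0.0141 [0.7643 0.2597 0.0141] [array([250.3, 141.1]), array([70.2,  7.9]), np.float64(19.0)]
light [356.2 165.8] 1312 z 0.215 [ 0.6512 -0.0556  0.215 ] [arr
[... 907 characters left out ...]
3.4 248. ] 400 z 0.013 [0.4313 0.2772 0.013 ] [array([243.7, 248. ]), array([15. , 27.5]), np.float64(85.6)]
light [461.8 244.2] 76 z 0.0166 [ 0.446  -0.3912  0.0166] [array([461.1, 244. ]), array([17.1,  5.5]), np.float64(11.3)]
light [293.6 250. ] 381 z 0.013 [0.426 0.123 0.013] [array([293., 250.]), array([14., 26.]), np.float64(90.0)]
light [345.  265.8] 334 z 0.0139 [ 0.3787 -0.0346  0.0139] [array([339.5, 265.5]), array([15., 45.]), np.float64(90.0)]
light [196.5 277. ] 94 z -0.8498 [ 0.2845  0.6627 -0.8498] [array([196.5, 277. ]), array([93.,  0.]), np.float64(180.0)]
blue [433.  259.9] 867 z 0.0173 [ 0.3981 -0.3021  0.0173] [array([433.5, 259. ]), array([32., 33.]), np.float64(90.0)]
```

View pics/crop1.png

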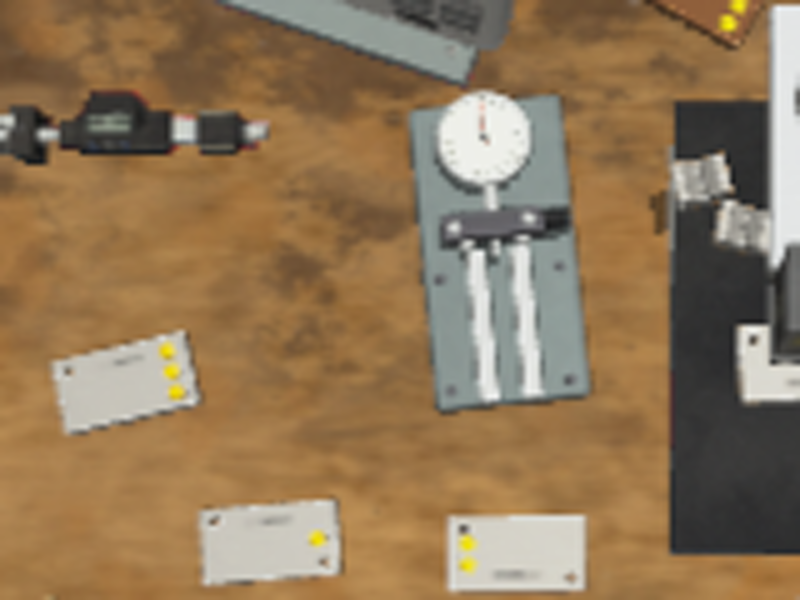

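Crop: plate_1 (one dot) at (270,542), dot to the right. plate_2 is at (517,553), dots left, and plate_3 at (125,382), dots right. Brown look-alike is at (715,15), and another undotted one sits under the comparator at (770,365). Both 1 and 2 are present. Fixture's dial is up (+x). Next I'll measure the fixture, carrier and sheets more finely.

```bash
cat >> h.py <<'E'
def plate(c,uv,z=.012,half=22):
    """centre, axis angle of light plate near pixel uv"""
    u,v=map(int,uv);k=8
    w=c['pixels'][v-half:v+half,u-half:u+half]
    w=cv2.resize(w,None,fx=k,fy=k,interpolation=cv2.INTER_CUBIC)
    b=cv2.GaussianBlur(w[...,2],(0,0),3); hs=cv2.cvtColor(w,cv2.COLOR_RGB2HSV)
    m=((b>115)|((hs[...,0]>20)&(hs[...,0]<34)&(hs[...,1]>150)&(hs[...,2]>150))).astype(np.uint8)
    m=cv2.morphologyEx(m,cv2.MORPH_OPEN,np.ones((21,21)))
    cs=cv2.findContours(m,0,1)[0]
    q=max(cs,key=cv2.contourArea)[:,0].astype(float)
    P=ray(c,np.c_[(q[:,0]+.5)/k-.5+u-half,(q[:,1]+.5)/k-.5+v-half],z)[:,:2]
    (ctr,wh,a)=cv2.minAreaRect((P*1000).astype(np.float32))
    if wh[0]<wh[1]: a+=90
    return np.array(ctr),np.array(wh),a
E
python3 - <<'E'
from h import *
c=np.load('top0.npy',allow_pickle=True).item();s=np.load('side0.npy',allow_pickle=True).item()
print('campos',-np.array(c['R']).T@c['t'],-np.array(s['R']).T@s['t'])
for uv in((215,216),(244,248),(293,250)): print(plate(c,uv))
X=pts(c)
p=X[244:277,415:452,2]*1000
print(np.round(p[::2,::2]).astype(int))
a=cv2.resize(c['pixels'][180:285,395:480,::-1],None,fx=5.5,fy=5.5,interpolation=2)
b=s['pixels'][:,:,::-1]
np.save('dummy.npy',0)
b=cv2.resize(b[225:320,305:395],None,fx=4,fy=4,interpolation=2)
o=np.zeros((600,800,3),np.uint8);o[:a.shape[0],:a.shape[1]]=a;o[:min(600,b.shape[0]),470:470+330]=b[:600,:330]
cv2.imwrite('pics/crop2.png',o)
E
```

```text
campos [0.43530776 0.02790062 1.39267009] [-0.18022522 -1.11529805  1.00609145]
(array([527.11993408, 377.40753174]), array([47.87266541, 70.54348755]), 103.74115943908691)
(array([431.44677734, 277.08154297]), array([48.39776611, 86.86650848]), 94.65466642379761)
(array([425.75131226, 125.45341492]), array([47.27277756, 86.10262299]), 90.28899085521698)
[[                  -1                    2                    9
                     1                   15                   11
                    19                   24                   21
                    20                   16                   17
                    24                   18                    3
                     5                    5                   -3
                     1]
 [                   0                   -1                    1
                     3                   18                   20
                    22                   18                   18
                    18                   17                   21
                    16                   21                    2
    
[... 5655 characters left out ...]
    20
                    18                   21                   20
                    16                   17                    3
                     4                    4                    1
                    -2]
 [                   1                    1                    3
                    -1                    2                   -2
                     4                    2                    2
                    -2                   -2                   18
                    20                   13                    0
                    -2                   -2                    3
                     2]]<stdin>:7: RuntimeWarning: invalid value encountered in cast
```

View pics/crop2.png

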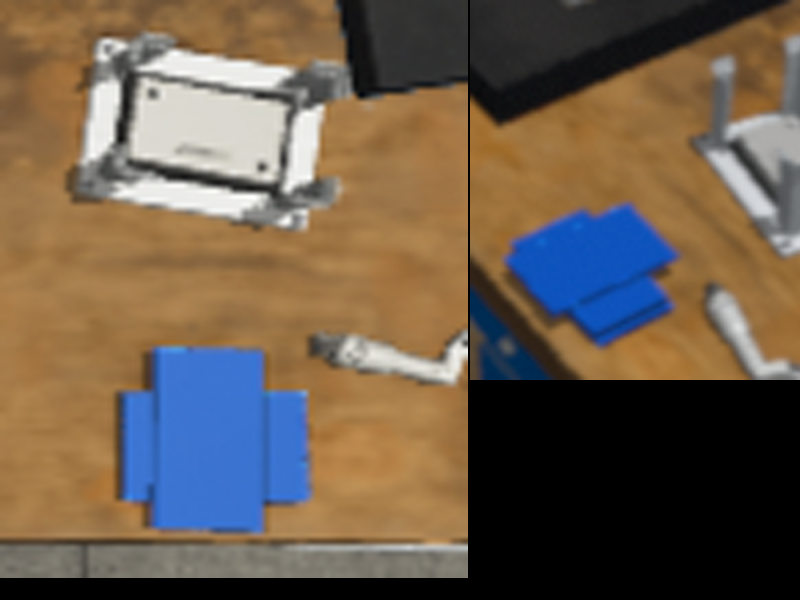

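Crop: the top sheet has its long side along image vertical (left half, 153–264 × 348–530). The carrier is at about (202,133), tilted about 9°.

```bash
cat > m.py <<'E'
from h import *
def rect(P):
    (ctr,wh,a)=cv2.minAreaRect((P[:,:2]*1000).astype(np.float32)); 
    if wh[0]<wh[1]: a+=90
    return np.round(ctr,1),np.round(wh,1),round(a,1)
def contour(mask,x0,y0,k,c,z,op=9):
    m=cv2.morphologyEx(mask.astype(np.uint8),cv2.MORPH_OPEN,np.ones((op,op)))
    q=max(cv2.findContours(m,0,1)[0],key=cv2.contourArea)[:,0].astype(float)
    return ray(c,np.c_[(q[:,0]+.5)/k-.5+x0,(q[:,1]+.5)/k-.5+y0],z)
def win(c,x0,y0,x1,y1,k=8):
    return cv2.cvtColor(cv2.resize(c['pixels'][y0:y1,x0:x1],None,fx=k,fy=k,interpolation=cv2.INTER_CUBIC),cv2.COLOR_RGB2HSV)
if __name__=='__main__':
    c=np.load('top0.npy',allow_pickle=True).item();X=pts(c)
    # fixture base
    h=win(c,262,150,320,230); m=(h[...,1]<75)&(h[...,2]>60)
    print('base',rect(contour(m,262,150,8,c,.018,25)))
    w=(h[...,1]<40)&(h[...,2]>170); w[:8*42]=0
    n,l,st,ce=cv2.connectedComponentsWithStats(w.astype(np.uint8))
    for i in range(1,n):
        if st[i,4]>800:
            q=np.argwhere(l==i)[:,::-1]; P=ray(c,(q+.5)/8-.5+[262,150],.03)[:,:2]*1000
            d=cv2.fitLine(P.astype(np.float32),cv2.DIST_L2,0,.01,.01).ravel(); a=np.degrees(np.arctan2(d[1],d[0]))
            print('rail',P.mean(0).round(1),a.round(2),P.min(0).round(1),P.max(0).round(1))
    # carrier
    R=X[170:240,395:470].reshape(-1,3); k=(R[:,2]>.045)&(R[:,2]<.1); T=R[k]
    print('posts',k.sum(),rect(T),T[:,:2].mean(0))
    lab=cv2.kmeans(T[:,:2].astype(np.float32),4,None,(3,50,1e-5),5,0)[2];print(lab.round(4),'mean',lab.mean(0))
    h=win(c,400,180,465,230); m=(h[...,1]<70)
    print('cbase',rect(contour(m,400,180,8,c,.008,17)))
    # top sheet
    h=win(c,410,235,460,285); b=(h[...,0]>100)&(h[...,0]<125)&(h[...,1]>140)
    m=cv2.morphologyEx(b.astype(np.uint8),cv2.MORPH_OPEN,np.ones((8*25,8*15)))
    print('sheetV',rect(contour(m,410,235,8,c,.018)))
    m=cv2.morphologyEx(b.astype(np.uint8),cv2.MORPH_OPEN,np.ones((8*13,8*26)))
    print('sheetH',rect(contour(m,410,235,8,c,.012)))
    print(plate(c,(215,215),half=25))
E
python3 m.py
```

```text
base (array([614.1, 138.9]), array([198.1,  97.8]), 6.2)
rail [560.7 146.1] 6.74 [517.8 134.7] [604.2 156.7]
rail [562.  119.2] 6.28 [520.6 107.6] [604.3 129.4]
posts 397 (array([ 604.3, -327.6]), array([155. , 151.9]), 81.2) [ 0.61139819 -0.36288197]
[[ 0.6475 -0.3922]
 [ 0.6027 -0.3812]
 [ 0.5318 -0.3486]
 [ 0.5836 -0.2546]] mean [ 0.5914103 -0.3441639]
cbase (array([ 589.2, -321.4]), array([166.5, 136.9]), 82.5)
sheetV (array([ 399.2, -300. ]), array([58.6, 96.9]), 178.9)
sheetH (array([ 395.1, -304.9]), array([ 58.7, 100.8]), 90.3)
(array([527.11993408, 377.40753174]), array([47.87266541, 70.54348755]), 103.74115943908691)
```

```bash
cat > go.py <<'E'
# usage: go.py x y z psi [x y z psi ...]  (m, deg): prints totals in full-scale units, rotate first then shift
import sys,numpy as np
from workcell import bot
from scipy.spatial.transform import Rotation as R
s=bot.read_state();M=R.from_rotvec(s['tcp_rot']).as_matrix()
p=s['tool_pos'];psi=np.degrees(np.arctan2(M[1,1],M[0,1]))
print('t %.1f p'%s['time'],p.round(4),'psi %.2f'%psi,'q6 %.2f'%s['q'][5],'F',s['wrist_force'].round(1),'w %.3f'%s['width'],'tilt',M[:2,2].round(3))
a=[float(x) for x in sys.argv[1:]]
for i in range(0,len(a),4):
    t=np.array(a[i:i+3]);n=a[i+3];r=(psi-n)
    d=t-p;A=np.radians(n)
    v=np.array([d[0]*-np.sin(A)+d[1]*np.cos(A),d[0]*np.cos(A)+d[1]*np.sin(A),-d[2]])/.04
    print('roll tot %.3f'%(r/4),'shift tot',v.round(3)); p=t;psi=n
E
python3 go.py .43 .25 .23 77 .42 -.25 .23 89 .399 -.300 .06 89; python3 - <<'E'
from m import *
c=np.load('top0.npy',allow_pickle=True).item();X=pts(c)
x0,y0,x1,y1=408,183,462,226
Xs=X[y0:y1,x0:x1].reshape(-1,3);V=c['pixels'][y0:y1,x0:x1].max(2).ravel()
k=(Xs[:,2]>.035)&(Xs[:,2]<.1)&(V>55)&~((Xs[:,0]>.63)&(Xs[:,1]<-.33));T=Xs[k]
_,l,ce=cv2.kmeans(T[:,:2].astype(np.float32),4,None,(3,50,1e-5),5,0)
print(k.sum(),ce.round(4),'mean',ce.mean(0))
print([(rect(T[l.ravel()==i])) for i in range(4)])
E
```

```text
t 0.1 p [0.1516 0.657  0.2301] psi 77.00 q6 -0.04 F [-0.1  0.3 -0.3] w 1.001 tilt [-0.001 -0.002]
roll tot 0.000 shift tot [-9.07e+00 -8.35e+00  2.00e-03]
roll tot -3.000 shift tot [  0.032 -12.502  -0.   ]
roll tot 0.000 shift tot [ 0.503 -1.259  4.25 ]
166 [[ 0.5464 -0.2481]
 [ 0.5938 -0.3574]
 [ 0.6103 -0.2597]
 [ 0.5317 -0.3483]] mean [ 0.57053715 -0.30335882]
[(array([ 544.8, -249.1]), array([24.4, 10.7]), 44.3), (array([ 594.7, -357.3]), array([24.3, 12.4]), 48.9), (array([ 611.2, -259.7]), array([12.4, 25.4]), 113.3), (array([ 530.3, -347.6]), array([12.6, 26.9]), 114.2)]
```

>>> {"api": "play_rows", "payload": {"rows": [{"dx":-0.76,"dy":-0.7,"fingers":0.2},{"dx":-0.76,"dy":-0.7,"fingers":0.2},{"dx":-0.76,"dy":-0.7,"fingers":0.2},{"dx":-0.76,"dy":-0.7,"fingers":0.2},{"dx":-0.76,"dy":-0.7,"fingers":0.2},{"dx":-0.76,"dy":-0.7,"fingers":0.2},{"dx":-0.76,"dy":-0.7,"fingers":0.2},{"dx":-0.76,"dy":-0.7,"fingers":0.2},{"dx":-0.76,"dy":-0.7,"fingers":0.2},{"dx":-0.76,"dy":-0.7,"fingers":0.2},{"dx":-0.76,"dy":-0.7,"fingers":0.2},{"dx":-0.76,"dy":-0.7,"fingers":0.2},{"roll":-1,"fingers":0.2},{"roll":-1,"fingers":0.2},{"roll":-1,"fingers":0.2}]}}

```text
validation failed for argument at $.ro...
```

>>> {"api": "play_rows", "payload": {"rows": [{"dy":-0.8},{"dy":-0.8},{"dy":-0.8},{"dy":-0.8},{"dy":-0.8},{"dy":-0.8},{"dy":-0.8},{"dy":-0.8},{"dy":-0.8},{"dy":-0.8},{"dy":-0.8},{"dy":-0.8},{"dy":-0.8},{"dy":-0.8},{"dy":-0.8},{"dy":-0.8},{}]}}

```text
validation failed for argument at $.ro...
```

```bash
python3 go.py .399 -.300 .04 89
```

```text
t 0.1 p [0.1516 0.657  0.2301] psi 77.00 q6 -0.04 F [-0.1  0.3 -0.3] w 1.001 tilt [-0.001 -0.002]
roll tot -3.000 shift tot [ -6.601 -23.815   4.752]
```

>>> {"api": "play_rows", "payload": {"rows": [{"dx":-0.76,"dy":-0.7,"dz":0,"roll":0,"fingers":0.2},{"dx":-0.76,"dy":-0.7,"dz":0,"roll":0,"fingers":0.2},{"dx":-0.76,"dy":-0.7,"dz":0,"roll":0,"fingers":0.2},{"dx":-0.76,"dy":-0.7,"dz":0,"roll":0,"fingers":0.2},{"dx":-0.76,"dy":-0.7,"dz":0,"roll":0,"fingers":0.2},{"dx":-0.76,"dy":-0.7,"dz":0,"roll":0,"fingers":0.2},{"dx":-0.76,"dy":-0.7,"dz":0,"roll":0,"fingers":0.2},{"dx":-0.76,"dy":-0.7,"dz":0,"roll":0,"fingers":0.2},{"dx":-0.76,"dy":-0.7,"dz":0,"roll":0,"fingers":0.2},{"dx":-0.76,"dy":-0.7,"dz":0,"roll":0,"fingers":0.2},{"dx":-0.76,"dy":-0.7,"dz":0,"roll":0,"fingers":0.2},{"dx":-0.76,"dy":-0.7,"dz":0,"roll":0,"fingers":0.2},{"dx":0,"dy":0,"dz":0,"roll":-1,"fingers":0.2},{"dx":0,"dy":0,"dz":0,"roll":-1,"fingers":0.2},{"dx":0,"dy":0,"dz":0,"roll":-1,"fingers":0.2}]}}

```text
time: 1.35
tool_pos: [0.432, 0.2469, 0.2308]
tcp_rot: [-0.026, -3.141, 0.0]
wrist_force: [0.6, 0.1, 0.4]
width: 0.798
```

>>> {"api": "play_rows", "payload": {"rows": [{"dx":0,"dy":-0.9,"dz":0,"roll":0,"fingers":0.2},{"dx":0,"dy":-0.9,"dz":0,"roll":0,"fingers":0.2},{"dx":0,"dy":-0.9,"dz":0,"roll":0,"fingers":0.2},{"dx":0,"dy":-0.9,"dz":0,"roll":0,"fingers":0.2},{"dx":0,"dy":-0.9,"dz":0,"roll":0,"fingers":0.2},{"dx":0,"dy":-0.9,"dz":0,"roll":0,"fingers":0.2},{"dx":0,"dy":-0.9,"dz":0,"roll":0,"fingers":0.2},{"dx":0,"dy":-0.9,"dz":0,"roll":0,"fingers":0.2},{"dx":0,"dy":-0.9,"dz":0,"roll":0,"fingers":0.2},{"dx":0,"dy":-0.9,"dz":0,"roll":0,"fingers":0.2},{"dx":0,"dy":-0.9,"dz":0,"roll":0,"fingers":0.2},{"dx":0,"dy":-0.9,"dz":0,"roll":0,"fingers":0.2},{"dx":0,"dy":-0.9,"dz":0,"roll":0,"fingers":0.2},{"dx":0,"dy":-0.9,"dz":0,"roll":0,"fingers":0.2},{"dx":0,"dy":0,"dz":0,"roll":0,"fingers":0.2}]}}

```text
time: 2.6
tool_pos: [0.4224, -0.2611, 0.2311]
tcp_rot: [-0.034, -3.141, 0.005]
wrist_force: [-0.5, -0.6, 0.3]
width: 0.798
```

```bash
python3 go.py .399 -.300 .04 89
```

```text
t 2.6 p [ 0.4224 -0.2611  0.2311] psi 88.75 q6 -2.15 F [-0.5 -0.6  0.3] w 0.798 tilt [-0.    -0.003]
roll tot -0.063 shift tot [ 0.567 -0.983  4.778]
```

>>> {"api": "play_rows", "payload": {"rows": [{"dx":0.28,"dy":-0.49,"dz":0,"roll":0,"fingers":0.2},{"dx":0.28,"dy":-0.49,"dz":0,"roll":0,"fingers":0.2},{"dx":0,"dy":0,"dz":0.8,"roll":0,"fingers":0.2},{"dx":0,"dy":0,"dz":0.8,"roll":0,"fingers":0.2},{"dx":0,"dy":0,"dz":0.8,"roll":0,"fingers":0.2},{"dx":0,"dy":0,"dz":0.8,"roll":0,"fingers":0.2},{"dx":0,"dy":0,"dz":0.8,"roll":0,"fingers":0.2},{"dx":0,"dy":0,"dz":0.8,"roll":0,"fingers":0.2},{"dx":0,"dy":0,"dz":0.3,"roll":0,"fingers":0.2},{"dx":0,"dy":0,"dz":0,"roll":0,"fingers":0.2},{"dx":0,"dy":0,"dz":0,"roll":0,"fingers":0.2}]}}

```text
time: 3.52
tool_pos: [0.3991, -0.2935, 0.0264]
tcp_rot: [-0.027, -3.139, -0.003]
wrist_force: [0.5, -0.1, 1.5]
width: 0.796
```

```bash
python3 go.py .399 -.300 .010 89;python3 - <<'E'
from h import *
a=cam('top');b=cam('side')
A=cv2.resize(a['pixels'][235:285,405:465,::-1],None,fx=8,fy=8,interpolation=2)
B=cv2.resize(b['pixels'][240:320,300:360,::-1],None,fx=5,fy=5,interpolation=2)
o=np.zeros((400,790,3),np.uint8);o[:400,:480]=A;o[:400,485:785]=B
cv2.imwrite('pics/g1.png',o)
E
```

```text
t 3.5 p [ 0.3991 -0.2935  0.0264] psi 89.02 q6 -2.24 F [ 0.5 -0.1  1.5] w 0.796 tilt [-0.002  0.002]
roll tot 0.005 shift tot [ 0.    -0.163  0.41 ]
```

View pics/g1.png

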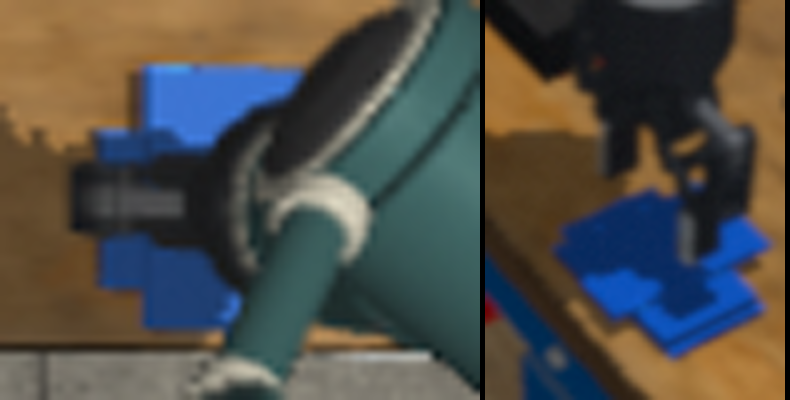

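Side view: the fingers hover above the pile and straddle the top sheet, a few mm too far to +y. I'll correct that and read again.

>>> {"api": "play_rows", "payload": {"rows": [{"dx":0,"dy":-0.1,"dz":0.1,"roll":0,"fingers":0.2},{"dx":0,"dy":0,"dz":0.1,"roll":0,"fingers":0.2},{"dx":0,"dy":0,"dz":0,"roll":0,"fingers":0.2},{"dx":0,"dy":0,"dz":0,"roll":0,"fingers":0.2}]}}

```text
time: 3.95
tool_pos: [0.3999, -0.2986, 0.0196]
tcp_rot: [0.028, 3.141, -0.0]
wrist_force: [-0.2, 0.1, -0.2]
width: 0.797
```

```bash
for i in 1 2 3; do python3 go.py .399 -.300 .010 89; done; python3 -c "
from h import *
for i in range(3): cam('top');print(bot.read_state()['tool_pos'])"
```

```text
t 4.0 p [ 0.3999 -0.2986  0.0196] psi 88.99 q6 -2.24 F [-0.2  0.1 -0.2] w 0.797 tilt [ 0. -0.]
roll tot -0.002 shift tot [ 0.021 -0.034  0.239]
t 4.0 p [ 0.3999 -0.2986  0.0196] psi 88.99 q6 -2.24 F [-0.2  0.1 -0.2] w 0.797 tilt [ 0. -0.]
roll tot -0.002 shift tot [ 0.021 -0.034  0.239]
t 4.0 p [ 0.3999 -0.2986  0.0196] psi 88.99 q6 -2.24 F [-0.2  0.1 -0.2] w 0.797 tilt [ 0. -0.]
roll tot -0.002 shift tot [ 0.021 -0.034  0.239]
[ 0.39985796 -0.29860204  0.01956468]
[ 0.39984585 -0.298573    0.01951293]
[ 0.39987282 -0.2985454   0.01950043]
```

>>> {"api": "play_rows", "payload": {"rows": [{"dx":0,"dy":-0.03,"dz":0.1,"roll":0,"fingers":0.2},{"dx":0,"dy":0,"dz":0.1,"roll":0,"fingers":0.2},{"dx":0,"dy":0,"dz":0.05,"roll":0,"fingers":0.2},{"dx":0,"dy":0,"dz":0,"roll":0,"fingers":0.2},{"dx":0,"dy":0,"dz":0,"roll":0,"fingers":0.2}]}}

```text
time: 4.52
tool_pos: [0.3995, -0.2993, 0.0088]
tcp_rot: [-0.027, -3.141, -0.001]
wrist_force: [-0.1, -0.2, -0.9]
width: 0.797
```

>>> {"api": "play_rows", "payload": {"grip_force": 25, "rows": [{"dx":0,"dy":0,"dz":0,"roll":0,"fingers":0.35},{"dx":0,"dy":0,"dz":0,"roll":0,"fingers":0.4},{"dx":0,"dy":0,"dz":0,"roll":0,"fingers":0.45},{"dx":0,"dy":0,"dz":0,"roll":0,"fingers":0.45},{"dx":0,"dy":0,"dz":0,"roll":0,"fingers":0.45},{"dx":0,"dy":0,"dz":0,"roll":0,"fingers":0.45}]}}

```text
time: 5.02
tool_pos: [0.4, -0.2998, 0.0095]
tcp_rot: [0.027, 3.141, -0.001]
wrist_force: [1.2, 0.6, 0.8]
width: 0.693
```

>>> {"api": "play_rows", "payload": {"rows": [{"dx":0,"dy":0,"dz":-0.1,"roll":0,"fingers":0.45},{"dx":0,"dy":0,"dz":-0.3,"roll":0,"fingers":0.45},{"dx":0,"dy":0,"dz":-0.7,"roll":0,"fingers":0.45},{"dx":0,"dy":0,"dz":-0.8,"roll":0,"fingers":0.45},{"dx":0,"dy":0,"dz":-0.8,"roll":0,"fingers":0.45},{"dx":0,"dy":0,"dz":-0.6,"roll":0,"fingers":0.45},{"dx":0,"dy":0,"dz":0,"roll":0,"fingers":0.45},{"dx":0,"dy":0,"dz":0,"roll":0,"fingers":0.45}]}}

```text
time: 5.68
tool_pos: [0.4009, -0.3006, 0.1434]
tcp_rot: [0.027, 3.138, -0.004]
wrist_force: [-0.5, 0.3, -0.3]
width: 0.692
```

```bash
python3 go.py .5703 -.3034 .14 -9;python3 - <<'E'
from h import *
b=cam('side');save(b,'g2.png',(260,200,400,320),5)
E
```

```text
t 5.7 p [ 0.4009 -0.3006  0.1434] psi 89.01 q6 -2.25 F [-0.5  0.3 -0.3] w 0.692 tilt [ 0.003 -0.003]
roll tot 24.502 shift tot [0.592 4.195 0.084]
```

View pics/g2.png

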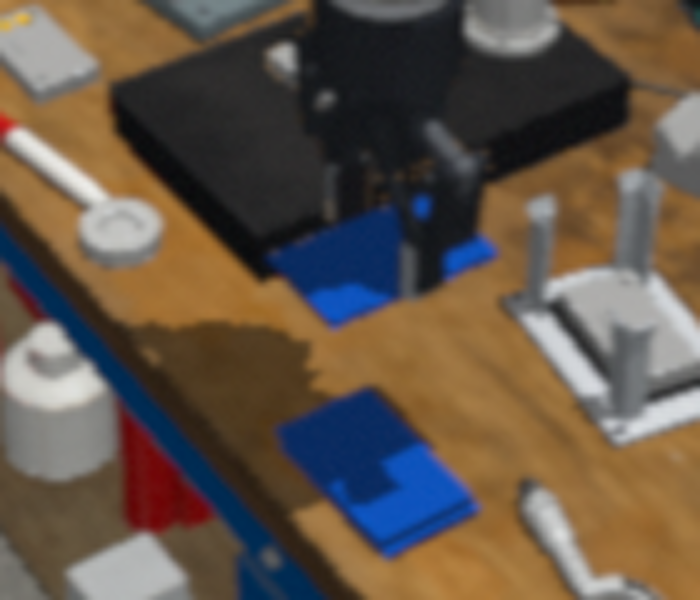

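Sheet 3 is held level. What remains of the pile, at about (380,470), looks like a two-layer rectangle. I'll check its height from the top camera while the arm is away.

>>> {"api": "play_rows", "payload": {"rows": [{"dx":0,"dy":0,"dz":0,"roll":1,"fingers":0.45},{"dx":0,"dy":0,"dz":0,"roll":1,"fingers":0.45},{"dx":0,"dy":0,"dz":0,"roll":1,"fingers":0.45},{"dx":0,"dy":0,"dz":0,"roll":1,"fingers":0.45},{"dx":0,"dy":0,"dz":0,"roll":1,"fingers":0.45},{"dx":0,"dy":0,"dz":0,"roll":1,"fingers":0.45},{"dx":0,"dy":0,"dz":0,"roll":1,"fingers":0.45},{"dx":0,"dy":0,"dz":0,"roll":1,"fingers":0.45},{"dx":0,"dy":0,"dz":0,"roll":1,"fingers":0.45},{"dx":0,"dy":0,"dz":0,"roll":1,"fingers":0.45},{"dx":0,"dy":0,"dz":0,"roll":1,"fingers":0.45},{"dx":0,"dy":0,"dz":0,"roll":1,"fingers":0.45},{"dx":0,"dy":0,"dz":0,"roll":1,"fingers":0.45},{"dx":0,"dy":0,"dz":0,"roll":1,"fingers":0.45},{"dx":0,"dy":0,"dz":0,"roll":1,"fingers":0.45},{"dx":0,"dy":0,"dz":0,"roll":1,"fingers":0.45},{"dx":0,"dy":0,"dz":0,"roll":1,"fingers":0.45},{"dx":0,"dy":0,"dz":0,"roll":1,"fingers":0.45},{"dx":0,"dy":0,"dz":0,"roll":1,"fingers":0.45},{"dx":0,"dy":0,"dz":0,"roll":1,"fingers":0.45}]}}

```text
time: 7.4
tool_pos: [0.3982, -0.2983, 0.1386]
tcp_rot: [-2.041, -2.382, 0.0]
wrist_force: [-0.1, 0.3, -1.3]
width: 0.687
```

>>> {"api": "play_rows", "payload": {"rows": [{"dx":0,"dy":0,"dz":0,"roll":1,"fingers":0.45},{"dx":0,"dy":0,"dz":0,"roll":1,"fingers":0.45},{"dx":0,"dy":0,"dz":0,"roll":1,"fingers":0.45},{"dx":0,"dy":0,"dz":0,"roll":1,"fingers":0.45},{"dx":0,"dy":0,"dz":0,"roll":0.5,"fingers":0.45},{"dx":0.1,"dy":0.7,"dz":0,"roll":0,"fingers":0.45},{"dx":0.1,"dy":0.7,"dz":0,"roll":0,"fingers":0.45},{"dx":0.1,"dy":0.7,"dz":0,"roll":0,"fingers":0.45},{"dx":0.1,"dy":0.7,"dz":0,"roll":0,"fingers":0.45},{"dx":0.1,"dy":0.7,"dz":0,"roll":0,"fingers":0.45},{"dx":0.1,"dy":0.7,"dz":0,"roll":0,"fingers":0.45},{"dx":0,"dy":0,"dz":0,"roll":0,"fingers":0.45},{"dx":0,"dy":0,"dz":0,"roll":0,"fingers":0.45},{"dx":0,"dy":0,"dz":0,"roll":0,"fingers":0.45}]}}

```text
time: 8.57
tool_pos: [0.5677, -0.3013, 0.1387]
tcp_rot: [-2.385, -2.038, 0.003]
wrist_force: [-0.8, -0.1, -1.0]
width: 0.691
```

```bash
python3 go.py .5703 -.3034 .14 -9;python3 - <<'E'
from m import *
c=cam('top');X=pts(c);np.save('t.npy',c,allow_pickle=True)
print(np.nanmedian(X[252:268,424:441,2]),np.nanmean(X[252:268,424:441,2]))
h=win(c,410,235,460,285); b=(h[...,0]>100)&(h[...,0]<125)&(h[...,1]>140)
print(rect(contour(b,410,235,8,c,.012)))
b=cam('side');np.save('s.npy',b,allow_pickle=True);save(b,'g3.png',(260,180,420,300),5)
E
```

```text
t 8.6 p [ 0.5677 -0.3013  0.1387] psi -8.97 q6 -0.37 F [-0.8 -0.1 -1. ] w 0.691 tilt [-0.004  0.002]
roll tot 0.007 shift tot [-0.041  0.073 -0.033]
0.6087074202450267 0.4862713256462555
(array([ 396. , -274.6]), array([40.1, 59.7]), 179.6)
```

View pics/g3.png

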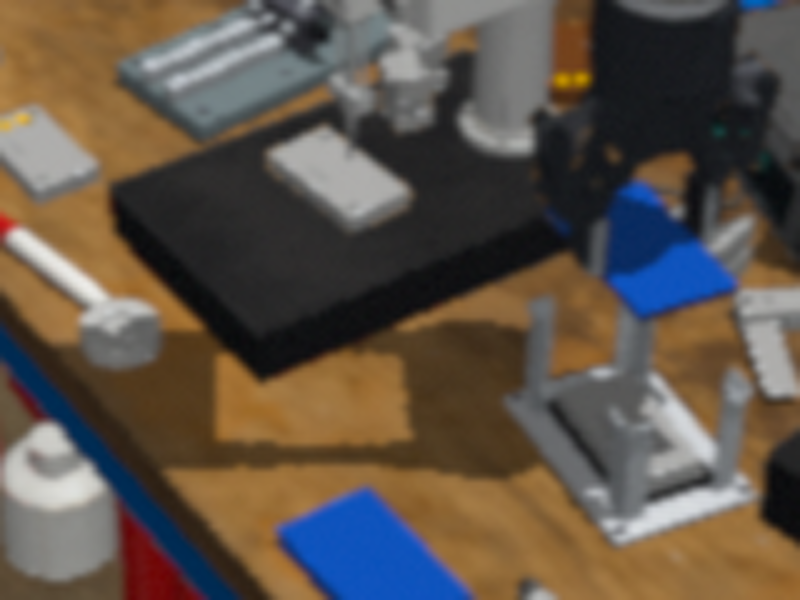

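Held sheet is single and level over the carrier (image about (650,250)).

>>> {"api": "play_rows", "payload": {"rows": [{"dx":-0.02,"dy":0.04,"dz":0.4,"roll":0,"fingers":0.45},{"dx":0,"dy":0,"dz":0.4,"roll":0,"fingers":0.45},{"dx":0,"dy":0,"dz":0,"roll":0,"fingers":0.45},{"dx":0,"dy":0,"dz":0,"roll":0,"fingers":0.45},{"dx":0,"dy":0,"dz":0,"roll":0,"fingers":0.45}]}}

```text
time: 9.08
tool_pos: [0.5705, -0.3034, 0.1099]
tcp_rot: [2.389, 2.04, 0.0]
wrist_force: [-0.0, 0.3, -0.0]
width: 0.694
```

```bash
python3 go.py .5703 -.3034 .06 -9
```

```text
t 9.1 p [ 0.5705 -0.3034  0.1099] psi -9.03 q6 -0.37 F [-0.   0.3 -0. ] w 0.694 tilt [ 0. -0.]
roll tot -0.006 shift tot [ 0.    -0.004  1.247]
```

>>> {"api": "play_rows", "payload": {"rows": [{"dx":0,"dy":0,"dz":0.3,"roll":0,"fingers":0.45},{"dx":0,"dy":0,"dz":0.3,"roll":0,"fingers":0.45},{"dx":0,"dy":0,"dz":0.3,"roll":0,"fingers":0.45},{"dx":0,"dy":0,"dz":0.3,"roll":0,"fingers":0.45},{"dx":0,"dy":0,"dz":0,"roll":0,"fingers":0.45}]}}

```text
time: 9.5
tool_pos: [0.5683, -0.3017, 0.057]
tcp_rot: [-2.384, -2.036, 0.004]
wrist_force: [-0.6, 0.0, -0.5]
width: 0.691
```

>>> {"api": "play_rows", "payload": {"rows": [{"dx":0,"dy":0,"dz":0.3,"roll":0,"fingers":0.45},{"dx":0,"dy":0,"dz":0.3,"roll":0,"fingers":0.45},{"dx":0,"dy":0,"dz":0.3,"roll":0,"fingers":0.45},{"dx":0,"dy":0,"dz":0.1,"roll":0,"fingers":0.45},{"dx":0,"dy":0,"dz":0,"roll":0,"fingers":0.45},{"dx":0,"dy":0,"dz":0,"roll":0,"fingers":0.45}]}}

```text
time: 10.0
tool_pos: [0.5708, -0.3031, 0.0208]
tcp_rot: [-2.388, -2.04, 0.0]
wrist_force: [0.4, -0.4, -0.5]
width: 0.69
```

>>> {"api": "play_rows", "payload": {"rows": [{"dx":0,"dy":0,"dz":0.07,"roll":0,"fingers":0.45},{"dx":0,"dy":0,"dz":0,"roll":0,"fingers":0.45},{"dx":0,"dy":0,"dz":0,"roll":0,"fingers":0.25},{"dx":0,"dy":0,"dz":0,"roll":0,"fingers":0.2},{"dx":0,"dy":0,"dz":0,"roll":0,"fingers":0.2},{"dx":0,"dy":0,"dz":0,"roll":0,"fingers":0.2},{"dx":0,"dy":0,"dz":-0.4,"roll":0,"fingers":0.2},{"dx":0,"dy":0,"dz":-0.8,"roll":0,"fingers":0.2},{"dx":0,"dy":0,"dz":-0.8,"roll":0,"fingers":0.2},{"dx":0,"dy":0,"dz":-0.8,"roll":0,"fingers":0.2},{"dx":0,"dy":0,"dz":-0.8,"roll":0,"fingers":0.2},{"dx":0,"dy":0,"dz":-0.8,"roll":0,"fingers":0.2},{"dx":0,"dy":0,"dz":-0.8,"roll":0,"fingers":0.2}]}}

```text
time: 11.08
tool_pos: [0.5707, -0.3031, 0.2283]
tcp_rot: [2.389, 2.04, 0.0]
wrist_force: [-0.1, -0.4, -0.1]
width: 0.799
```

```bash
python3 go.py .42 -.20 .22 4.65 .4314 .2771 .22 4.65 .4314 .2771 .03 4.65
```

```text
t 11.1 p [ 0.5707 -0.3031  0.2283] psi -8.99 q6 -0.37 F [-0.1 -0.4 -0.1] w 0.799 tilt [ 0. -0.]
roll tot -3.411 shift tot [ 2.875 -3.546  0.207]
roll tot 0.000 shift tot [11.865  1.251 -0.   ]
roll tot 0.000 shift tot [0.   0.   4.75]
```

>>> {"api": "play_rows", "payload": {"rows": [{"dx":0,"dy":0,"dz":0,"roll":-0.85,"fingers":0.2},{"dx":0,"dy":0,"dz":0,"roll":-0.85,"fingers":0.2},{"dx":0,"dy":0,"dz":0,"roll":-0.85,"fingers":0.2},{"dx":0,"dy":0,"dz":0,"roll":-0.86,"fingers":0.2},{"dx":0.57,"dy":-0.71,"dz":0,"roll":0,"fingers":0.2},{"dx":0.57,"dy":-0.71,"dz":0,"roll":0,"fingers":0.2},{"dx":0.57,"dy":-0.71,"dz":0,"roll":0,"fingers":0.2},{"dx":0.57,"dy":-0.71,"dz":0,"roll":0,"fingers":0.2},{"dx":0.57,"dy":-0.71,"dz":0,"roll":0,"fingers":0.2}]}}

```text
time: 11.83
tool_pos: [0.4186, -0.2002, 0.2262]
tcp_rot: [-2.13, -2.309, 0.0]
wrist_force: [0.4, -0.1, 1.1]
width: 0.801
```

>>> {"api": "play_rows", "payload": {"rows": [{"dx":0.79,"dy":0.083,"dz":0,"roll":0,"fingers":0.2},{"dx":0.79,"dy":0.083,"dz":0,"roll":0,"fingers":0.2},{"dx":0.79,"dy":0.083,"dz":0,"roll":0,"fingers":0.2},{"dx":0.79,"dy":0.083,"dz":0,"roll":0,"fingers":0.2},{"dx":0.79,"dy":0.083,"dz":0,"roll":0,"fingers":0.2},{"dx":0.79,"dy":0.083,"dz":0,"roll":0,"fingers":0.2},{"dx":0.79,"dy":0.083,"dz":0,"roll":0,"fingers":0.2},{"dx":0.79,"dy":0.083,"dz":0,"roll":0,"fingers":0.2},{"dx":0.79,"dy":0.083,"dz":0,"roll":0,"fingers":0.2},{"dx":0.79,"dy":0.083,"dz":0,"roll":0,"fingers":0.2},{"dx":0.79,"dy":0.083,"dz":0,"roll":0,"fingers":0.2},{"dx":0.79,"dy":0.083,"dz":0,"roll":0,"fingers":0.2},{"dx":0.79,"dy":0.083,"dz":0,"roll":0,"fingers":0.2},{"dx":0.79,"dy":0.083,"dz":0,"roll":0,"fingers":0.2},{"dx":0.79,"dy":0.083,"dz":0,"roll":0,"fingers":0.2},{"dx":0,"dy":0,"dz":0,"roll":0,"fingers":0.2},{"dx":0,"dy":0,"dz":0,"roll":0,"fingers":0.2},{"dx":0,"dy":0,"dz":0,"roll":0,"fingers":0.2},{"dx":0,"dy":0,"dz":0,"roll":0,"fingers":0.2}]}}

```text
time: 13.42
tool_pos: [0.4313, 0.2744, 0.2264]
tcp_rot: [2.13, 2.309, -0.001]
wrist_force: [0.3, -0.0, -0.3]
width: 0.8
```

```bash
python3 go.py .4314 .2771 .03 4.65;python3 - <<'E'
from m import *
c=cam('top');X=pts(c);np.save('t.npy',c,allow_pickle=True)
print('pile z',np.nanmedian(X[252:268,422:441,2]))
h=win(c,410,235,460,285); b=(h[...,0]>100)&(h[...,0]<125)&(h[...,1]>140)
print('pile',rect(contour(b,410,235,8,c,.012)))
h=win(c,400,175,465,235); b=(h[...,0]>100)&(h[...,0]<125)&(h[...,1]>140)
print('in carrier',rect(contour(b,400,175,8,c,.026)),np.nanmedian(X[199:208,426:438,2]))
save(c,'g4.png',(395,180,465,280),6)
E
```

```text
t 13.4 p [0.4313 0.2744 0.2264] psi 4.60 q6 0.44 F [ 0.3 -0.  -0.3] w 0.800 tilt [-0.    -0.001]
roll tot -0.011 shift tot [0.068 0.009 4.91 ]
pile z 0.012804611698473667
pile (array([ 395.3, -304.8]), array([ 59. , 101.2]), 90.3)
in carrier (array([ 571.5, -302.1]), array([100.6,  61.2]), 81.2) 0.027068644041330865
```

View pics/g4.png

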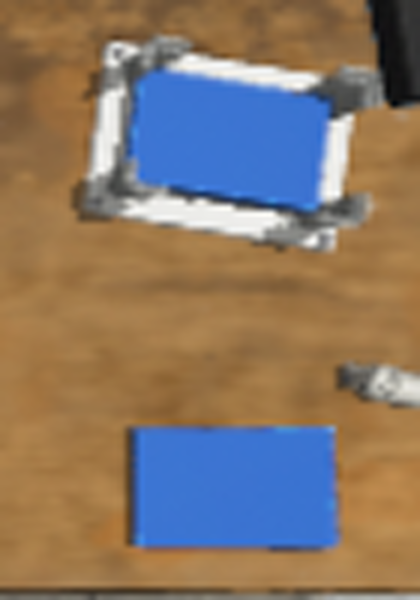

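The sheet lies flat between the posts, and the rest of the pile is two aligned sheets (z 12 mm). Now plate_1.

>>> {"api": "play_rows", "payload": {"rows": [{"dx":0.068,"dy":0.01,"dz":0.75,"roll":0,"fingers":0.2},{"dx":0,"dy":0,"dz":0.75,"roll":0,"fingers":0.2},{"dx":0,"dy":0,"dz":0.75,"roll":0,"fingers":0.2},{"dx":0,"dy":0,"dz":0.75,"roll":0,"fingers":0.2},{"dx":0,"dy":0,"dz":0.75,"roll":0,"fingers":0.2},{"dx":0,"dy":0,"dz":0.75,"roll":0,"fingers":0.2},{"dx":0,"dy":0,"dz":0.5,"roll":0,"fingers":0.2},{"dx":0,"dy":0,"dz":0.3,"roll":0,"fingers":0.2},{"dx":0,"dy":0,"dz":0.3,"roll":0,"fingers":0.2},{"dx":0,"dy":0,"dz":0,"roll":0,"fingers":0.2},{"dx":0,"dy":0,"dz":0,"roll":0,"fingers":0.2},{"dx":0,"dy":0,"dz":0,"roll":0,"fingers":0.2}]}}

```text
time: 14.47
tool_pos: [0.4329, 0.2787, 0.0039]
tcp_rot: [2.129, 2.309, 0.004]
wrist_force: [0.2, -0.1, -0.2]
width: 0.801
```

>>> {"api": "play_rows", "payload": {"grip_force": 60, "rows": [{"dx":0,"dy":0,"dz":0,"roll":0,"fingers":0.35},{"dx":0,"dy":0,"dz":0,"roll":0,"fingers":0.5},{"dx":0,"dy":0,"dz":0,"roll":0,"fingers":0.65},{"dx":0,"dy":0,"dz":0,"roll":0,"fingers":0.65},{"dx":0,"dy":0,"dz":0,"roll":0,"fingers":0.65},{"dx":0,"dy":0,"dz":0,"roll":0,"fingers":0.65}]}}

```text
time: 14.97
tool_pos: [0.4327, 0.2788, 0.0043]
tcp_rot: [2.129, 2.309, 0.004]
wrist_force: [-1.4, -0.9, 6.0]
width: 0.512
```

```bash
python3 go.py .4314 .2771 .10 4.65  .51 .127 .10 96.4 .555 .132 .060 96.4
```

```text
t 15.0 p [0.4327 0.2788 0.0043] psi 4.65 q6 0.44 F [-1.4 -0.9  6. ] w 0.512 tilt [0.002 0.001]
roll tot 0.001 shift tot [-0.04  -0.036 -2.393]
roll tot -22.938 shift tot [-1.534 -3.948 -0.   ]
roll tot 0.000 shift tot [-1.132e+00 -1.000e-03  1.000e+00]
```

>>> {"api": "play_rows", "payload": {"rows": [{"dx":0,"dy":0,"dz":-0.2,"roll":0,"fingers":0.65},{"dx":0,"dy":0,"dz":-0.6,"roll":0,"fingers":0.65},{"dx":0,"dy":0,"dz":-0.8,"roll":0,"fingers":0.65},{"dx":0,"dy":0,"dz":-0.8,"roll":0,"fingers":0.65},{"dx":0,"dy":0,"dz":0,"roll":-1,"fingers":0.65},{"dx":0,"dy":0,"dz":0,"roll":-1,"fingers":0.65},{"dx":0,"dy":0,"dz":0,"roll":-1,"fingers":0.65},{"dx":0,"dy":0,"dz":0,"roll":-1,"fingers":0.65},{"dx":0,"dy":0,"dz":0,"roll":-1,"fingers":0.65},{"dx":0,"dy":0,"dz":0,"roll":-1,"fingers":0.65},{"dx":0,"dy":0,"dz":0,"roll":-1,"fingers":0.65},{"dx":0,"dy":0,"dz":0,"roll":-1,"fingers":0.65},{"dx":0,"dy":0,"dz":0,"roll":-1,"fingers":0.65},{"dx":0,"dy":0,"dz":0,"roll":-1,"fingers":0.65},{"dx":0,"dy":0,"dz":0,"roll":-1,"fingers":0.65},{"dx":0,"dy":0,"dz":0,"roll":-1,"fingers":0.65}]}}

```text
time: 16.3
tool_pos: [0.4312, 0.278, 0.0988]
tcp_rot: [-1.001, -2.978, 0.0]
wrist_force: [-0.4, -0.0, -1.8]
width: 0.513
```

>>> {"api": "play_rows", "payload": {"rows": [{"dx":0,"dy":0,"dz":0,"roll":-1,"fingers":0.65},{"dx":0,"dy":0,"dz":0,"roll":-1,"fingers":0.65},{"dx":0,"dy":0,"dz":0,"roll":-1,"fingers":0.65},{"dx":0,"dy":0,"dz":0,"roll":-1,"fingers":0.65},{"dx":0,"dy":0,"dz":0,"roll":-1,"fingers":0.65},{"dx":0,"dy":0,"dz":0,"roll":-1,"fingers":0.65},{"dx":0,"dy":0,"dz":0,"roll":-1,"fingers":0.65},{"dx":0,"dy":0,"dz":0,"roll":-1,"fingers":0.65},{"dx":0,"dy":0,"dz":0,"roll":-1,"fingers":0.65},{"dx":0,"dy":0,"dz":0,"roll":-1,"fingers":0.65},{"dx":0,"dy":0,"dz":0,"roll":-0.94,"fingers":0.65},{"dx":-0.53,"dy":-0.8,"dz":0,"roll":0,"fingers":0.65},{"dx":-0.53,"dy":-0.8,"dz":0,"roll":0,"fingers":0.65},{"dx":-0.53,"dy":-0.8,"dz":0,"roll":0,"fingers":0.65},{"dx":-0.53,"dy":-0.8,"dz":0,"roll":0,"fingers":0.65},{"dx":-0.53,"dy":-0.8,"dz":0,"roll":0,"fingers":0.65},{"dx":0,"dy":0,"dz":0,"roll":0,"fingers":0.65},{"dx":0,"dy":0,"dz":0,"roll":0,"fingers":0.65},{"dx":0,"dy":0,"dz":0,"roll":0,"fingers":0.65},{"dx":0,"dy":0,"dz":0,"roll":0,"fingers":0.65}]}}

```text
time: 17.97
tool_pos: [0.5536, 0.1316, 0.0983]
tcp_rot: [0.177, -3.135, -0.0]
wrist_force: [-0.5, -0.2, -3.0]
width: 0.513
```

```bash
python3 go.py .5557 .132 .05 96.4; python3 - <<'E'
from h import *
a=cam('top');b=cam('side')
A=cv2.resize(a['pixels'][160:240,250:330,::-1],None,fx=5,fy=5,interpolation=2)
B=cv2.resize(b['pixels'][145:225,250:330,::-1],None,fx=5,fy=5,interpolation=2)
cv2.imwrite('pics/g5.png',np.hstack([A,B]))
E
```

```text
t 18.0 p [0.5536 0.1316 0.0983] psi 96.45 q6 -1.49 F [-0.5 -0.2 -3. ] w 0.513 tilt [-0.001  0.   ]
roll tot 0.012 shift tot [-0.053  0.005  1.207]
```

View pics/g5.png

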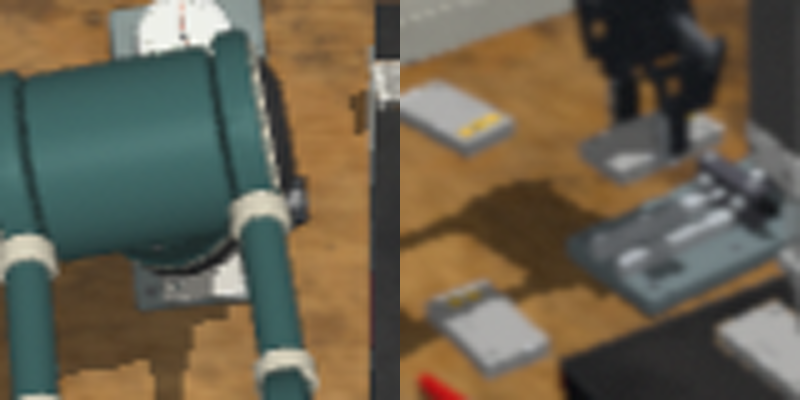

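Side view: the plate is held level above the rails and aligned with them. Lowering it.

>>> {"api": "play_rows", "payload": {"rows": [{"dx":-0.05,"dy":0,"dz":0.4,"roll":0,"fingers":0.65},{"dx":0,"dy":0,"dz":0.5,"roll":0,"fingers":0.65},{"dx":0,"dy":0,"dz":0.4,"roll":0,"fingers":0.65},{"dx":0,"dy":0,"dz":0.15,"roll":0,"fingers":0.65},{"dx":0,"dy":0,"dz":0,"roll":0,"fingers":0.65},{"dx":0,"dy":0,"dz":0,"roll":0,"fingers":0.65},{"dx":0,"dy":0,"dz":0.05,"roll":0,"fingers":0.65},{"dx":0,"dy":0,"dz":0,"roll":0,"fingers":0.65},{"dx":0,"dy":0,"dz":0,"roll":0,"fingers":0.65}]}}

```text
time: 18.82
tool_pos: [0.5575, 0.1314, 0.0395]
tcp_rot: [-0.176, 3.135, 0.0]
wrist_force: [-0.6, -0.2, -2.1]
width: 0.514
```

```bash
python3 go.py .5706 .1337 .034 96.4
```

```text
t 18.8 p [0.5575 0.1314 0.0395] psi 96.41 q6 -1.49 F [-0.6 -0.2 -2.1] w 0.514 tilt [0.002 0.   ]
roll tot 0.003 shift tot [-0.331  0.021  0.138]
```

>>> {"api": "play_rows", "payload": {"rows": [{"dx":0,"dy":0.02,"dz":0.05,"roll":0,"fingers":0.65},{"dx":0,"dy":0,"dz":0,"roll":0,"fingers":0.65},{"dx":0,"dy":0,"dz":0,"roll":0,"fingers":0.65},{"dx":0,"dy":0,"dz":0,"roll":0,"fingers":0.65}]}}

```text
time: 19.15
tool_pos: [0.5566, 0.1319, 0.0365]
tcp_rot: [0.175, -3.137, 0.0]
wrist_force: [-0.2, -0.1, -2.7]
width: 0.513
```

>>> {"api": "play_rows", "payload": {"rows": [{"dx":0,"dy":0,"dz":0.04,"roll":0,"fingers":0.65},{"dx":0,"dy":0,"dz":0,"roll":0,"fingers":0.65},{"dx":0,"dy":0,"dz":0,"roll":0,"fingers":0.65}]}}

```text
time: 19.4
tool_pos: [0.5565, 0.1319, 0.0347]
tcp_rot: [0.175, -3.136, 0.0]
wrist_force: [-0.9, -0.4, -2.2]
width: 0.512
```

>>> {"api": "play_rows", "payload": {"rows": [{"dx":0,"dy":0,"dz":0.04,"roll":0,"fingers":0.65},{"dx":0,"dy":0,"dz":0,"roll":0,"fingers":0.65},{"dx":0,"dy":0,"dz":0,"roll":0,"fingers":0.65}]}}

```text
time: 19.65
tool_pos: [0.5568, 0.1319, 0.0343]
tcp_rot: [0.175, -3.137, -0.0]
wrist_force: [-2.9, -0.8, 5.3]
width: 0.516
```

>>> {"api": "play_rows", "payload": {"rows": [{"dx":-0.1,"dy":0,"dz":-0.01,"roll":0,"fingers":0.65},{"dx":-0.1,"dy":0,"dz":0,"roll":0,"fingers":0.65},{"dx":-0.05,"dy":0,"dz":0,"roll":0,"fingers":0.65},{"dx":0,"dy":0,"dz":0,"roll":0,"fingers":0.65},{"dx":0,"dy":0,"dz":0,"roll":0,"fingers":0.65}]}}

```text
time: 20.07
tool_pos: [0.5652, 0.1329, 0.0343]
tcp_rot: [0.175, -3.133, 0.0]
wrist_force: [-7.5, -1.4, 8.6]
width: 0.512
```

>>> {"api": "play_rows", "payload": {"rows": [{"dx":-0.05,"dy":0,"dz":0,"roll":0,"fingers":0.65},{"dx":0,"dy":0,"dz":0,"roll":0,"fingers":0.65},{"dx":0,"dy":0,"dz":0,"roll":0,"fingers":0.65}]}}

```text
time: 20.32
tool_pos: [0.5669, 0.1331, 0.0343]
tcp_rot: [0.175, -3.132, 0.0]
wrist_force: [-8.4, -1.2, 9.1]
width: 0.513
```

>>> {"api": "play_rows", "payload": {"rows": [{"dx":-0.05,"dy":0,"dz":0,"roll":0,"fingers":0.65},{"dx":0,"dy":0,"dz":0,"roll":0,"fingers":0.65},{"dx":0,"dy":0,"dz":0,"roll":0,"fingers":0.65}]}}

```text
time: 20.57
tool_pos: [0.5669, 0.1331, 0.0343]
tcp_rot: [0.175, -3.128, 0.001]
wrist_force: [-13.2, -2.0, 15.2]
width: 0.514
```

>>> {"api": "play_rows", "payload": {"rows": [{"dx":-0.03,"dy":0,"dz":-0.02,"roll":0,"fingers":0.65},{"dx":0,"dy":0,"dz":0,"roll":0,"fingers":0.65},{"dx":0,"dy":0,"dz":0,"roll":0,"fingers":0.65},{"dx":0,"dy":0,"dz":0,"roll":0,"fingers":0.65}]}}

```text
time: 20.9
tool_pos: [0.5669, 0.1331, 0.0343]
tcp_rot: [0.175, -3.126, 0.001]
wrist_force: [-14.8, -0.9, 11.9]
width: 0.514
```

```bash
python3 go.py; python3 - <<'E'
from h import *
a=cam('top');b=cam('side');z=np.load('top0.npy',allow_pickle=True).item()
f=lambda c,x0,y0,w,h,k:cv2.resize(c['pixels'][y0:y0+h,x0:x0+w,::-1],None,fx=k,fy=k,interpolation=2)
o=np.zeros((560,800,3),np.uint8)
o[:280,:320]=f(z,266,150,40,35,8);o[280:,:320]=f(a,266,150,40,35,8);o[:480,320:]=f(b,270,155,80,80,6)
cv2.imwrite('pics/g6.png',o)
E
```

```text
t 20.9 p [0.5669 0.1331 0.0343] psi 96.41 q6 -1.50 F [-14.8  -0.9  11.9] w 0.514 tilt [-0.011 -0.001]
```

View pics/g6.png

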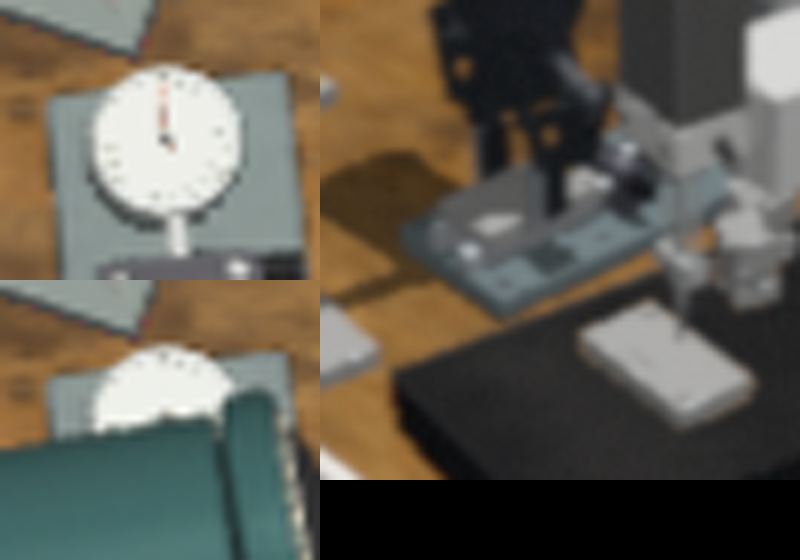

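The needle has left its 12 o'clock position, and the TCP didn't move under a further 3 mm of push, so the plate is flush on the stop. Hold a little, back off, lift and flip.

>>> {"api": "play_rows", "payload": {"rows": [{"dx":0,"dy":0,"dz":0,"roll":0,"fingers":0.65},{"dx":0,"dy":0,"dz":0,"roll":0,"fingers":0.65},{"dx":0,"dy":0,"dz":0,"roll":0,"fingers":0.65},{"dx":0,"dy":0,"dz":0,"roll":0,"fingers":0.65},{"dx":0.2,"dy":0,"dz":-0.05,"roll":0,"fingers":0.65},{"dx":0.3,"dy":0,"dz":-0.2,"roll":0,"fingers":0.65},{"dx":0,"dy":0,"dz":-0.7,"roll":0,"fingers":0.65},{"dx":0,"dy":0,"dz":-0.7,"roll":0,"fingers":0.65},{"dx":0,"dy":0,"dz":0,"roll":1,"fingers":0.65},{"dx":0,"dy":0,"dz":0,"roll":1,"fingers":0.65},{"dx":0,"dy":0,"dz":0,"roll":1,"fingers":0.65},{"dx":0,"dy":0,"dz":0,"roll":1,"fingers":0.65},{"dx":0,"dy":0,"dz":0,"roll":1,"fingers":0.65},{"dx":0,"dy":0,"dz":0,"roll":1,"fingers":0.65},{"dx":0,"dy":0,"dz":0,"roll":1,"fingers":0.65},{"dx":0,"dy":0,"dz":0,"roll":1,"fingers":0.65},{"dx":0,"dy":0,"dz":0,"roll":1,"fingers":0.65},{"dx":0,"dy":0,"dz":0,"roll":1,"fingers":0.65},{"dx":0,"dy":0,"dz":0,"roll":1,"fingers":0.65},{"dx":0,"dy":0,"dz":0,"roll":1,"fingers":0.65}]}}

```text
time: 22.67
tool_pos: [0.5522, 0.1314, 0.1002]
tcp_rot: [1.12, 2.934, 0.001]
wrist_force: [-0.3, -0.7, -2.5]
width: 0.511
```

>>> {"api": "play_rows", "payload": {"rows": [{"dx":0,"dy":0,"dz":0,"roll":1,"fingers":0.65},{"dx":0,"dy":0,"dz":0,"roll":1,"fingers":0.65},{"dx":0,"dy":0,"dz":0,"roll":1,"fingers":0.65},{"dx":0,"dy":0,"dz":0,"roll":1,"fingers":0.65},{"dx":0,"dy":0,"dz":0,"roll":1,"fingers":0.65},{"dx":0,"dy":0,"dz":0,"roll":1,"fingers":0.65},{"dx":0,"dy":0,"dz":0,"roll":1,"fingers":0.65},{"dx":0,"dy":0,"dz":0,"roll":1,"fingers":0.65},{"dx":0,"dy":0,"dz":0,"roll":1,"fingers":0.65},{"dx":0,"dy":0,"dz":0,"roll":1,"fingers":0.65},{"dx":0,"dy":0,"dz":0,"roll":1,"fingers":0.65},{"dx":0,"dy":0,"dz":0,"roll":1,"fingers":0.65},{"dx":0,"dy":0,"dz":0,"roll":1,"fingers":0.65},{"dx":0,"dy":0,"dz":0,"roll":1,"fingers":0.65},{"dx":0,"dy":0,"dz":0,"roll":1,"fingers":0.65},{"dx":0,"dy":0,"dz":0,"roll":1,"fingers":0.65},{"dx":0,"dy":0,"dz":0,"roll":1,"fingers":0.65},{"dx":0,"dy":0,"dz":0,"roll":1,"fingers":0.65},{"dx":0,"dy":0,"dz":0,"roll":1,"fingers":0.65},{"dx":0,"dy":0,"dz":0,"roll":1,"fingers":0.65}]}}

```text
time: 24.33
tool_pos: [0.5522, 0.1314, 0.1003]
tcp_rot: [2.745, 1.528, 0.001]
wrist_force: [-0.1, 0.2, -2.5]
width: 0.511
```

>>> {"api": "play_rows", "payload": {"rows": [{"dx":0,"dy":0,"dz":0,"roll":1,"fingers":0.65},{"dx":0,"dy":0,"dz":0,"roll":1,"fingers":0.65},{"dx":0,"dy":0,"dz":0,"roll":1,"fingers":0.65},{"dx":0,"dy":0,"dz":0,"roll":1,"fingers":0.65},{"dx":0,"dy":0,"dz":0,"roll":1,"fingers":0.65},{"dx":0,"dy":0,"dz":0,"roll":1,"fingers":0.65},{"dx":0,"dy":0,"dz":0,"roll":1,"fingers":0.65},{"dx":0,"dy":0,"dz":0,"roll":1,"fingers":0.65},{"dx":0,"dy":0,"dz":0,"roll":1,"fingers":0.65},{"dx":0,"dy":0,"dz":0,"roll":1,"fingers":0.65},{"dx":0,"dy":0,"dz":0,"roll":1,"fingers":0.65},{"dx":0,"dy":0,"dz":0,"roll":1,"fingers":0.65},{"dx":0,"dy":0,"dz":0,"roll":1,"fingers":0.65},{"dx":0,"dy":0,"dz":0,"roll":0,"fingers":0.65},{"dx":0,"dy":0,"dz":0,"roll":0,"fingers":0.65},{"dx":0,"dy":0,"dz":0,"roll":0,"fingers":0.65}]}}

```text
time: 25.67
tool_pos: [0.552, 0.1314, 0.1004]
tcp_rot: [3.137, 0.178, 0.0]
wrist_force: [0.5, -0.9, -2.0]
width: 0.516
```

```bash
python3 go.py .553 .1318 .037 -83.6
```

```text
t 25.7 p [0.552  0.1314 0.1004] psi -83.50 q6 1.65 F [ 0.5 -0.9 -2. ] w 0.516 tilt [0. 0.]
roll tot 0.025 shift tot [ 0.026 -0.007  1.584]
```

>>> {"api": "play_rows", "payload": {"rows": [{"dx":0,"dy":0,"dz":0.4,"roll":0.02,"fingers":0.65},{"dx":0,"dy":0,"dz":0.6,"roll":0,"fingers":0.65},{"dx":0,"dy":0,"dz":0.4,"roll":0,"fingers":0.65},{"dx":0,"dy":0,"dz":0.18,"roll":0,"fingers":0.65},{"dx":0,"dy":0,"dz":0,"roll":0,"fingers":0.65},{"dx":0,"dy":0,"dz":0,"roll":0,"fingers":0.65},{"dx":0,"dy":0,"dz":0,"roll":0,"fingers":0.65}]}}

```text
time: 26.25
tool_pos: [0.5529, 0.1316, 0.0383]
tcp_rot: [-3.137, -0.174, -0.003]
wrist_force: [-0.2, 0.3, -2.2]
width: 0.513
```

>>> {"api": "play_rows", "payload": {"rows": [{"dx":0,"dy":0,"dz":0.05,"roll":0,"fingers":0.65},{"dx":0,"dy":0,"dz":0.03,"roll":0,"fingers":0.65},{"dx":0,"dy":0,"dz":0,"roll":0,"fingers":0.65},{"dx":0,"dy":0,"dz":0,"roll":0,"fingers":0.65}]}}

```text
time: 26.58
tool_pos: [0.5521, 0.1314, 0.0344]
tcp_rot: [-3.137, -0.173, -0.001]
wrist_force: [-0.5, -0.4, -1.8]
width: 0.513
```

```bash
python3 go.py .5706 .1338 .034 -83.6
```

```text
t 26.6 p [0.5521 0.1314 0.0344] psi -83.67 q6 1.65 F [-0.5 -0.4 -1.8] w 0.513 tilt [0.001 0.   ]
roll tot -0.018 shift tot [ 0.466 -0.007  0.011]
```

>>> {"api": "play_rows", "payload": {"rows": [{"dx":0.1,"dy":0,"dz":0.02,"roll":0,"fingers":0.65},{"dx":0.1,"dy":0,"dz":0,"roll":0,"fingers":0.65},{"dx":0.1,"dy":0,"dz":0,"roll":0,"fingers":0.65},{"dx":0,"dy":0,"dz":0,"roll":0,"fingers":0.65},{"dx":0,"dy":0,"dz":0,"roll":0,"fingers":0.65},{"dx":0,"dy":0,"dz":0,"roll":0,"fingers":0.65}]}}

```text
time: 27.08
tool_pos: [0.5644, 0.1328, 0.0343]
tcp_rot: [-3.137, -0.173, -0.001]
wrist_force: [-3.0, 0.1, 6.2]
width: 0.517
```

>>> {"api": "play_rows", "payload": {"rows": [{"dx":0.1,"dy":0,"dz":0,"roll":0,"fingers":0.65},{"dx":0,"dy":0,"dz":0,"roll":0,"fingers":0.65},{"dx":0,"dy":0,"dz":0,"roll":0,"fingers":0.65}]}}

```text
time: 27.33
tool_pos: [0.5667, 0.1331, 0.0343]
tcp_rot: [3.136, 0.173, -0.005]
wrist_force: [-8.4, -0.7, 10.2]
width: 0.513
```

>>> {"api": "play_rows", "payload": {"rows": [{"dx":0.06,"dy":0,"dz":0,"roll":0,"fingers":0.65},{"dx":0,"dy":0,"dz":0,"roll":0,"fingers":0.65},{"dx":0,"dy":0,"dz":0,"roll":0,"fingers":0.65}]}}

```text
time: 27.58
tool_pos: [0.5685, 0.1333, 0.0343]
tcp_rot: [3.136, 0.173, -0.006]
wrist_force: [-9.5, -0.8, 10.6]
width: 0.513
```

>>> {"api": "play_rows", "payload": {"rows": [{"dx":0.06,"dy":0,"dz":0,"roll":0,"fingers":0.65},{"dx":0,"dy":0,"dz":0,"roll":0,"fingers":0.65},{"dx":0,"dy":0,"dz":0,"roll":0,"fingers":0.65}]}}

```text
time: 27.83
tool_pos: [0.5694, 0.1334, 0.0343]
tcp_rot: [3.136, 0.174, -0.011]
wrist_force: [-13.5, 0.2, 16.1]
width: 0.513
```

>>> {"api": "play_rows", "payload": {"rows": [{"dx":0.05,"dy":0,"dz":-0.02,"roll":0,"fingers":0.65},{"dx":0,"dy":0,"dz":0,"roll":0,"fingers":0.65},{"dx":0,"dy":0,"dz":0,"roll":0,"fingers":0.65},{"dx":0,"dy":0,"dz":0,"roll":0,"fingers":0.65},{"dx":0,"dy":0,"dz":0,"roll":0,"fingers":0.65},{"dx":0,"dy":0,"dz":0,"roll":0,"fingers":0.65},{"dx":0,"dy":0,"dz":0,"roll":0,"fingers":0.65}]}}

```text
time: 28.42
tool_pos: [0.5694, 0.1334, 0.0343]
tcp_rot: [3.136, 0.174, -0.017]
wrist_force: [-15.5, -1.7, 15.1]
width: 0.513
```

```bash
python3 go.py .54 .13 .11 -83.6 .47 -.2 .13 -8.8 .5715 -.3021 .12 -8.8 ; python3 - <<'E'
from h import *
a=cam('top')
n=a['pixels'][150:180,275:300].astype(int);m=(n[...,0]>n[...,1]+50)&(n[...,0]>n[...,2]+50);print(np.argwhere(m)+[150,275])
z=np.load('top0.npy',allow_pickle=True).item()
n=z['pixels'][150:180,275:300].astype(int);m=(n[...,0]>n[...,1]+50)&(n[...,0]>n[...,2]+50);print(np.argwhere(m)+[150,275])
E
```

```text
t 28.4 p [0.5694 0.1334 0.0343] psi -83.66 q6 1.65 F [-15.5  -1.7  15.1] w 0.513 tilt [-0.011 -0.002]
roll tot -0.016 shift tot [-0.741  0.002 -1.894]
roll tot -18.700 shift tot [-8.421 -0.467 -0.5  ]
roll tot 0.000 shift tot [-2.134  2.898  0.25 ]
[[155 284]]
[]
```

>>> {"api": "play_rows", "payload": {"rows": [{"dx":-0.2,"dy":0,"dz":-0.05,"roll":0,"fingers":0.65},{"dx":-0.1,"dy":0,"dz":-0.2,"roll":0,"fingers":0.65},{"dx":0,"dy":0,"dz":-0.7,"roll":0,"fingers":0.65},{"dx":0,"dy":0,"dz":-0.7,"roll":0,"fingers":0.65},{"dx":0,"dy":0,"dz":-0.7,"roll":0,"fingers":0.65},{"dx":-0.65,"dy":0.09,"dz":0,"roll":0,"fingers":0.65},{"dx":-0.65,"dy":0.09,"dz":0,"roll":0,"fingers":0.65},{"dx":-0.65,"dy":0.09,"dz":0,"roll":0,"fingers":0.65},{"dx":-0.65,"dy":0.09,"dz":0,"roll":0,"fingers":0.65},{"dx":-0.65,"dy":0.09,"dz":0,"roll":0,"fingers":0.65}]}}

```text
time: 29.3
tool_pos: [0.4347, 0.1001, 0.1284]
tcp_rot: [-3.137, -0.173, -0.002]
wrist_force: [-0.5, -0.3, -1.9]
width: 0.519
```

>>> {"api": "play_rows", "payload": {"rows": [{"dx":0,"dy":0,"dz":0,"roll":-1,"fingers":0.65},{"dx":0,"dy":0,"dz":0,"roll":-1,"fingers":0.65},{"dx":0,"dy":0,"dz":0,"roll":-1,"fingers":0.65},{"dx":0,"dy":0,"dz":0,"roll":-1,"fingers":0.65},{"dx":0,"dy":0,"dz":0,"roll":-1,"fingers":0.65},{"dx":0,"dy":0,"dz":0,"roll":-1,"fingers":0.65},{"dx":0,"dy":0,"dz":0,"roll":-1,"fingers":0.65},{"dx":0,"dy":0,"dz":0,"roll":-1,"fingers":0.65},{"dx":0,"dy":0,"dz":0,"roll":-1,"fingers":0.65},{"dx":0,"dy":0,"dz":0,"roll":-1,"fingers":0.65},{"dx":0,"dy":0,"dz":0,"roll":-1,"fingers":0.65},{"dx":0,"dy":0,"dz":0,"roll":-1,"fingers":0.65},{"dx":0,"dy":0,"dz":0,"roll":-1,"fingers":0.65},{"dx":0,"dy":0,"dz":0,"roll":-1,"fingers":0.65},{"dx":0,"dy":0,"dz":0,"roll":-1,"fingers":0.65},{"dx":0,"dy":0,"dz":0,"roll":-1,"fingers":0.65},{"dx":0,"dy":0,"dz":0,"roll":-1,"fingers":0.65},{"dx":0,"dy":0,"dz":0,"roll":-1,"fingers":0.65},{"dx":0,"dy":0,"dz":0,"roll":-0.7,"fingers":0.65}]}}

```text
time: 30.88
tool_pos: [0.4359, 0.1004, 0.1285]
tcp_rot: [2.383, 2.046, 0.002]
wrist_force: [0.5, -0.0, -2.6]
width: 0.516
```

>>> {"api": "play_rows", "payload": {"rows": [{"dx":-0.79,"dy":0.12,"dz":0,"roll":0,"fingers":0.65},{"dx":-0.79,"dy":0.12,"dz":0,"roll":0,"fingers":0.65},{"dx":-0.79,"dy":0.12,"dz":0,"roll":0,"fingers":0.65},{"dx":-0.79,"dy":0.12,"dz":0,"roll":0,"fingers":0.65},{"dx":-0.79,"dy":0.12,"dz":0,"roll":0,"fingers":0.65},{"dx":-0.79,"dy":0.12,"dz":0,"roll":0,"fingers":0.65},{"dx":-0.79,"dy":0.12,"dz":0,"roll":0,"fingers":0.65},{"dx":-0.79,"dy":0.12,"dz":0,"roll":0,"fingers":0.65},{"dx":-0.79,"dy":0.12,"dz":0,"roll":0,"fingers":0.65},{"dx":-0.79,"dy":0.12,"dz":0,"roll":0,"fingers":0.65},{"dx":-0.3,"dy":0.76,"dz":0,"roll":0,"fingers":0.65},{"dx":-0.3,"dy":0.76,"dz":0,"roll":0,"fingers":0.65},{"dx":-0.3,"dy":0.76,"dz":0,"roll":0,"fingers":0.65},{"dx":-0.3,"dy":0.76,"dz":0,"roll":0,"fingers":0.65},{"dx":-0.3,"dy":0.76,"dz":0,"roll":0,"fingers":0.65},{"dx":0,"dy":0,"dz":0,"roll":0,"fingers":0.65},{"dx":0,"dy":0,"dz":0,"roll":0,"fingers":0.65},{"dx":0,"dy":0,"dz":0,"roll":0,"fingers":0.65}]}}

```text
time: 32.38
tool_pos: [0.5744, -0.3017, 0.1276]
tcp_rot: [-2.386, -2.042, 0.001]
wrist_force: [-1.0, 0.7, -2.6]
width: 0.515
```

```bash
python3 go.py .5715 -.3021 .04 -8.8
```

```text
t 32.4 p [ 0.5744 -0.3017  0.1276] psi -8.88 q6 -0.37 F [-1.   0.7 -2.6] w 0.515 tilt [-0.001  0.001]
roll tot -0.019 shift tot [-0.021 -0.071  2.19 ]
```

>>> {"api": "play_rows", "payload": {"rows": [{"dx":-0.02,"dy":-0.07,"dz":0.3,"roll":0,"fingers":0.65},{"dx":0,"dy":0,"dz":0.4,"roll":0,"fingers":0.65},{"dx":0,"dy":0,"dz":0.4,"roll":0,"fingers":0.65},{"dx":0,"dy":0,"dz":0.4,"roll":0,"fingers":0.65},{"dx":0,"dy":0,"dz":0.4,"roll":0,"fingers":0.65},{"dx":0,"dy":0,"dz":0.3,"roll":0,"fingers":0.65},{"dx":0,"dy":0,"dz":0.1,"roll":0,"fingers":0.65},{"dx":0,"dy":0,"dz":0,"roll":0,"fingers":0.65},{"dx":0,"dy":0,"dz":0,"roll":0,"fingers":0.65},{"dx":0,"dy":0,"dz":0,"roll":0,"fingers":0.65}]}}

```text
time: 33.22
tool_pos: [0.5729, -0.3028, 0.0373]
tcp_rot: [2.385, 2.042, 0.001]
wrist_force: [-0.2, 0.1, -2.2]
width: 0.508
```

```bash
python3 go.py .5715 -.3021 .0305 -8.8
```

```text
t 33.2 p [ 0.5729 -0.3028  0.0373] psi -8.88 q6 -0.37 F [-0.2  0.1 -2.2] w 0.508 tilt [ 0.002 -0.001]
roll tot -0.019 shift tot [ 0.012 -0.036  0.171]
```

>>> {"api": "play_rows", "payload": {"rows": [{"dx":0,"dy":-0.03,"dz":0.12,"roll":0,"fingers":0.65},{"dx":0,"dy":0,"dz":0.05,"roll":0,"fingers":0.65},{"dx":0,"dy":0,"dz":0,"roll":0,"fingers":0.65},{"dx":0,"dy":0,"dz":0,"roll":0,"fingers":0.65}]}}

```text
time: 33.55
tool_pos: [0.5717, -0.3027, 0.0308]
tcp_rot: [2.385, 2.042, 0.001]
wrist_force: [-2.0, 0.6, 5.2]
width: 0.511
```

>>> {"api": "play_rows", "payload": {"rows": [{"dx":0,"dy":0,"dz":0.03,"roll":0,"fingers":0.65},{"dx":0,"dy":0,"dz":0,"roll":0,"fingers":0.65},{"dx":0,"dy":0,"dz":0,"roll":0,"fingers":0.65}]}}

```text
time: 33.8
tool_pos: [0.5718, -0.3027, 0.0308]
tcp_rot: [2.385, 2.042, 0.001]
wrist_force: [-4.3, 2.6, 12.2]
width: 0.513
```

>>> {"api": "play_rows", "payload": {"rows": [{"dx":0,"dy":0,"dz":-0.04,"roll":0,"fingers":0.65},{"dx":0,"dy":0,"dz":0,"roll":0,"fingers":0.45},{"dx":0,"dy":0,"dz":0,"roll":0,"fingers":0.3},{"dx":0,"dy":0,"dz":0,"roll":0,"fingers":0.2},{"dx":0,"dy":0,"dz":0,"roll":0,"fingers":0.2},{"dx":0,"dy":0,"dz":0,"roll":0,"fingers":0.2},{"dx":0,"dy":0,"dz":-0.4,"roll":0,"fingers":0.2},{"dx":0,"dy":0,"dz":-0.8,"roll":0,"fingers":0.2},{"dx":0,"dy":0,"dz":-0.8,"roll":0,"fingers":0.2},{"dx":0,"dy":0,"dz":-0.8,"roll":0,"fingers":0.2},{"dx":0,"dy":0,"dz":0,"roll":-1,"fingers":0.2},{"dx":0,"dy":0,"dz":0,"roll":-1,"fingers":0.2},{"dx":0,"dy":0,"dz":0,"roll":-0.3,"fingers":0.2}]}}

```text
time: 34.88
tool_pos: [0.5715, -0.3025, 0.1429]
tcp_rot: [2.211, 2.229, 0.001]
wrist_force: [0.5, 0.0, -0.4]
width: 0.801
```

```bash
python3 go.py .3953 -.3048 .14 0.3
```

```text
t 34.9 p [ 0.5715 -0.3025  0.1429] psi 0.46 q6 -0.53 F [ 0.5  0.  -0.4] w 0.801 tilt [ 0.002 -0.001]
roll tot 0.041 shift tot [-0.036 -4.405  0.071]
```

>>> {"api": "play_rows", "payload": {"rows": [{"dx":0,"dy":-0.73,"dz":0,"roll":0,"fingers":0.2},{"dx":0,"dy":-0.73,"dz":0,"roll":0,"fingers":0.2},{"dx":0,"dy":-0.73,"dz":0,"roll":0,"fingers":0.2},{"dx":0,"dy":-0.73,"dz":0,"roll":0,"fingers":0.2},{"dx":0,"dy":-0.73,"dz":0,"roll":0,"fingers":0.2},{"dx":-0.04,"dy":-0.75,"dz":0,"roll":0,"fingers":0.2},{"dx":0,"dy":0,"dz":0.7,"roll":0,"fingers":0.2},{"dx":0,"dy":0,"dz":0.7,"roll":0,"fingers":0.2},{"dx":0,"dy":0,"dz":0.7,"roll":0,"fingers":0.2},{"dx":0,"dy":0,"dz":0.7,"roll":0,"fingers":0.2},{"dx":0,"dy":0,"dz":0.2,"roll":0,"fingers":0.2},{"dx":0,"dy":0,"dz":0,"roll":0,"fingers":0.2},{"dx":0,"dy":0,"dz":0,"roll":0,"fingers":0.2},{"dx":0,"dy":0,"dz":0,"roll":0,"fingers":0.2}]}}

```text
time: 36.05
tool_pos: [0.3961, -0.3057, 0.0231]
tcp_rot: [2.214, 2.226, 0.0]
wrist_force: [0.4, -0.8, 1.3]
width: 0.801
```

```bash
python3 go.py .3953 -.3048 .0035 0.3;python3 - <<'E'
from m import *
c=cam('top');X=pts(c);np.save('t.npy',c,allow_pickle=True)
print(plate(c,(431,203),.038),np.nanmedian(X[199:208,426:438,2]))
E
```

```text
t 36.0 p [ 0.3961 -0.3057  0.0231] psi 0.32 q6 -0.71 F [ 0.4 -0.8  1.3] w 0.801 tilt [ 0.002 -0.002]
roll tot 0.004 shift tot [ 0.023 -0.02   0.491]
(array([ 567.34973145, -295.64349365]), array([130.43733215,  90.25475311]), 81.09110260009766) 0.040321326811035056
```

>>> {"api": "play_rows", "payload": {"rows": [{"dx":0.02,"dy":-0.02,"dz":0.2,"roll":0,"fingers":0.2},{"dx":0,"dy":0,"dz":0.2,"roll":0,"fingers":0.2},{"dx":0,"dy":0,"dz":0.05,"roll":0,"fingers":0.2},{"dx":0,"dy":0,"dz":0,"roll":0,"fingers":0.2},{"dx":0,"dy":0,"dz":0,"roll":0,"fingers":0.2},{"dx":0,"dy":0,"dz":0,"roll":0,"fingers":0.2}]}}

```text
time: 36.6
tool_pos: [0.3942, -0.3039, 0.0037]
tcp_rot: [-2.215, -2.228, -0.0]
wrist_force: [-0.2, -0.3, -0.2]
width: 0.799
```

```bash
python3 go.py .3953 -.3048 .0043 0.3
```

```text
t 36.6 p [ 0.3942 -0.3039  0.0037] psi 0.32 q6 -0.71 F [-0.2 -0.3 -0.2] w 0.799 tilt [-0.  0.]
roll tot 0.006 shift tot [-0.021  0.029 -0.015]
```

>>> {"api": "play_rows", "payload": {"grip_force": 25, "rows": [{"dx":-0.02,"dy":0.02,"dz":-0.02,"roll":0,"fingers":0.25},{"dx":0,"dy":0,"dz":0,"roll":0,"fingers":0.35},{"dx":0,"dy":0,"dz":0,"roll":0,"fingers":0.4},{"dx":0,"dy":0,"dz":0,"roll":0,"fingers":0.45},{"dx":0,"dy":0,"dz":0,"roll":0,"fingers":0.45},{"dx":0,"dy":0,"dz":0,"roll":0,"fingers":0.45},{"dx":0,"dy":0,"dz":-0.1,"roll":0,"fingers":0.45},{"dx":0,"dy":0,"dz":-0.3,"roll":0,"fingers":0.45},{"dx":0,"dy":0,"dz":-0.7,"roll":0,"fingers":0.45},{"dx":0,"dy":0,"dz":-0.8,"roll":0,"fingers":0.45},{"dx":0,"dy":0,"dz":-0.8,"roll":0,"fingers":0.45},{"dx":0,"dy":0,"dz":-0.7,"roll":0,"fingers":0.45},{"dx":0,"dy":0,"dz":0,"roll":0,"fingers":0.45},{"dx":0,"dy":0,"dz":0,"roll":0,"fingers":0.45}]}}

```text
time: 37.77
tool_pos: [0.3963, -0.3059, 0.1428]
tcp_rot: [2.211, 2.224, 0.001]
wrist_force: [-0.2, 0.6, -0.8]
width: 0.686
```

```bash
python3 go.py .5713 -.3028 .14 -8.9;python3 - <<'E'
from h import *
b=cam('side');save(b,'g7.png',(270,190,420,310),5)
E
```

```text
t 37.8 p [ 0.3963 -0.3059  0.1428] psi 0.33 q6 -0.71 F [-0.2  0.6 -0.8] w 0.686 tilt [ 0.004 -0.003]
roll tot 2.307 shift tot [0.754 4.31  0.07 ]
```

View pics/g7.png

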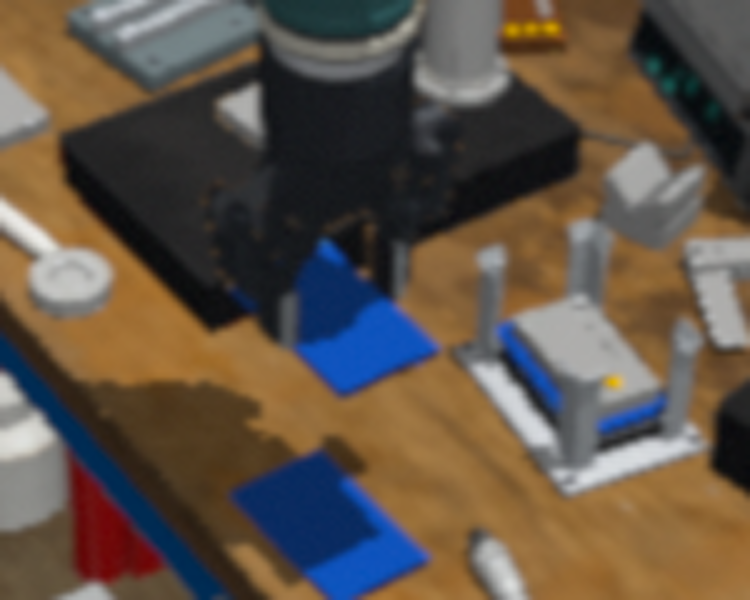

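Side crop: one sheet is held and one remains. plate_1 lies on its sheet between the posts, its dot visible at (612,382).

>>> {"api": "play_rows", "payload": {"rows": [{"dx":0,"dy":0,"dz":0,"roll":0.8,"fingers":0.45},{"dx":0,"dy":0,"dz":0,"roll":0.8,"fingers":0.45},{"dx":0,"dy":0,"dz":0,"roll":0.7,"fingers":0.45},{"dx":0.12,"dy":0.72,"dz":0,"roll":0,"fingers":0.45},{"dx":0.12,"dy":0.72,"dz":0,"roll":0,"fingers":0.45},{"dx":0.12,"dy":0.72,"dz":0,"roll":0,"fingers":0.45},{"dx":0.12,"dy":0.72,"dz":0,"roll":0,"fingers":0.45},{"dx":0.12,"dy":0.72,"dz":0,"roll":0,"fingers":0.45},{"dx":0.12,"dy":0.72,"dz":0,"roll":0,"fingers":0.45},{"dx":0,"dy":0,"dz":0.3,"roll":0,"fingers":0.45},{"dx":0,"dy":0,"dz":0.4,"roll":0,"fingers":0.45},{"dx":0,"dy":0,"dz":0,"roll":0,"fingers":0.45},{"dx":0,"dy":0,"dz":0,"roll":0,"fingers":0.45},{"dx":0,"dy":0,"dz":0,"roll":0,"fingers":0.45}]}}

```text
time: 38.98
tool_pos: [0.5688, -0.3026, 0.1112]
tcp_rot: [-2.385, -2.041, 0.001]
wrist_force: [0.3, -0.3, -0.6]
width: 0.683
```

```bash
python3 go.py .5713 -.3028 .037 -8.9
```

```text
t 39.0 p [ 0.5688 -0.3026  0.1112] psi -8.90 q6 -0.37 F [ 0.3 -0.3 -0.6] w 0.683 tilt [-0.002  0.001]
roll tot 0.001 shift tot [0.004 0.062 1.856]
```

>>> {"api": "play_rows", "payload": {"rows": [{"dx":0,"dy":0.05,"dz":0.3,"roll":0,"fingers":0.45},{"dx":0,"dy":0,"dz":0.3,"roll":0,"fingers":0.45},{"dx":0,"dy":0,"dz":0.3,"roll":0,"fingers":0.45},{"dx":0,"dy":0,"dz":0.3,"roll":0,"fingers":0.45},{"dx":0,"dy":0,"dz":0.3,"roll":0,"fingers":0.45},{"dx":0,"dy":0,"dz":0.25,"roll":0,"fingers":0.45},{"dx":0,"dy":0,"dz":0,"roll":0,"fingers":0.45},{"dx":0,"dy":0,"dz":0,"roll":0,"fingers":0.45},{"dx":0,"dy":0,"dz":0,"roll":0,"fingers":0.45}]}}

```text
time: 39.73
tool_pos: [0.5723, -0.3034, 0.0426]
tcp_rot: [2.386, 2.043, 0.0]
wrist_force: [0.6, -0.2, 0.2]
width: 0.684
```

>>> {"api": "play_rows", "payload": {"rows": [{"dx":0,"dy":0,"dz":0.05,"roll":0,"fingers":0.45},{"dx":0,"dy":0,"dz":0,"roll":0,"fingers":0.45},{"dx":0,"dy":0,"dz":0,"roll":0,"fingers":0.45}]}}

```text
time: 39.98
tool_pos: [0.5723, -0.3034, 0.0409]
tcp_rot: [2.386, 2.042, 0.0]
wrist_force: [-0.9, 0.8, -0.0]
width: 0.683
```

>>> {"api": "play_rows", "payload": {"rows": [{"dx":0,"dy":0,"dz":0.06,"roll":0,"fingers":0.45},{"dx":0,"dy":0,"dz":0.03,"roll":0,"fingers":0.45},{"dx":0,"dy":0,"dz":0,"roll":0,"fingers":0.45},{"dx":0,"dy":0,"dz":0,"roll":0,"fingers":0.45}]}}

```text
time: 40.32
tool_pos: [0.5724, -0.3035, 0.0382]
tcp_rot: [2.386, 2.043, 0.0]
wrist_force: [-3.0, 1.3, 5.6]
width: 0.682
```

>>> {"api": "play_rows", "payload": {"rows": [{"dx":0,"dy":0,"dz":0,"roll":0,"fingers":0.3},{"dx":0,"dy":0,"dz":0,"roll":0,"fingers":0.2},{"dx":0,"dy":0,"dz":0,"roll":0,"fingers":0.2},{"dx":0,"dy":0,"dz":0,"roll":0,"fingers":0.2},{"dx":0,"dy":0,"dz":-0.4,"roll":0,"fingers":0.2},{"dx":0,"dy":0,"dz":-0.8,"roll":0,"fingers":0.2},{"dx":0,"dy":0,"dz":-0.8,"roll":0,"fingers":0.2},{"dx":0,"dy":0,"dz":-0.8,"roll":0,"fingers":0.2},{"dx":0,"dy":0,"dz":-0.8,"roll":0,"fingers":0.2},{"dx":0,"dy":0,"dz":0,"roll":-1,"fingers":0.2},{"dx":0,"dy":0,"dz":0,"roll":-1,"fingers":0.2},{"dx":0,"dy":0,"dz":0,"roll":-0.3,"fingers":0.2}]}}

```text
time: 41.32
tool_pos: [0.5727, -0.3035, 0.182]
tcp_rot: [2.211, 2.229, 0.001]
wrist_force: [0.6, 0.9, -0.4]
width: 0.801
```

```bash
python3 go.py .42 -.20 .18 0.3 .4258 .1255 .18 0.3
```

```text
t 41.3 p [ 0.5727 -0.3035  0.182 ] psi 0.47 q6 -0.53 F [ 0.6  0.9 -0.4] w 0.801 tilt [ 0.002 -0.001]
roll tot 0.042 shift tot [ 2.608 -3.804  0.049]
roll tot 0.000 shift tot [ 8.137  0.188 -0.   ]
```

>>> {"api": "play_rows", "payload": {"rows": [{"dx":0.52,"dy":-0.76,"dz":0,"roll":0.04,"fingers":0.2},{"dx":0.52,"dy":-0.76,"dz":0,"roll":0,"fingers":0.2},{"dx":0.52,"dy":-0.76,"dz":0,"roll":0,"fingers":0.2},{"dx":0.52,"dy":-0.76,"dz":0,"roll":0,"fingers":0.2},{"dx":0.52,"dy":-0.76,"dz":0,"roll":0,"fingers":0.2},{"dx":0.74,"dy":0.02,"dz":0,"roll":0,"fingers":0.2},{"dx":0.74,"dy":0.02,"dz":0,"roll":0,"fingers":0.2},{"dx":0.74,"dy":0.02,"dz":0,"roll":0,"fingers":0.2},{"dx":0.74,"dy":0.02,"dz":0,"roll":0,"fingers":0.2},{"dx":0.74,"dy":0.02,"dz":0,"roll":0,"fingers":0.2},{"dx":0.74,"dy":0.02,"dz":0,"roll":0,"fingers":0.2},{"dx":0.74,"dy":0.02,"dz":0,"roll":0,"fingers":0.2},{"dx":0.74,"dy":0.02,"dz":0,"roll":0,"fingers":0.2},{"dx":0.74,"dy":0.02,"dz":0,"roll":0,"fingers":0.2},{"dx":0.74,"dy":0.02,"dz":0,"roll":0,"fingers":0.2},{"dx":0.74,"dy":0.02,"dz":0,"roll":0,"fingers":0.2},{"dx":0,"dy":0,"dz":0,"roll":0,"fingers":0.2},{"dx":0,"dy":0,"dz":0,"roll":0,"fingers":0.2},{"dx":0,"dy":0,"dz":0,"roll":0,"fingers":0.2}]}}

```text
time: 42.9
tool_pos: [0.4271, 0.1256, 0.1802]
tcp_rot: [-2.218, -2.225, 0.002]
wrist_force: [-0.1, -0.9, 0.2]
width: 0.802
```

```bash
cat > chk.py <<'E'
from m import *
import sys
zz=float(sys.argv[1])
c=cam('top');X=pts(c);np.save('t.npy',c,allow_pickle=True)
h=win(c,400,170,465,235); b=(h[...,0]>100)&(h[...,0]<125)&(h[...,1]>140)
print('in carrier',rect(contour(b,400,170,8,c,zz)),np.nanmedian(X[199:206,426:438,2]))
h=win(c,410,238,460,285); b=(h[...,0]>100)&(h[...,0]<125)&(h[...,1]>140)
print('pile',rect(contour(b,410,238,8,c,.006)))
hs=cv2.cvtColor(c['pixels'],cv2.COLOR_RGB2HSV)
m=((hs[...,0]>20)&(hs[...,0]<34)&(hs[...,1]>130)&(hs[...,2]>120)).astype(np.uint8);m[:190]=0;m[275:]=0;m[:,:180]=0;m[:,470:]=0
n,l,st,ce=cv2.connectedComponentsWithStats(m)
for i in range(1,n):
    if st[i,4]>2: print('dot',ce[i].round(1),ray(c,ce[i],.012)[0,:2].round(4))
E
python3 go.py .4258 .1255 .005 0.3; python3 chk.py .044
```

```text
t 42.9 p [0.4271 0.1256 0.1802] psi 0.19 q6 0.23 F [-0.1 -0.9  0.2] w 0.802 tilt [-0.001 -0.001]
roll tot -0.027 shift tot [-2.00e-03 -3.20e-02  4.38e+00]
in carrier (array([ 571.7, -301.1]), array([103.9,  63.8]), 80.6) 0.045847787657490854
pile (array([ 395.7, -307.6]), array([58.5, 98.6]), 90.7)
dot [216.7 226. ] [0.4984 0.3614]
dot [217.5 230. ] [0.4861 0.3586]
dot [218.7 234. ] [0.4738 0.3545]
```

plate_3 has been knocked (its dots moved about 5 cm), so I'll remeasure it later. Now grasping plate_2.

>>> {"api": "play_rows", "payload": {"rows": [{"dx":0,"dy":-0.03,"dz":0.75,"roll":-0.03,"fingers":0.2},{"dx":0,"dy":0,"dz":0.75,"roll":0,"fingers":0.2},{"dx":0,"dy":0,"dz":0.75,"roll":0,"fingers":0.2},{"dx":0,"dy":0,"dz":0.75,"roll":0,"fingers":0.2},{"dx":0,"dy":0,"dz":0.75,"roll":0,"fingers":0.2},{"dx":0,"dy":0,"dz":0.3,"roll":0,"fingers":0.2},{"dx":0,"dy":0,"dz":0.3,"roll":0,"fingers":0.2},{"dx":0,"dy":0,"dz":0.05,"roll":0,"fingers":0.2},{"dx":0,"dy":0,"dz":0,"roll":0,"fingers":0.2},{"dx":0,"dy":0,"dz":0,"roll":0,"fingers":0.2},{"dx":0,"dy":0,"dz":0,"roll":0,"fingers":0.2}]}}

```text
time: 43.87
tool_pos: [0.4276, 0.1256, 0.006]
tcp_rot: [2.216, 2.225, 0.003]
wrist_force: [0.7, -0.5, -0.6]
width: 0.801
```

>>> {"api": "play_rows", "payload": {"grip_force": 60, "rows": [{"dx":0,"dy":0,"dz":0,"roll":0,"fingers":0.35},{"dx":0,"dy":0,"dz":0,"roll":0,"fingers":0.5},{"dx":0,"dy":0,"dz":0,"roll":0,"fingers":0.65},{"dx":0,"dy":0,"dz":0,"roll":0,"fingers":0.65},{"dx":0,"dy":0,"dz":0,"roll":0,"fingers":0.65},{"dx":0,"dy":0,"dz":0,"roll":0,"fingers":0.65}]}}

```text
time: 44.37
tool_pos: [0.427, 0.126, 0.0062]
tcp_rot: [2.215, 2.227, 0.001]
wrist_force: [-3.0, -2.0, 8.7]
width: 0.51
```

```bash
python3 go.py .4258 .1255 .10 0.3 .553 .1318 .10 -83.6
```

```text
t 44.4 p [0.427  0.126  0.0062] psi 0.30 q6 0.23 F [-3.  -2.   8.7] w 0.510 tilt [0.001 0.   ]
roll tot 0.001 shift tot [-0.012 -0.031 -2.344]
roll tot 20.975 shift tot [ 3.178  0.198 -0.   ]
```

>>> {"api": "play_rows", "payload": {"rows": [{"dx":0,"dy":0,"dz":-0.2,"roll":0,"fingers":0.65},{"dx":0,"dy":0,"dz":-0.7,"roll":0,"fingers":0.65},{"dx":0,"dy":0,"dz":-0.75,"roll":0,"fingers":0.65},{"dx":0,"dy":0,"dz":-0.7,"roll":0,"fingers":0.65},{"dx":0,"dy":0,"dz":0,"roll":1,"fingers":0.65},{"dx":0,"dy":0,"dz":0,"roll":1,"fingers":0.65},{"dx":0,"dy":0,"dz":0,"roll":1,"fingers":0.65},{"dx":0,"dy":0,"dz":0,"roll":1,"fingers":0.65},{"dx":0,"dy":0,"dz":0,"roll":1,"fingers":0.65},{"dx":0,"dy":0,"dz":0,"roll":1,"fingers":0.65},{"dx":0,"dy":0,"dz":0,"roll":1,"fingers":0.65},{"dx":0,"dy":0,"dz":0,"roll":1,"fingers":0.65},{"dx":0,"dy":0,"dz":0,"roll":1,"fingers":0.65},{"dx":0,"dy":0,"dz":0,"roll":1,"fingers":0.65},{"dx":0,"dy":0,"dz":0,"roll":1,"fingers":0.65},{"dx":0,"dy":0,"dz":0,"roll":1,"fingers":0.65},{"dx":0,"dy":0,"dz":0,"roll":1,"fingers":0.65},{"dx":0,"dy":0,"dz":0,"roll":1,"fingers":0.65},{"dx":0,"dy":0,"dz":0,"roll":1,"fingers":0.65},{"dx":0,"dy":0,"dz":0,"roll":1,"fingers":0.65}]}}

```text
time: 46.03
tool_pos: [0.4259, 0.1258, 0.099]
tcp_rot: [-3.06, -0.709, 0.0]
wrist_force: [0.3, 0.1, -1.9]
width: 0.507
```

>>> {"api": "play_rows", "payload": {"rows": [{"dx":0,"dy":0,"dz":0,"roll":1,"fingers":0.65},{"dx":0,"dy":0,"dz":0,"roll":1,"fingers":0.65},{"dx":0,"dy":0,"dz":0,"roll":1,"fingers":0.65},{"dx":0,"dy":0,"dz":0,"roll":1,"fingers":0.65},{"dx":0,"dy":0,"dz":0,"roll":1,"fingers":0.65},{"dx":0.64,"dy":0.04,"dz":0,"roll":0,"fingers":0.65},{"dx":0.64,"dy":0.04,"dz":0,"roll":0,"fingers":0.65},{"dx":0.64,"dy":0.04,"dz":0,"roll":0,"fingers":0.65},{"dx":0.64,"dy":0.04,"dz":0,"roll":0,"fingers":0.65},{"dx":0.62,"dy":0.04,"dz":0,"roll":0,"fingers":0.65},{"dx":0,"dy":0,"dz":0.5,"roll":0,"fingers":0.65},{"dx":0,"dy":0,"dz":0.5,"roll":0,"fingers":0.65},{"dx":0,"dy":0,"dz":0.4,"roll":0,"fingers":0.65},{"dx":0,"dy":0,"dz":0,"roll":0,"fingers":0.65},{"dx":0,"dy":0,"dz":0,"roll":0,"fingers":0.65},{"dx":0,"dy":0,"dz":0,"roll":0,"fingers":0.65}]}}

```text
time: 47.37
tool_pos: [0.5541, 0.132, 0.0437]
tcp_rot: [-3.137, -0.172, -0.002]
wrist_force: [0.5, -0.2, -2.3]
width: 0.512
```

```bash
python3 go.py .553 .1316 .0362 -83.6
```

```text
t 47.4 p [0.5541 0.132  0.0437] psi -83.71 q6 1.65 F [ 0.5 -0.2 -2.3] w 0.512 tilt [0.001 0.   ]
roll tot -0.026 shift tot [-0.029  0.007  0.188]
```

>>> {"api": "play_rows", "payload": {"rows": [{"dx":0,"dy":0,"dz":0.1,"roll":-0.02,"fingers":0.65},{"dx":0,"dy":0,"dz":0.06,"roll":0,"fingers":0.65},{"dx":0,"dy":0,"dz":0,"roll":0,"fingers":0.65},{"dx":0,"dy":0,"dz":0,"roll":0,"fingers":0.65}]}}

```text
time: 47.7
tool_pos: [0.5538, 0.1319, 0.0369]
tcp_rot: [-3.137, -0.174, -0.001]
wrist_force: [-1.1, 0.6, -2.5]
width: 0.507
```

>>> {"api": "play_rows", "payload": {"rows": [{"dx":0,"dy":0,"dz":0.04,"roll":0,"fingers":0.65},{"dx":0,"dy":0,"dz":0,"roll":0,"fingers":0.65},{"dx":0,"dy":0,"dz":0,"roll":0,"fingers":0.65}]}}

```text
time: 47.95
tool_pos: [0.5541, 0.1319, 0.0363]
tcp_rot: [-3.137, -0.175, -0.001]
wrist_force: [-2.7, -1.2, 4.9]
width: 0.506
```

>>> {"api": "play_rows", "payload": {"rows": [{"dx":0,"dy":0,"dz":0.02,"roll":0,"fingers":0.65},{"dx":0,"dy":0,"dz":0,"roll":0,"fingers":0.65},{"dx":0,"dy":0,"dz":0,"roll":0,"fingers":0.65}]}}

```text
time: 48.2
tool_pos: [0.5541, 0.1319, 0.0363]
tcp_rot: [-3.137, -0.175, -0.001]
wrist_force: [-5.4, -1.2, 9.0]
width: 0.508
```

>>> {"api": "play_rows", "payload": {"rows": [{"dx":0.1,"dy":0,"dz":-0.02,"roll":0,"fingers":0.65},{"dx":0.1,"dy":0,"dz":0,"roll":0,"fingers":0.65},{"dx":0.1,"dy":0,"dz":0,"roll":0,"fingers":0.65},{"dx":0,"dy":0,"dz":0,"roll":0,"fingers":0.65},{"dx":0,"dy":0,"dz":0,"roll":0,"fingers":0.65}]}}

```text
time: 48.62
tool_pos: [0.5651, 0.1331, 0.0363]
tcp_rot: [3.137, 0.174, -0.003]
wrist_force: [-7.2, -1.1, 10.2]
width: 0.508
```

>>> {"api": "play_rows", "payload": {"rows": [{"dx":0.06,"dy":0,"dz":0,"roll":0,"fingers":0.65},{"dx":0,"dy":0,"dz":0,"roll":0,"fingers":0.65},{"dx":0,"dy":0,"dz":0,"roll":0,"fingers":0.65}]}}

```text
time: 48.87
tool_pos: [0.5666, 0.1333, 0.0363]
tcp_rot: [3.136, 0.175, -0.006]
wrist_force: [-9.4, -0.8, 12.3]
width: 0.505
```

>>> {"api": "play_rows", "payload": {"rows": [{"dx":0.06,"dy":0,"dz":0,"roll":0,"fingers":0.65},{"dx":0,"dy":0,"dz":0,"roll":0,"fingers":0.65},{"dx":0,"dy":0,"dz":0,"roll":0,"fingers":0.65}]}}

```text
time: 49.12
tool_pos: [0.5685, 0.1335, 0.0363]
tcp_rot: [3.136, 0.174, -0.007]
wrist_force: [-10.1, -1.2, 14.4]
width: 0.507
```

>>> {"api": "play_rows", "payload": {"rows": [{"dx":0.05,"dy":0,"dz":0,"roll":0,"fingers":0.65},{"dx":0,"dy":0,"dz":0,"roll":0,"fingers":0.65},{"dx":0,"dy":0,"dz":0,"roll":0,"fingers":0.65}]}}

```text
time: 49.37
tool_pos: [0.5691, 0.1336, 0.0362]
tcp_rot: [3.136, 0.175, -0.012]
wrist_force: [-14.7, -1.0, 17.2]
width: 0.507
```

>>> {"api": "play_rows", "payload": {"rows": [{"dx":0.04,"dy":0,"dz":-0.03,"roll":0,"fingers":0.65},{"dx":0,"dy":0,"dz":0,"roll":0,"fingers":0.65},{"dx":0,"dy":0,"dz":0,"roll":0,"fingers":0.65},{"dx":0,"dy":0,"dz":0,"roll":0,"fingers":0.65},{"dx":0,"dy":0,"dz":0,"roll":0,"fingers":0.65},{"dx":0,"dy":0,"dz":0,"roll":0,"fingers":0.65},{"dx":0,"dy":0,"dz":0,"roll":0,"fingers":0.65},{"dx":0,"dy":0,"dz":0,"roll":0,"fingers":0.65}]}}

```text
time: 50.03
tool_pos: [0.5691, 0.1336, 0.0363]
tcp_rot: [3.136, 0.174, -0.017]
wrist_force: [-14.3, -2.7, 14.1]
width: 0.507
```

```bash
python3 go.py; cat > needle.py <<'E'
from h import *
z=np.load('top0.npy',allow_pickle=True).item();c=cam('top')
for k in(z,c):
    n=k['pixels'][152:184,275:302].astype(int);m=(n[...,0]>n[...,1]+25)&(n[...,0]>n[...,2]+25)&(n.max(2)>90)&(n[...,1]>60);print((np.argwhere(m)+[152,275]).tolist()[:14])
E
python3 needle.py
```

```text
t 50.0 p [0.5691 0.1336 0.0363] psi -83.63 q6 1.65 F [-14.3  -2.7  14.1] w 0.507 tilt [-0.011 -0.001]
[[152, 286], [152, 287], [152, 288], [152, 289], [152, 290], [152, 291], [152, 292], [152, 293], [152, 294], [152, 295], [152, 296], [152, 297], [152, 298], [152, 299]]
[[152, 286], [152, 287], [152, 288], [152, 289], [152, 290], [152, 291], [152, 292], [152, 293], [152, 294], [152, 295], [152, 296], [152, 297], [152, 298], [152, 299]]
```

Stalled at the stop again (x = 0.5691). Flip.

>>> {"api": "play_rows", "payload": {"rows": [{"dx":-0.2,"dy":0,"dz":-0.05,"roll":0,"fingers":0.65},{"dx":-0.3,"dy":0,"dz":-0.2,"roll":0,"fingers":0.65},{"dx":0,"dy":0,"dz":-0.7,"roll":0,"fingers":0.65},{"dx":0,"dy":0,"dz":-0.7,"roll":0,"fingers":0.65},{"dx":0,"dy":0,"dz":0,"roll":-1,"fingers":0.65},{"dx":0,"dy":0,"dz":0,"roll":-1,"fingers":0.65},{"dx":0,"dy":0,"dz":0,"roll":-1,"fingers":0.65},{"dx":0,"dy":0,"dz":0,"roll":-1,"fingers":0.65},{"dx":0,"dy":0,"dz":0,"roll":-1,"fingers":0.65},{"dx":0,"dy":0,"dz":0,"roll":-1,"fingers":0.65},{"dx":0,"dy":0,"dz":0,"roll":-1,"fingers":0.65},{"dx":0,"dy":0,"dz":0,"roll":-1,"fingers":0.65},{"dx":0,"dy":0,"dz":0,"roll":-1,"fingers":0.65},{"dx":0,"dy":0,"dz":0,"roll":-1,"fingers":0.65},{"dx":0,"dy":0,"dz":0,"roll":-1,"fingers":0.65},{"dx":0,"dy":0,"dz":0,"roll":-1,"fingers":0.65},{"dx":0,"dy":0,"dz":0,"roll":-1,"fingers":0.65},{"dx":0,"dy":0,"dz":0,"roll":-1,"fingers":0.65},{"dx":0,"dy":0,"dz":0,"roll":-1,"fingers":0.65},{"dx":0,"dy":0,"dz":0,"roll":-1,"fingers":0.65}]}}

```text
time: 51.75
tool_pos: [0.5543, 0.1319, 0.1018]
tcp_rot: [2.564, 1.814, 0.001]
wrist_force: [-0.7, 0.0, -3.2]
width: 0.505
```

>>> {"api": "play_rows", "payload": {"rows": [{"dx":0,"dy":0,"dz":0,"roll":-1,"fingers":0.65},{"dx":0,"dy":0,"dz":0,"roll":-1,"fingers":0.65},{"dx":0,"dy":0,"dz":0,"roll":-1,"fingers":0.65},{"dx":0,"dy":0,"dz":0,"roll":-1,"fingers":0.65},{"dx":0,"dy":0,"dz":0,"roll":-1,"fingers":0.65},{"dx":0,"dy":0,"dz":0,"roll":-1,"fingers":0.65},{"dx":0,"dy":0,"dz":0,"roll":-1,"fingers":0.65},{"dx":0,"dy":0,"dz":0,"roll":-1,"fingers":0.65},{"dx":0,"dy":0,"dz":0,"roll":-1,"fingers":0.65},{"dx":0,"dy":0,"dz":0,"roll":-1,"fingers":0.65},{"dx":0,"dy":0,"dz":0,"roll":-1,"fingers":0.65},{"dx":0,"dy":0,"dz":0,"roll":-1,"fingers":0.65},{"dx":0,"dy":0,"dz":0,"roll":-1,"fingers":0.65},{"dx":0,"dy":0,"dz":0,"roll":-1,"fingers":0.65},{"dx":0,"dy":0,"dz":0,"roll":-1,"fingers":0.65},{"dx":0,"dy":0,"dz":0,"roll":-1,"fingers":0.65},{"dx":0,"dy":0,"dz":0,"roll":-1,"fingers":0.65},{"dx":0,"dy":0,"dz":0,"roll":-1,"fingers":0.65},{"dx":0,"dy":0,"dz":0,"roll":-1,"fingers":0.65},{"dx":0,"dy":0,"dz":0,"roll":-1,"fingers":0.65}]}}

```text
time: 53.42
tool_pos: [0.5544, 0.1319, 0.1018]
tcp_rot: [0.798, 3.038, 0.0]
wrist_force: [0.6, 1.1, -2.5]
width: 0.509
```

>>> {"api": "play_rows", "payload": {"rows": [{"dx":0,"dy":0,"dz":0,"roll":-1,"fingers":0.65},{"dx":0,"dy":0,"dz":0,"roll":-1,"fingers":0.65},{"dx":0,"dy":0,"dz":0,"roll":-1,"fingers":0.65},{"dx":0,"dy":0,"dz":0,"roll":-1,"fingers":0.65},{"dx":0,"dy":0,"dz":0,"roll":-1,"fingers":0.65},{"dx":0,"dy":0,"dz":0,"roll":-1,"fingers":0.65},{"dx":0,"dy":0,"dz":0,"roll":-1,"fingers":0.65},{"dx":0,"dy":0,"dz":0,"roll":-1,"fingers":0.65},{"dx":0,"dy":0,"dz":0,"roll":-1,"fingers":0.65},{"dx":0,"dy":0,"dz":0.4,"roll":0,"fingers":0.65},{"dx":0,"dy":0,"dz":0.5,"roll":0,"fingers":0.65},{"dx":0,"dy":0,"dz":0.4,"roll":0,"fingers":0.65},{"dx":0,"dy":0,"dz":0.12,"roll":0,"fingers":0.65},{"dx":0,"dy":0,"dz":0,"roll":0,"fingers":0.65},{"dx":0,"dy":0,"dz":0,"roll":0,"fingers":0.65},{"dx":0,"dy":0,"dz":0,"roll":0,"fingers":0.65}]}}

```text
time: 54.75
tool_pos: [0.5553, 0.1321, 0.0464]
tcp_rot: [-0.174, 3.134, 0.0]
wrist_force: [-0.5, -0.9, -2.4]
width: 0.508
```

```bash
python3 go.py .553 .1316 .0362 96.4
```

```text
t 54.8 p [0.5553 0.1321 0.0464] psi 96.37 q6 -1.49 F [-0.5 -0.9 -2.4] w 0.508 tilt [0.002 0.   ]
roll tot -0.009 shift tot [ 0.058 -0.005  0.256]
```

>>> {"api": "play_rows", "payload": {"rows": [{"dx":0,"dy":0,"dz":0.15,"roll":0,"fingers":0.65},{"dx":0,"dy":0,"dz":0.07,"roll":0,"fingers":0.65},{"dx":0,"dy":0,"dz":0,"roll":0,"fingers":0.65},{"dx":0,"dy":0,"dz":0,"roll":0,"fingers":0.65},{"dx":0,"dy":0,"dz":0,"roll":0,"fingers":0.65}]}}

```text
time: 55.17
tool_pos: [0.5541, 0.1319, 0.0366]
tcp_rot: [0.174, -3.137, 0.0]
wrist_force: [1.0, 0.5, -2.7]
width: 0.506
```

>>> {"api": "play_rows", "payload": {"rows": [{"dx":0,"dy":0,"dz":0.04,"roll":0,"fingers":0.65},{"dx":0,"dy":0,"dz":0,"roll":0,"fingers":0.65},{"dx":0,"dy":0,"dz":0,"roll":0,"fingers":0.65}]}}

```text
time: 55.42
tool_pos: [0.5542, 0.1319, 0.0363]
tcp_rot: [0.174, -3.137, -0.0]
wrist_force: [-3.2, -1.1, 6.0]
width: 0.507
```

>>> {"api": "play_rows", "payload": {"rows": [{"dx":-0.1,"dy":0,"dz":-0.01,"roll":0,"fingers":0.65},{"dx":-0.1,"dy":0,"dz":0,"roll":0,"fingers":0.65},{"dx":-0.1,"dy":0,"dz":0,"roll":0,"fingers":0.65},{"dx":0,"dy":0,"dz":0,"roll":0,"fingers":0.65},{"dx":0,"dy":0,"dz":0,"roll":0,"fingers":0.65}]}}

```text
time: 55.83
tool_pos: [0.5648, 0.1331, 0.0363]
tcp_rot: [0.174, -3.133, 0.0]
wrist_force: [-8.7, -1.2, 10.0]
width: 0.511
```

>>> {"api": "play_rows", "payload": {"rows": [{"dx":-0.06,"dy":0,"dz":0,"roll":0,"fingers":0.65},{"dx":0,"dy":0,"dz":0,"roll":0,"fingers":0.65},{"dx":0,"dy":0,"dz":0,"roll":0,"fingers":0.65}]}}

```text
time: 56.08
tool_pos: [0.5666, 0.1334, 0.0363]
tcp_rot: [0.174, -3.132, 0.0]
wrist_force: [-8.9, -1.7, 11.1]
width: 0.506
```

>>> {"api": "play_rows", "payload": {"rows": [{"dx":-0.05,"dy":0,"dz":0,"roll":0,"fingers":0.65},{"dx":0,"dy":0,"dz":0,"roll":0,"fingers":0.65},{"dx":0,"dy":0,"dz":0,"roll":0,"fingers":0.65}]}}

```text
time: 56.33
tool_pos: [0.5672, 0.1334, 0.0363]
tcp_rot: [0.174, -3.129, 0.001]
wrist_force: [-14.0, -0.9, 16.2]
width: 0.51
```

>>> {"api": "play_rows", "payload": {"rows": [{"dx":-0.05,"dy":0,"dz":-0.02,"roll":0,"fingers":0.65},{"dx":0,"dy":0,"dz":0,"roll":0,"fingers":0.65},{"dx":0,"dy":0,"dz":0,"roll":0,"fingers":0.65},{"dx":0,"dy":0,"dz":0,"roll":0,"fingers":0.65}]}}

```text
time: 56.67
tool_pos: [0.5673, 0.1334, 0.0363]
tcp_rot: [0.174, -3.126, 0.001]
wrist_force: [-15.8, -1.5, 14.7]
width: 0.51
```

>>> {"api": "play_rows", "payload": {"rows": [{"dx":0,"dy":0,"dz":0,"roll":0,"fingers":0.65},{"dx":0,"dy":0,"dz":0,"roll":0,"fingers":0.65},{"dx":0,"dy":0,"dz":0,"roll":0,"fingers":0.65},{"dx":0,"dy":0,"dz":0,"roll":0,"fingers":0.65},{"dx":0.2,"dy":0,"dz":-0.05,"roll":0,"fingers":0.65},{"dx":0.1,"dy":0,"dz":-0.2,"roll":0,"fingers":0.65},{"dx":0,"dy":0,"dz":-0.7,"roll":0,"fingers":0.65},{"dx":0,"dy":0,"dz":-0.7,"roll":0,"fingers":0.65},{"dx":0,"dy":0,"dz":-0.7,"roll":0,"fingers":0.65},{"dx":0.65,"dy":-0.09,"dz":0,"roll":0,"fingers":0.65},{"dx":0.65,"dy":-0.09,"dz":0,"roll":0,"fingers":0.65},{"dx":0.65,"dy":-0.09,"dz":0,"roll":0,"fingers":0.65},{"dx":0.65,"dy":-0.09,"dz":0,"roll":0,"fingers":0.65},{"dx":0.65,"dy":-0.09,"dz":0,"roll":0,"fingers":0.65}]}}

```text
time: 57.83
tool_pos: [0.4326, 0.1, 0.1304]
tcp_rot: [-0.174, 3.135, 0.0]
wrist_force: [-0.8, -0.4, -2.4]
width: 0.51
```

>>> {"api": "play_rows", "payload": {"rows": [{"dx":0,"dy":0,"dz":0,"roll":1,"fingers":0.65},{"dx":0,"dy":0,"dz":0,"roll":1,"fingers":0.65},{"dx":0,"dy":0,"dz":0,"roll":1,"fingers":0.65},{"dx":0,"dy":0,"dz":0,"roll":1,"fingers":0.65},{"dx":0,"dy":0,"dz":0,"roll":1,"fingers":0.65},{"dx":0,"dy":0,"dz":0,"roll":1,"fingers":0.65},{"dx":0,"dy":0,"dz":0,"roll":1,"fingers":0.65},{"dx":0,"dy":0,"dz":0,"roll":1,"fingers":0.65},{"dx":0,"dy":0,"dz":0,"roll":1,"fingers":0.65},{"dx":0,"dy":0,"dz":0,"roll":1,"fingers":0.65},{"dx":0,"dy":0,"dz":0,"roll":1,"fingers":0.65},{"dx":0,"dy":0,"dz":0,"roll":1,"fingers":0.65},{"dx":0,"dy":0,"dz":0,"roll":1,"fingers":0.65},{"dx":0,"dy":0,"dz":0,"roll":1,"fingers":0.65},{"dx":0,"dy":0,"dz":0,"roll":1,"fingers":0.65},{"dx":0,"dy":0,"dz":0,"roll":1,"fingers":0.65},{"dx":0,"dy":0,"dz":0,"roll":1,"fingers":0.65},{"dx":0,"dy":0,"dz":0,"roll":1,"fingers":0.65},{"dx":0,"dy":0,"dz":0,"roll":1,"fingers":0.65},{"dx":0,"dy":0,"dz":0,"roll":1,"fingers":0.65}]}}

```text
time: 59.5
tool_pos: [0.4338, 0.1003, 0.1305]
tcp_rot: [1.886, 2.511, 0.002]
wrist_force: [0.6, 0.3, -2.5]
width: 0.507
```

>>> {"api": "play_rows", "payload": {"rows": [{"dx":0,"dy":0,"dz":0,"roll":1,"fingers":0.65},{"dx":0,"dy":0,"dz":0,"roll":1,"fingers":0.65},{"dx":0,"dy":0,"dz":0,"roll":1,"fingers":0.65},{"dx":0,"dy":0,"dz":0,"roll":1,"fingers":0.65},{"dx":0,"dy":0,"dz":0,"roll":1,"fingers":0.65},{"dx":0,"dy":0,"dz":0,"roll":1,"fingers":0.65},{"dx":0,"dy":0,"dz":0,"roll":0.3,"fingers":0.65},{"dx":-0.79,"dy":0.12,"dz":0,"roll":0,"fingers":0.65},{"dx":-0.79,"dy":0.12,"dz":0,"roll":0,"fingers":0.65},{"dx":-0.79,"dy":0.12,"dz":0,"roll":0,"fingers":0.65},{"dx":-0.79,"dy":0.12,"dz":0,"roll":0,"fingers":0.65},{"dx":-0.79,"dy":0.12,"dz":0,"roll":0,"fingers":0.65},{"dx":-0.79,"dy":0.12,"dz":0,"roll":0,"fingers":0.65},{"dx":-0.79,"dy":0.12,"dz":0,"roll":0,"fingers":0.65},{"dx":-0.79,"dy":0.12,"dz":0,"roll":0,"fingers":0.65},{"dx":-0.79,"dy":0.12,"dz":0,"roll":0,"fingers":0.65},{"dx":-0.79,"dy":0.12,"dz":0,"roll":0,"fingers":0.65}]}}

```text
time: 60.92
tool_pos: [0.4322, -0.2213, 0.1305]
tcp_rot: [2.384, 2.044, 0.001]
wrist_force: [0.9, 0.5, -3.2]
width: 0.506
```

```bash
python3 go.py .572 -.3025 .13 -8.9
```

```text
t 60.9 p [ 0.4322 -0.2213  0.1305] psi -8.78 q6 -0.37 F [ 0.9  0.5 -3.2] w 0.506 tilt [ 0.001 -0.001]
roll tot 0.029 shift tot [-1.466  3.768  0.012]
```

>>> {"api": "play_rows", "payload": {"rows": [{"dx":-0.29,"dy":0.75,"dz":0,"roll":0.03,"fingers":0.65},{"dx":-0.29,"dy":0.75,"dz":0,"roll":0,"fingers":0.65},{"dx":-0.29,"dy":0.75,"dz":0,"roll":0,"fingers":0.65},{"dx":-0.29,"dy":0.75,"dz":0,"roll":0,"fingers":0.65},{"dx":-0.29,"dy":0.75,"dz":0,"roll":0,"fingers":0.65},{"dx":0,"dy":0,"dz":0,"roll":0,"fingers":0.65},{"dx":0,"dy":0,"dz":0.4,"roll":0,"fingers":0.65},{"dx":0,"dy":0,"dz":0.4,"roll":0,"fingers":0.65},{"dx":0,"dy":0,"dz":0.4,"roll":0,"fingers":0.65},{"dx":0,"dy":0,"dz":0.4,"roll":0,"fingers":0.65},{"dx":0,"dy":0,"dz":0.2,"roll":0,"fingers":0.65},{"dx":0,"dy":0,"dz":0,"roll":0,"fingers":0.65},{"dx":0,"dy":0,"dz":0,"roll":0,"fingers":0.65},{"dx":0,"dy":0,"dz":0,"roll":0,"fingers":0.65}]}}

```text
time: 62.08
tool_pos: [0.5722, -0.3004, 0.0593]
tcp_rot: [2.386, 2.04, 0.001]
wrist_force: [0.1, -0.0, -2.2]
width: 0.507
```

```bash
python3 go.py .572 -.3025 .0502 -8.9
```

```text
t 62.1 p [ 0.5722 -0.3004  0.0593] psi -8.94 q6 -0.37 F [ 0.1 -0.  -2.2] w 0.507 tilt [ 0.002 -0.001]
roll tot -0.010 shift tot [-0.052  0.004  0.226]
```

>>> {"api": "play_rows", "payload": {"rows": [{"dx":-0.05,"dy":0,"dz":0.15,"roll":0,"fingers":0.65},{"dx":0,"dy":0,"dz":0.05,"roll":0,"fingers":0.65},{"dx":0,"dy":0,"dz":0,"roll":0,"fingers":0.65},{"dx":0,"dy":0,"dz":0,"roll":0,"fingers":0.65},{"dx":0,"dy":0,"dz":0,"roll":0,"fingers":0.65}]}}

```text
time: 62.5
tool_pos: [0.572, -0.3028, 0.0514]
tcp_rot: [2.386, 2.04, 0.001]
wrist_force: [-0.1, -1.5, 2.1]
width: 0.507
```

>>> {"api": "play_rows", "payload": {"rows": [{"dx":0,"dy":0,"dz":0.05,"roll":0,"fingers":0.65},{"dx":0,"dy":0,"dz":0,"roll":0,"fingers":0.65},{"dx":0,"dy":0,"dz":0,"roll":0,"fingers":0.65}]}}

```text
time: 62.75
tool_pos: [0.572, -0.3028, 0.0513]
tcp_rot: [2.386, 2.04, 0.001]
wrist_force: [-3.7, 0.5, 13.3]
width: 0.509
```

>>> {"api": "play_rows", "payload": {"rows": [{"dx":0,"dy":0,"dz":-0.04,"roll":0,"fingers":0.65},{"dx":0,"dy":0,"dz":0,"roll":0,"fingers":0.45},{"dx":0,"dy":0,"dz":0,"roll":0,"fingers":0.3},{"dx":0,"dy":0,"dz":0,"roll":0,"fingers":0.2},{"dx":0,"dy":0,"dz":0,"roll":0,"fingers":0.2},{"dx":0,"dy":0,"dz":0,"roll":0,"fingers":0.2},{"dx":0,"dy":0,"dz":-0.4,"roll":0,"fingers":0.2},{"dx":0,"dy":0,"dz":-0.8,"roll":0,"fingers":0.2},{"dx":0,"dy":0,"dz":-0.8,"roll":0,"fingers":0.2},{"dx":0,"dy":0,"dz":-0.6,"roll":0,"fingers":0.2},{"dx":0,"dy":0,"dz":0,"roll":-1,"fingers":0.2},{"dx":0,"dy":0,"dz":0,"roll":-1,"fingers":0.2},{"dx":0,"dy":0,"dz":0,"roll":-0.4,"fingers":0.2}]}}

```text
time: 63.83
tool_pos: [0.5714, -0.3021, 0.1547]
tcp_rot: [2.204, 2.236, 0.001]
wrist_force: [-0.5, -0.0, 0.2]
width: 0.799
```

```bash
python3 go.py .3957 -.307 .14 0.7
```

```text
t 63.8 p [ 0.5714 -0.3021  0.1547] psi 0.83 q6 -0.54 F [-0.5 -0.   0.2] w 0.799 tilt [ 0.001 -0.001]
roll tot 0.032 shift tot [-0.069 -4.395  0.366]
```

>>> {"api": "play_rows", "payload": {"rows": [{"dx":0,"dy":-0.73,"dz":0,"roll":0.03,"fingers":0.2},{"dx":0,"dy":-0.73,"dz":0,"roll":0,"fingers":0.2},{"dx":0,"dy":-0.73,"dz":0,"roll":0,"fingers":0.2},{"dx":0,"dy":-0.73,"dz":0,"roll":0,"fingers":0.2},{"dx":0,"dy":-0.73,"dz":0,"roll":0,"fingers":0.2},{"dx":-0.07,"dy":-0.75,"dz":0,"roll":0,"fingers":0.2},{"dx":0,"dy":0,"dz":0.7,"roll":0,"fingers":0.2},{"dx":0,"dy":0,"dz":0.7,"roll":0,"fingers":0.2},{"dx":0,"dy":0,"dz":0.7,"roll":0,"fingers":0.2},{"dx":0,"dy":0,"dz":0.7,"roll":0,"fingers":0.2},{"dx":0,"dy":0,"dz":0.6,"roll":0,"fingers":0.2},{"dx":0,"dy":0,"dz":0,"roll":0,"fingers":0.2},{"dx":0,"dy":0,"dz":0,"roll":0,"fingers":0.2},{"dx":0,"dy":0,"dz":0,"roll":0,"fingers":0.2}]}}

```text
time: 65.0
tool_pos: [0.3958, -0.307, 0.0187]
tcp_rot: [2.21, 2.231, 0.0]
wrist_force: [0.6, 0.3, -0.1]
width: 0.8
```

```bash
python3 go.py .3957 -.307 .000 0.7
```

```text
t 65.0 p [ 0.3958 -0.307   0.0187] psi 0.53 q6 -0.72 F [ 0.6  0.3 -0.1] w 0.800 tilt [ 0.001 -0.001]
roll tot -0.043 shift tot [-0.001 -0.002  0.468]
```

>>> {"api": "play_rows", "payload": {"rows": [{"dx":0,"dy":0,"dz":0.2,"roll":-0.03,"fingers":0.2},{"dx":0,"dy":0,"dz":0.2,"roll":0,"fingers":0.2},{"dx":0,"dy":0,"dz":0.05,"roll":0,"fingers":0.2},{"dx":0,"dy":0,"dz":0,"roll":0,"fingers":0.2},{"dx":0,"dy":0,"dz":0,"roll":0,"fingers":0.2},{"dx":0,"dy":0,"dz":0,"roll":0,"fingers":0.2}]}}

```text
time: 65.5
tool_pos: [0.3952, -0.3066, -0.0001]
tcp_rot: [2.209, 2.234, 0.0]
wrist_force: [0.2, 0.3, -0.3]
width: 0.801
```

>>> {"api": "play_rows", "payload": {"grip_force": 25, "rows": [{"dx":0,"dy":0,"dz":0,"roll":0,"fingers":0.25},{"dx":0,"dy":0,"dz":0,"roll":0,"fingers":0.35},{"dx":0,"dy":0,"dz":0,"roll":0,"fingers":0.4},{"dx":0,"dy":0,"dz":0,"roll":0,"fingers":0.45},{"dx":0,"dy":0,"dz":0,"roll":0,"fingers":0.45},{"dx":0,"dy":0,"dz":0,"roll":0,"fingers":0.45}]}}

```text
time: 66.0
tool_pos: [0.3953, -0.3066, 0.0005]
tcp_rot: [2.208, 2.234, 0.0]
wrist_force: [-0.7, 0.5, 6.4]
width: 0.678
```

>>> {"api": "play_rows", "payload": {"rows": [{"dx":0,"dy":0,"dz":-0.1,"roll":0,"fingers":0.45},{"dx":0,"dy":0,"dz":-0.3,"roll":0,"fingers":0.45},{"dx":0,"dy":0,"dz":-0.7,"roll":0,"fingers":0.45},{"dx":0,"dy":0,"dz":-0.8,"roll":0,"fingers":0.45},{"dx":0,"dy":0,"dz":-0.8,"roll":0,"fingers":0.45},{"dx":0,"dy":0,"dz":-0.8,"roll":0,"fingers":0.45},{"dx":0,"dy":0,"dz":0,"roll":0.8,"fingers":0.45},{"dx":0,"dy":0,"dz":0,"roll":0.8,"fingers":0.45},{"dx":0,"dy":0,"dz":0,"roll":0.8,"fingers":0.45},{"dx":0,"dy":0,"dz":0,"roll":0,"fingers":0.45},{"dx":0,"dy":0,"dz":0,"roll":0,"fingers":0.45}]}}

```text
time: 66.92
tool_pos: [0.3949, -0.3063, 0.1397]
tcp_rot: [-2.387, -2.043, -0.0]
wrist_force: [0.2, -0.3, -0.5]
width: 0.674
```

```bash
python3 go.py .572 -.3028 .14 -8.9;python3 - <<'E'
from h import *
b=cam('side');save(b,'g8.png',(270,190,420,310),5)
E
```

```text
t 66.9 p [ 0.3949 -0.3063  0.1397] psi -8.87 q6 -0.55 F [ 0.2 -0.3 -0.5] w 0.674 tilt [-0.  0.]
roll tot 0.008 shift tot [ 0.77   4.36  -0.008]
```

View pics/g8.png

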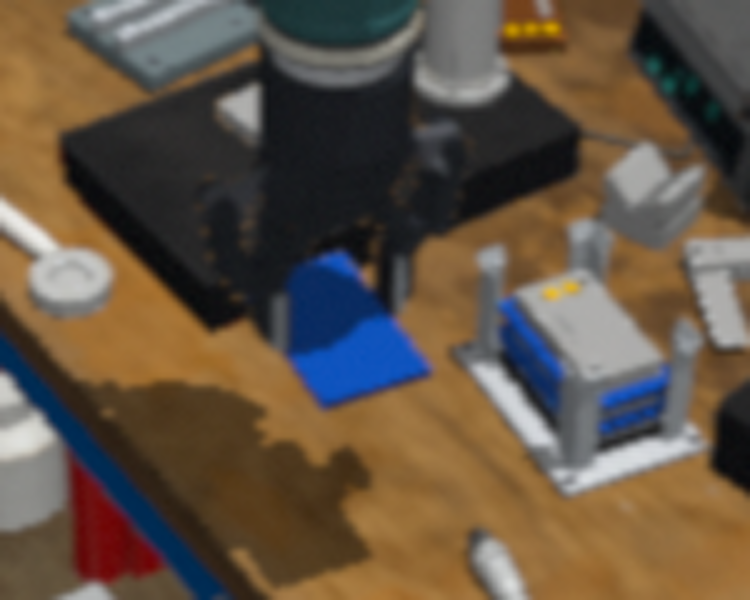

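The stack is good (two dots on top at (560,290)) and the last sheet is held.

>>> {"api": "play_rows", "payload": {"rows": [{"dx":0.13,"dy":0.73,"dz":0,"roll":0,"fingers":0.45},{"dx":0.13,"dy":0.73,"dz":0,"roll":0,"fingers":0.45},{"dx":0.13,"dy":0.73,"dz":0,"roll":0,"fingers":0.45},{"dx":0.13,"dy":0.73,"dz":0,"roll":0,"fingers":0.45},{"dx":0.13,"dy":0.73,"dz":0,"roll":0,"fingers":0.45},{"dx":0.12,"dy":0.73,"dz":0,"roll":0,"fingers":0.45},{"dx":0,"dy":0,"dz":0.4,"roll":0,"fingers":0.45},{"dx":0,"dy":0,"dz":0.4,"roll":0,"fingers":0.45},{"dx":0,"dy":0,"dz":0,"roll":0,"fingers":0.45},{"dx":0,"dy":0,"dz":0,"roll":0,"fingers":0.45},{"dx":0,"dy":0,"dz":0,"roll":0,"fingers":0.45}]}}

```text
time: 67.88
tool_pos: [0.5728, -0.3033, 0.1079]
tcp_rot: [-2.388, -2.041, 0.0]
wrist_force: [0.2, 0.2, 0.8]
width: 0.674
```

```bash
python3 go.py .572 -.3028 .0565 -8.9
```

```text
t 67.9 p [ 0.5728 -0.3033  0.1079] psi -8.94 q6 -0.37 F [0.2 0.2 0.8] w 0.674 tilt [-0.  0.]
roll tot -0.009 shift tot [ 0.01  -0.021  1.284]
```

>>> {"api": "play_rows", "payload": {"rows": [{"dx":0,"dy":-0.02,"dz":0.3,"roll":0,"fingers":0.45},{"dx":0,"dy":0,"dz":0.3,"roll":0,"fingers":0.45},{"dx":0,"dy":0,"dz":0.3,"roll":0,"fingers":0.45},{"dx":0,"dy":0,"dz":0.2,"roll":0,"fingers":0.45},{"dx":0,"dy":0,"dz":0.1,"roll":0,"fingers":0.45},{"dx":0,"dy":0,"dz":0,"roll":0,"fingers":0.45},{"dx":0,"dy":0,"dz":0,"roll":0,"fingers":0.45},{"dx":0,"dy":0,"dz":0,"roll":0,"fingers":0.45}]}}

```text
time: 68.55
tool_pos: [0.572, -0.3031, 0.0594]
tcp_rot: [-2.388, -2.041, 0.0]
wrist_force: [-0.3, 1.5, 0.1]
width: 0.671
```

>>> {"api": "play_rows", "payload": {"rows": [{"dx":0,"dy":0,"dz":0.06,"roll":0,"fingers":0.45},{"dx":0,"dy":0,"dz":0,"roll":0,"fingers":0.45},{"dx":0,"dy":0,"dz":0,"roll":0,"fingers":0.45}]}}

```text
time: 68.8
tool_pos: [0.5722, -0.3032, 0.0581]
tcp_rot: [2.388, 2.041, 0.0]
wrist_force: [-3.5, 1.0, 4.0]
width: 0.672
```

Contact; release, and go off to look for plate_3.

>>> {"api": "play_rows", "payload": {"rows": [{"dx":0,"dy":0,"dz":0,"roll":0,"fingers":0.3},{"dx":0,"dy":0,"dz":0,"roll":0,"fingers":0.2},{"dx":0,"dy":0,"dz":0,"roll":0,"fingers":0.2},{"dx":0,"dy":0,"dz":0,"roll":0,"fingers":0.2},{"dx":0,"dy":0,"dz":-0.4,"roll":0,"fingers":0.2},{"dx":0,"dy":0,"dz":-0.8,"roll":0,"fingers":0.2},{"dx":0,"dy":0,"dz":-0.8,"roll":0,"fingers":0.2},{"dx":0,"dy":0,"dz":-0.8,"roll":0,"fingers":0.2},{"dx":0,"dy":0,"dz":-0.5,"roll":0,"fingers":0.2},{"dx":0.02,"dy":-0.75,"dz":0,"roll":0,"fingers":0.2},{"dx":0.02,"dy":-0.75,"dz":0,"roll":0,"fingers":0.2},{"dx":0.02,"dy":-0.75,"dz":0,"roll":0,"fingers":0.2},{"dx":0.02,"dy":-0.75,"dz":0,"roll":0,"fingers":0.2},{"dx":0.02,"dy":-0.75,"dz":0,"roll":0,"fingers":0.2},{"dx":0,"dy":0,"dz":0,"roll":0,"fingers":0.2},{"dx":0,"dy":0,"dz":0,"roll":0,"fingers":0.2}]}}

```text
time: 70.13
tool_pos: [0.4235, -0.2756, 0.1892]
tcp_rot: [2.389, 2.04, 0.0]
wrist_force: [0.4, 0.3, 0.1]
width: 0.799
```

```bash
sed -i 's/np.ones((21,21))/np.ones((9,9))/' h.py; python3 go.py; python3 chk.py .062; python3 - <<'E'
from m import *
c=np.load('t.npy',allow_pickle=True).item()
print(plate(c,(208,232),.012,24))
a=cv2.resize(c['pixels'][205:265,170:240,::-1],None,fx=6,fy=6,interpolation=2)
b=cv2.resize(c['pixels'][175:235,400:465,::-1],None,fx=5,fy=5,interpolation=2)
o=np.zeros((360,420+325,3),np.uint8);o[:,:420]=a;o[:300,420:]=b;cv2.imwrite('pics/g9.png',o)
E
```

```text
t 70.1 p [ 0.4235 -0.2756  0.1892] psi -9.02 q6 -0.47 F [0.4 0.3 0.1] w 0.799 tilt [ 0. -0.]
in carrier (array([ 570.8, -300.2]), array([109.1,  66.3]), 80.8) 0.06460476422367059
(array([478.74008179, 386.76245117]), array([48.8634758 , 87.46315002]), 103.92017459869385)Traceback (most recent call last):
  File "chk.py", line 8, in <module>
    print('pile',rect(contour(b,410,238,8,c,.006)))
                      ~~~~~~~^^^^^^^^^^^^^^^^^^^^
  File "m.py", line 8, in contour
    q=max(cv2.findContours(m,0,1)[0],key=cv2.contourArea)[:,0].astype(float)
      ~~~^^^^^^^^^^^^^^^^^^^^^^^^^^^^^^^^^^^^^^^^^^^^^^^^
ValueError: max() iterable argument is empty
```

View pics/g9.png

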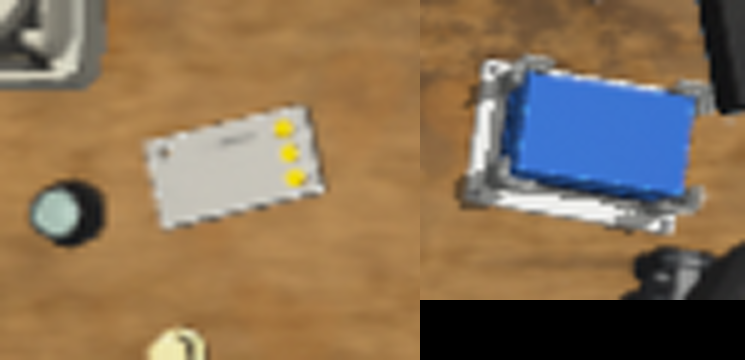

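plate_3 is now at (478.7, 386.8) mm, dots toward −y, loupe clear to its left. The stack sheet looks flat and centred.

>>> {"api": "play_rows", "payload": {"rows": [{"dx":0,"dy":0,"dz":0,"roll":-0.95,"fingers":0.2},{"dx":0,"dy":0,"dz":0,"roll":-0.95,"fingers":0.2},{"dx":0,"dy":0,"dz":0,"roll":-0.95,"fingers":0.2},{"dx":0,"dy":0,"dz":0,"roll":-0.95,"fingers":0.2},{"dx":0,"dy":0,"dz":0,"roll":-0.95,"fingers":0.2},{"dx":0,"dy":0,"dz":0,"roll":-0.98,"fingers":0.2},{"dx":0.79,"dy":0.19,"dz":0,"roll":0,"fingers":0.2},{"dx":0.79,"dy":0.19,"dz":0,"roll":0,"fingers":0.2},{"dx":0.79,"dy":0.19,"dz":0,"roll":0,"fingers":0.2},{"dx":0.79,"dy":0.19,"dz":0,"roll":0,"fingers":0.2},{"dx":0.79,"dy":0.19,"dz":0,"roll":0,"fingers":0.2},{"dx":0.79,"dy":0.19,"dz":0,"roll":0,"fingers":0.2},{"dx":0.79,"dy":0.19,"dz":0,"roll":0,"fingers":0.2},{"dx":0.79,"dy":0.19,"dz":0,"roll":0,"fingers":0.2},{"dx":0.79,"dy":0.19,"dz":0,"roll":0,"fingers":0.2},{"dx":0.79,"dy":0.19,"dz":0,"roll":0,"fingers":0.2}]}}

```text
time: 71.52
tool_pos: [0.4235, 0.0513, 0.19]
tcp_rot: [1.933, 2.474, 0.002]
wrist_force: [0.5, -0.2, -0.6]
width: 0.803
```

>>> {"api": "play_rows", "payload": {"rows": [{"dx":0.78,"dy":0.34,"dz":0,"roll":0,"fingers":0.2},{"dx":0.78,"dy":0.34,"dz":0,"roll":0,"fingers":0.2},{"dx":0.78,"dy":0.34,"dz":0,"roll":0,"fingers":0.2},{"dx":0.78,"dy":0.34,"dz":0,"roll":0,"fingers":0.2},{"dx":0.78,"dy":0.34,"dz":0,"roll":0,"fingers":0.2},{"dx":0.78,"dy":0.34,"dz":0,"roll":0,"fingers":0.2},{"dx":0.78,"dy":0.34,"dz":0,"roll":0,"fingers":0.2},{"dx":0.78,"dy":0.34,"dz":0,"roll":0,"fingers":0.2},{"dx":0.78,"dy":0.34,"dz":0,"roll":0,"fingers":0.2},{"dx":0.78,"dy":0.34,"dz":0,"roll":0,"fingers":0.2},{"dx":0,"dy":0,"dz":0.6,"roll":0,"fingers":0.2},{"dx":0,"dy":0,"dz":0.8,"roll":0,"fingers":0.2},{"dx":0,"dy":0,"dz":0.8,"roll":0,"fingers":0.2},{"dx":0,"dy":0,"dz":0.8,"roll":0,"fingers":0.2},{"dx":0,"dy":0,"dz":0.4,"roll":0,"fingers":0.2},{"dx":0,"dy":0,"dz":0,"roll":0,"fingers":0.2},{"dx":0,"dy":0,"dz":0,"roll":0,"fingers":0.2},{"dx":0,"dy":0,"dz":0,"roll":0,"fingers":0.2}]}}

```text
time: 73.02
tool_pos: [0.4802, 0.3863, 0.0546]
tcp_rot: [1.934, 2.475, 0.004]
wrist_force: [-0.5, 0.5, 0.8]
width: 0.801
```

```bash
python3 go.py .4787 .3868 .005 13.9; python3 - <<'E'
from m import *
c=cam('side')
P=np.array([[.4787,.3868,.012],[.4787+.042*.24,.3868-.042*.97,.012]])
q=P@np.array(c['R']).T+c['t'];u=q[:,0]/q[:,2]*c['fx']+c['cx'];v=q[:,1]/q[:,2]*c['fy']+c['cy'];print(u,v)
hs=cv2.cvtColor(c['pixels'],cv2.COLOR_RGB2HSV)
m=((hs[...,0]>20)&(hs[...,0]<34)&(hs[...,1]>110)&(hs[...,2]>100)).astype(np.uint8);m[:140]=0;m[215:]=0;m[:,:220]=0;m[:,330:]=0
n,l,st,ce=cv2.connectedComponentsWithStats(m)
for i in range(1,n):
    if st[i,4]>3: print('dot',ce[i].round(1),st[i,4],ray(c,ce[i],.012)[0,:2].round(4))
E
```

```text
t 73.0 p [0.4802 0.3863 0.0546] psi 13.99 q6 0.39 F [-0.5  0.5  0.8] w 0.801 tilt [0.002 0.002]
roll tot 0.021 shift tot [ 0.022 -0.034  1.239]
[245.29348368 252.94621463] [168.78686168 172.96505094]
dot [249.8 172.2] 5 [0.4817 0.3569]
```

>>> {"api": "play_rows", "payload": {"rows": [{"dx":0.02,"dy":-0.03,"dz":0.4,"roll":0,"fingers":0.2},{"dx":0,"dy":0,"dz":0.4,"roll":0,"fingers":0.2},{"dx":0,"dy":0,"dz":0.3,"roll":0,"fingers":0.2},{"dx":0,"dy":0,"dz":0.14,"roll":0,"fingers":0.2},{"dx":0,"dy":0,"dz":0,"roll":0,"fingers":0.2},{"dx":0,"dy":0,"dz":0,"roll":0,"fingers":0.2},{"dx":0,"dy":0,"dz":0,"roll":0,"fingers":0.2}]}}

```text
time: 73.65
tool_pos: [0.4782, 0.3859, 0.0048]
tcp_rot: [1.935, 2.475, 0.003]
wrist_force: [-0.3, 0.1, -0.8]
width: 0.799
```

>>> {"api": "play_rows", "payload": {"grip_force": 60, "rows": [{"dx":0,"dy":0,"dz":0,"roll":0,"fingers":0.35},{"dx":0,"dy":0,"dz":0,"roll":0,"fingers":0.5},{"dx":0,"dy":0,"dz":0,"roll":0,"fingers":0.65},{"dx":0,"dy":0,"dz":0,"roll":0,"fingers":0.65},{"dx":0,"dy":0,"dz":0,"roll":0,"fingers":0.65},{"dx":0,"dy":0,"dz":0,"roll":0,"fingers":0.65}]}}

```text
time: 74.15
tool_pos: [0.4783, 0.3859, 0.0051]
tcp_rot: [1.935, 2.475, 0.003]
wrist_force: [-0.6, -0.8, 6.8]
width: 0.514
```

```bash
python3 go.py .4787 .3868 .10 13.9 .553 .1318 .10 96.4
```

```text
t 74.2 p [0.4783 0.3859 0.0051] psi 13.96 q6 0.39 F [-0.6 -0.8  6.8] w 0.514 tilt [0.002 0.001]
roll tot 0.016 shift tot [ 0.019  0.014 -2.372]
roll tot -20.625 shift tot [-1.135 -6.542 -0.   ]
```

>>> {"api": "play_rows", "payload": {"rows": [{"dx":0,"dy":0,"dz":-0.2,"roll":0,"fingers":0.65},{"dx":0,"dy":0,"dz":-0.7,"roll":0,"fingers":0.65},{"dx":0,"dy":0,"dz":-0.75,"roll":0,"fingers":0.65},{"dx":0,"dy":0,"dz":-0.75,"roll":0,"fingers":0.65},{"dx":0,"dy":0,"dz":0,"roll":-1,"fingers":0.65},{"dx":0,"dy":0,"dz":0,"roll":-1,"fingers":0.65},{"dx":0,"dy":0,"dz":0,"roll":-1,"fingers":0.65},{"dx":0,"dy":0,"dz":0,"roll":-1,"fingers":0.65},{"dx":0,"dy":0,"dz":0,"roll":-1,"fingers":0.65},{"dx":0,"dy":0,"dz":0,"roll":-1,"fingers":0.65},{"dx":0,"dy":0,"dz":0,"roll":-1,"fingers":0.65},{"dx":0,"dy":0,"dz":0,"roll":-1,"fingers":0.65},{"dx":0,"dy":0,"dz":0,"roll":-1,"fingers":0.65},{"dx":0,"dy":0,"dz":0,"roll":-1,"fingers":0.65},{"dx":0,"dy":0,"dz":0,"roll":-1,"fingers":0.65},{"dx":0,"dy":0,"dz":0,"roll":-1,"fingers":0.65},{"dx":0,"dy":0,"dz":0,"roll":-1,"fingers":0.65},{"dx":0,"dy":0,"dz":0,"roll":-1,"fingers":0.65},{"dx":0,"dy":0,"dz":0,"roll":-1,"fingers":0.65},{"dx":0,"dy":0,"dz":0,"roll":-1,"fingers":0.65}]}}

```text
time: 75.82
tool_pos: [0.4767, 0.3847, 0.0991]
tcp_rot: [-0.324, -3.124, 0.002]
wrist_force: [1.2, -0.1, -3.3]
width: 0.515
```

>>> {"api": "play_rows", "payload": {"rows": [{"dx":0,"dy":0,"dz":0,"roll":-1,"fingers":0.65},{"dx":0,"dy":0,"dz":0,"roll":-1,"fingers":0.65},{"dx":0,"dy":0,"dz":0,"roll":-1,"fingers":0.65},{"dx":0,"dy":0,"dz":0,"roll":-1,"fingers":0.65},{"dx":0,"dy":0,"dz":0,"roll":-0.61,"fingers":0.65},{"dx":-0.13,"dy":-0.73,"dz":0,"roll":0,"fingers":0.65},{"dx":-0.13,"dy":-0.73,"dz":0,"roll":0,"fingers":0.65},{"dx":-0.13,"dy":-0.73,"dz":0,"roll":0,"fingers":0.65},{"dx":-0.13,"dy":-0.73,"dz":0,"roll":0,"fingers":0.65},{"dx":-0.13,"dy":-0.73,"dz":0,"roll":0,"fingers":0.65},{"dx":-0.13,"dy":-0.73,"dz":0,"roll":0,"fingers":0.65},{"dx":-0.13,"dy":-0.72,"dz":0,"roll":0,"fingers":0.65},{"dx":-0.13,"dy":-0.72,"dz":0,"roll":0,"fingers":0.65},{"dx":-0.12,"dy":-0.7,"dz":0,"roll":0,"fingers":0.65},{"dx":0,"dy":0,"dz":0.5,"roll":0,"fingers":0.65},{"dx":0,"dy":0,"dz":0.5,"roll":0,"fingers":0.65},{"dx":0,"dy":0,"dz":0.4,"roll":0,"fingers":0.65},{"dx":0,"dy":0,"dz":0,"roll":0,"fingers":0.65},{"dx":0,"dy":0,"dz":0,"roll":0,"fingers":0.65},{"dx":0,"dy":0,"dz":0,"roll":0,"fingers":0.65}]}}

```text
time: 77.48
tool_pos: [0.5529, 0.1315, 0.0443]
tcp_rot: [-0.176, 3.136, 0.0]
wrist_force: [0.6, -1.0, -2.8]
width: 0.513
```

```bash
python3 go.py .554 .1319 .035 96.4
```

```text
t 77.5 p [0.5529 0.1315 0.0443] psi 96.42 q6 -1.49 F [ 0.6 -1.  -2.8] w 0.513 tilt [0.001 0.   ]
roll tot 0.004 shift tot [-0.029  0.008  0.233]
```

>>> {"api": "play_rows", "payload": {"rows": [{"dx":0,"dy":0.01,"dz":0.13,"roll":0,"fingers":0.65},{"dx":0,"dy":0,"dz":0.07,"roll":0,"fingers":0.65},{"dx":0,"dy":0,"dz":0,"roll":0,"fingers":0.65},{"dx":0,"dy":0,"dz":0,"roll":0,"fingers":0.65},{"dx":0,"dy":0,"dz":0,"roll":0,"fingers":0.65}]}}

```text
time: 77.9
tool_pos: [0.5527, 0.1318, 0.036]
tcp_rot: [-0.176, 3.136, 0.0]
wrist_force: [0.6, 0.9, -2.2]
width: 0.51
```

>>> {"api": "play_rows", "payload": {"rows": [{"dx":0,"dy":0,"dz":0.04,"roll":0,"fingers":0.65},{"dx":0,"dy":0,"dz":0,"roll":0,"fingers":0.65},{"dx":0,"dy":0,"dz":0,"roll":0,"fingers":0.65}]}}

```text
time: 78.15
tool_pos: [0.553, 0.1319, 0.0351]
tcp_rot: [-0.175, 3.136, 0.0]
wrist_force: [-1.7, -0.6, 4.4]
width: 0.516
```

>>> {"api": "play_rows", "payload": {"rows": [{"dx":-0.1,"dy":0,"dz":0,"roll":0,"fingers":0.65},{"dx":-0.1,"dy":0,"dz":0,"roll":0,"fingers":0.65},{"dx":-0.1,"dy":0,"dz":0,"roll":0,"fingers":0.65},{"dx":0,"dy":0,"dz":0,"roll":0,"fingers":0.65},{"dx":0,"dy":0,"dz":0,"roll":0,"fingers":0.65}]}}

```text
time: 78.57
tool_pos: [0.5647, 0.1331, 0.0351]
tcp_rot: [0.175, -3.137, -0.0]
wrist_force: [-3.6, -2.2, 6.3]
width: 0.505
```

>>> {"api": "play_rows", "payload": {"rows": [{"dx":-0.06,"dy":0,"dz":0,"roll":0,"fingers":0.65},{"dx":0,"dy":0,"dz":0,"roll":0,"fingers":0.65},{"dx":0,"dy":0,"dz":0,"roll":0,"fingers":0.65}]}}

```text
time: 78.82
tool_pos: [0.5656, 0.1333, 0.0351]
tcp_rot: [0.175, -3.134, 0.0]
wrist_force: [-8.1, -1.3, 10.5]
width: 0.51
```

>>> {"api": "play_rows", "payload": {"rows": [{"dx":-0.06,"dy":0,"dz":0,"roll":0,"fingers":0.65},{"dx":0,"dy":0,"dz":0,"roll":0,"fingers":0.65},{"dx":0,"dy":0,"dz":0,"roll":0,"fingers":0.65}]}}

```text
time: 79.07
tool_pos: [0.5674, 0.1335, 0.0351]
tcp_rot: [0.175, -3.132, 0.0]
wrist_force: [-9.6, -0.9, 11.6]
width: 0.516
```

>>> {"api": "play_rows", "payload": {"rows": [{"dx":-0.04,"dy":0,"dz":0,"roll":0,"fingers":0.65},{"dx":0,"dy":0,"dz":0,"roll":0,"fingers":0.65},{"dx":0,"dy":0,"dz":0,"roll":0,"fingers":0.65}]}}

```text
time: 79.32
tool_pos: [0.5687, 0.1336, 0.0351]
tcp_rot: [0.175, -3.132, 0.0]
wrist_force: [-10.0, -2.1, 12.8]
width: 0.512
```

>>> {"api": "play_rows", "payload": {"rows": [{"dx":-0.05,"dy":0,"dz":0,"roll":0,"fingers":0.65},{"dx":0,"dy":0,"dz":0,"roll":0,"fingers":0.65},{"dx":0,"dy":0,"dz":0,"roll":0,"fingers":0.65}]}}

```text
time: 79.57
tool_pos: [0.5695, 0.1337, 0.035]
tcp_rot: [0.175, -3.129, 0.001]
wrist_force: [-12.7, -1.9, 15.2]
width: 0.51
```

>>> {"api": "play_rows", "payload": {"rows": [{"dx":-0.05,"dy":0,"dz":-0.02,"roll":0,"fingers":0.65},{"dx":0,"dy":0,"dz":0,"roll":0,"fingers":0.65},{"dx":0,"dy":0,"dz":0,"roll":0,"fingers":0.65},{"dx":0,"dy":0,"dz":0,"roll":0,"fingers":0.65},{"dx":0,"dy":0,"dz":0,"roll":0,"fingers":0.65},{"dx":0,"dy":0,"dz":0,"roll":0,"fingers":0.65}]}}

```text
time: 80.07
tool_pos: [0.5696, 0.1337, 0.0351]
tcp_rot: [0.175, -3.126, 0.001]
wrist_force: [-16.2, -1.2, 16.1]
width: 0.516
```

Firm on the stop at 0.5696. Hold a bit more, then flip.

>>> {"api": "play_rows", "payload": {"rows": [{"dx":0,"dy":0,"dz":0,"roll":0,"fingers":0.65},{"dx":0,"dy":0,"dz":0,"roll":0,"fingers":0.65},{"dx":0,"dy":0,"dz":0,"roll":0,"fingers":0.65},{"dx":0.2,"dy":0,"dz":-0.05,"roll":0,"fingers":0.65},{"dx":0.3,"dy":0,"dz":-0.2,"roll":0,"fingers":0.65},{"dx":0,"dy":0,"dz":-0.7,"roll":0,"fingers":0.65},{"dx":0,"dy":0,"dz":-0.7,"roll":0,"fingers":0.65},{"dx":0,"dy":0,"dz":0,"roll":1,"fingers":0.65},{"dx":0,"dy":0,"dz":0,"roll":1,"fingers":0.65},{"dx":0,"dy":0,"dz":0,"roll":1,"fingers":0.65},{"dx":0,"dy":0,"dz":0,"roll":1,"fingers":0.65},{"dx":0,"dy":0,"dz":0,"roll":1,"fingers":0.65},{"dx":0,"dy":0,"dz":0,"roll":1,"fingers":0.65},{"dx":0,"dy":0,"dz":0,"roll":1,"fingers":0.65},{"dx":0,"dy":0,"dz":0,"roll":1,"fingers":0.65},{"dx":0,"dy":0,"dz":0,"roll":1,"fingers":0.65},{"dx":0,"dy":0,"dz":0,"roll":1,"fingers":0.65},{"dx":0,"dy":0,"dz":0,"roll":1,"fingers":0.65},{"dx":0,"dy":0,"dz":0,"roll":1,"fingers":0.65},{"dx":0,"dy":0,"dz":0,"roll":1,"fingers":0.65}]}}

```text
time: 81.73
tool_pos: [0.5548, 0.1319, 0.1003]
tcp_rot: [1.222, 2.894, -0.0]
wrist_force: [-0.1, 0.4, -3.0]
width: 0.513
```

>>> {"api": "play_rows", "payload": {"rows": [{"dx":0,"dy":0,"dz":0,"roll":1,"fingers":0.65},{"dx":0,"dy":0,"dz":0,"roll":1,"fingers":0.65},{"dx":0,"dy":0,"dz":0,"roll":1,"fingers":0.65},{"dx":0,"dy":0,"dz":0,"roll":1,"fingers":0.65},{"dx":0,"dy":0,"dz":0,"roll":1,"fingers":0.65},{"dx":0,"dy":0,"dz":0,"roll":1,"fingers":0.65},{"dx":0,"dy":0,"dz":0,"roll":1,"fingers":0.65},{"dx":0,"dy":0,"dz":0,"roll":1,"fingers":0.65},{"dx":0,"dy":0,"dz":0,"roll":1,"fingers":0.65},{"dx":0,"dy":0,"dz":0,"roll":1,"fingers":0.65},{"dx":0,"dy":0,"dz":0,"roll":1,"fingers":0.65},{"dx":0,"dy":0,"dz":0,"roll":1,"fingers":0.65},{"dx":0,"dy":0,"dz":0,"roll":1,"fingers":0.65},{"dx":0,"dy":0,"dz":0,"roll":1,"fingers":0.65},{"dx":0,"dy":0,"dz":0,"roll":1,"fingers":0.65},{"dx":0,"dy":0,"dz":0,"roll":1,"fingers":0.65},{"dx":0,"dy":0,"dz":0,"roll":1,"fingers":0.65},{"dx":0,"dy":0,"dz":0,"roll":1,"fingers":0.65},{"dx":0,"dy":0,"dz":0,"roll":1,"fingers":0.65},{"dx":0,"dy":0,"dz":0,"roll":1,"fingers":0.65}]}}

```text
time: 83.4
tool_pos: [0.5548, 0.1319, 0.1004]
tcp_rot: [2.797, 1.431, 0.0]
wrist_force: [-1.1, -0.4, -2.8]
width: 0.511
```

>>> {"api": "play_rows", "payload": {"rows": [{"dx":0,"dy":0,"dz":0,"roll":1,"fingers":0.65},{"dx":0,"dy":0,"dz":0,"roll":1,"fingers":0.65},{"dx":0,"dy":0,"dz":0,"roll":1,"fingers":0.65},{"dx":0,"dy":0,"dz":0,"roll":1,"fingers":0.65},{"dx":0,"dy":0,"dz":0,"roll":1,"fingers":0.65},{"dx":0,"dy":0,"dz":0,"roll":1,"fingers":0.65},{"dx":0,"dy":0,"dz":0,"roll":1,"fingers":0.65},{"dx":0,"dy":0,"dz":0,"roll":1,"fingers":0.65},{"dx":0,"dy":0,"dz":0,"roll":1,"fingers":0.65},{"dx":0,"dy":0,"dz":0,"roll":1,"fingers":0.65},{"dx":0,"dy":0,"dz":0,"roll":1,"fingers":0.65},{"dx":0,"dy":0,"dz":0,"roll":1,"fingers":0.65},{"dx":0,"dy":0,"dz":0.4,"roll":0,"fingers":0.65},{"dx":0,"dy":0,"dz":0.5,"roll":0,"fingers":0.65},{"dx":0,"dy":0,"dz":0.4,"roll":0,"fingers":0.65},{"dx":0,"dy":0,"dz":0.12,"roll":0,"fingers":0.65},{"dx":0,"dy":0,"dz":0,"roll":0,"fingers":0.65},{"dx":0,"dy":0,"dz":0,"roll":0,"fingers":0.65},{"dx":0,"dy":0,"dz":0,"roll":0,"fingers":0.65}]}}

```text
time: 84.98
tool_pos: [0.556, 0.1321, 0.0451]
tcp_rot: [-3.136, -0.175, -0.003]
wrist_force: [0.5, 0.6, -3.2]
width: 0.511
```

```bash
python3 go.py .553 .1317 .035 -83.6
```

```text
t 85.0 p [0.556  0.1321 0.0451] psi -83.59 q6 1.65 F [ 0.5  0.6 -3.2] w 0.511 tilt [0.002 0.   ]
roll tot 0.001 shift tot [-0.076  0.002  0.254]
```

>>> {"api": "play_rows", "payload": {"rows": [{"dx":0,"dy":0,"dz":0.14,"roll":0,"fingers":0.65},{"dx":0,"dy":0,"dz":0.07,"roll":0,"fingers":0.65},{"dx":0,"dy":0,"dz":0,"roll":0,"fingers":0.65},{"dx":0,"dy":0,"dz":0,"roll":0,"fingers":0.65},{"dx":0,"dy":0,"dz":0,"roll":0,"fingers":0.65}]}}

```text
time: 85.4
tool_pos: [0.555, 0.132, 0.0358]
tcp_rot: [-3.137, -0.175, -0.0]
wrist_force: [-1.6, -0.8, -2.0]
width: 0.509
```

>>> {"api": "play_rows", "payload": {"rows": [{"dx":0,"dy":0,"dz":0.04,"roll":0,"fingers":0.65},{"dx":0,"dy":0,"dz":0,"roll":0,"fingers":0.65},{"dx":0,"dy":0,"dz":0,"roll":0,"fingers":0.65}]}}

```text
time: 85.65
tool_pos: [0.5553, 0.132, 0.0351]
tcp_rot: [-3.137, -0.176, -0.001]
wrist_force: [-3.5, -0.7, 5.7]
width: 0.506
```

>>> {"api": "play_rows", "payload": {"rows": [{"dx":0.1,"dy":0,"dz":0,"roll":0,"fingers":0.65},{"dx":0.1,"dy":0,"dz":0,"roll":0,"fingers":0.65},{"dx":0,"dy":0,"dz":0,"roll":0,"fingers":0.65},{"dx":0,"dy":0,"dz":0,"roll":0,"fingers":0.65}]}}

```text
time: 85.98
tool_pos: [0.5625, 0.1328, 0.0351]
tcp_rot: [3.137, 0.176, -0.002]
wrist_force: [-4.9, -1.3, 8.2]
width: 0.509
```

>>> {"api": "play_rows", "payload": {"rows": [{"dx":0.06,"dy":0,"dz":0,"roll":0,"fingers":0.65},{"dx":0,"dy":0,"dz":0,"roll":0,"fingers":0.65},{"dx":0,"dy":0,"dz":0,"roll":0,"fingers":0.65}]}}

```text
time: 86.23
tool_pos: [0.5638, 0.133, 0.0351]
tcp_rot: [3.136, 0.176, -0.006]
wrist_force: [-8.6, -0.8, 10.2]
width: 0.511
```

>>> {"api": "play_rows", "payload": {"rows": [{"dx":0.06,"dy":0,"dz":0,"roll":0,"fingers":0.65},{"dx":0,"dy":0,"dz":0,"roll":0,"fingers":0.65},{"dx":0,"dy":0,"dz":0,"roll":0,"fingers":0.65}]}}

```text
time: 86.48
tool_pos: [0.5656, 0.1332, 0.0351]
tcp_rot: [3.136, 0.176, -0.007]
wrist_force: [-8.9, -0.0, 11.7]
width: 0.509
```

>>> {"api": "play_rows", "payload": {"rows": [{"dx":0.06,"dy":0,"dz":0,"roll":0,"fingers":0.65},{"dx":0,"dy":0,"dz":0,"roll":0,"fingers":0.65},{"dx":0,"dy":0,"dz":0,"roll":0,"fingers":0.65}]}}

```text
time: 86.73
tool_pos: [0.5668, 0.1333, 0.0351]
tcp_rot: [3.136, 0.176, -0.011]
wrist_force: [-12.8, -2.2, 16.2]
width: 0.511
```

>>> {"api": "play_rows", "payload": {"rows": [{"dx":0.05,"dy":0,"dz":-0.02,"roll":0,"fingers":0.65},{"dx":0,"dy":0,"dz":0,"roll":0,"fingers":0.65},{"dx":0,"dy":0,"dz":0,"roll":0,"fingers":0.65},{"dx":0,"dy":0,"dz":0,"roll":0,"fingers":0.65},{"dx":0,"dy":0,"dz":0,"roll":0,"fingers":0.65},{"dx":0,"dy":0,"dz":0,"roll":0,"fingers":0.65}]}}

```text
time: 87.23
tool_pos: [0.5668, 0.1333, 0.0351]
tcp_rot: [3.136, 0.176, -0.017]
wrist_force: [-16.5, -2.0, 14.7]
width: 0.511
```

>>> {"api": "play_rows", "payload": {"rows": [{"dx":0,"dy":0,"dz":0,"roll":0,"fingers":0.65},{"dx":0,"dy":0,"dz":0,"roll":0,"fingers":0.65},{"dx":0,"dy":0,"dz":0,"roll":0,"fingers":0.65},{"dx":-0.2,"dy":0,"dz":-0.05,"roll":0,"fingers":0.65},{"dx":-0.1,"dy":0,"dz":-0.2,"roll":0,"fingers":0.65},{"dx":0,"dy":0,"dz":-0.75,"roll":0,"fingers":0.65},{"dx":0,"dy":0,"dz":-0.75,"roll":0,"fingers":0.65},{"dx":0,"dy":0,"dz":-0.75,"roll":0,"fingers":0.65},{"dx":-0.64,"dy":0.09,"dz":0,"roll":0,"fingers":0.65},{"dx":-0.64,"dy":0.09,"dz":0,"roll":0,"fingers":0.65},{"dx":-0.64,"dy":0.09,"dz":0,"roll":0,"fingers":0.65},{"dx":-0.64,"dy":0.09,"dz":0,"roll":0,"fingers":0.65},{"dx":-0.64,"dy":0.09,"dz":0,"roll":0,"fingers":0.65}]}}

```text
time: 88.32
tool_pos: [0.4341, 0.1001, 0.1351]
tcp_rot: [-3.137, -0.176, -0.002]
wrist_force: [-0.3, -0.4, -2.0]
width: 0.508
```

>>> {"api": "play_rows", "payload": {"rows": [{"dx":0,"dy":0,"dz":0,"roll":-1,"fingers":0.65},{"dx":0,"dy":0,"dz":0,"roll":-1,"fingers":0.65},{"dx":0,"dy":0,"dz":0,"roll":-1,"fingers":0.65},{"dx":0,"dy":0,"dz":0,"roll":-1,"fingers":0.65},{"dx":0,"dy":0,"dz":0,"roll":-1,"fingers":0.65},{"dx":0,"dy":0,"dz":0,"roll":-1,"fingers":0.65},{"dx":0,"dy":0,"dz":0,"roll":-1,"fingers":0.65},{"dx":0,"dy":0,"dz":0,"roll":-1,"fingers":0.65},{"dx":0,"dy":0,"dz":0,"roll":-1,"fingers":0.65},{"dx":0,"dy":0,"dz":0,"roll":-1,"fingers":0.65},{"dx":0,"dy":0,"dz":0,"roll":-1,"fingers":0.65},{"dx":0,"dy":0,"dz":0,"roll":-1,"fingers":0.65},{"dx":0,"dy":0,"dz":0,"roll":-1,"fingers":0.65},{"dx":0,"dy":0,"dz":0,"roll":-1,"fingers":0.65},{"dx":0,"dy":0,"dz":0,"roll":-1,"fingers":0.65},{"dx":0,"dy":0,"dz":0,"roll":-1,"fingers":0.65},{"dx":0,"dy":0,"dz":0,"roll":-1,"fingers":0.65},{"dx":0,"dy":0,"dz":0,"roll":-1,"fingers":0.65},{"dx":0,"dy":0,"dz":0,"roll":-0.68,"fingers":0.65}]}}

```text
time: 89.9
tool_pos: [0.4352, 0.1004, 0.1352]
tcp_rot: [2.383, 2.046, 0.002]
wrist_force: [0.3, 0.6, -2.2]
width: 0.516
```

>>> {"api": "play_rows", "payload": {"rows": [{"dx":-0.79,"dy":0.12,"dz":0,"roll":0,"fingers":0.65},{"dx":-0.79,"dy":0.12,"dz":0,"roll":0,"fingers":0.65},{"dx":-0.79,"dy":0.12,"dz":0,"roll":0,"fingers":0.65},{"dx":-0.79,"dy":0.12,"dz":0,"roll":0,"fingers":0.65},{"dx":-0.79,"dy":0.12,"dz":0,"roll":0,"fingers":0.65},{"dx":-0.79,"dy":0.12,"dz":0,"roll":0,"fingers":0.65},{"dx":-0.79,"dy":0.12,"dz":0,"roll":0,"fingers":0.65},{"dx":-0.79,"dy":0.12,"dz":0,"roll":0,"fingers":0.65},{"dx":-0.79,"dy":0.12,"dz":0,"roll":0,"fingers":0.65},{"dx":-0.79,"dy":0.12,"dz":0,"roll":0,"fingers":0.65},{"dx":0,"dy":0,"dz":0,"roll":0,"fingers":0.65}]}}

```text
time: 90.82
tool_pos: [0.4345, -0.2248, 0.136]
tcp_rot: [2.386, 2.035, -0.001]
wrist_force: [0.6, -0.2, -2.2]
width: 0.509
```

```bash
python3 go.py .572 -.3025 .13 -8.9
```

```text
t 90.8 p [ 0.4345 -0.2248  0.136 ] psi -9.08 q6 -0.37 F [ 0.6 -0.2 -2.2] w 0.509 tilt [ 0.003 -0.005]
roll tot -0.046 shift tot [-1.387  3.697  0.15 ]
```

>>> {"api": "play_rows", "payload": {"rows": [{"dx":-0.28,"dy":0.74,"dz":0,"roll":0,"fingers":0.65},{"dx":-0.28,"dy":0.74,"dz":0,"roll":0,"fingers":0.65},{"dx":-0.28,"dy":0.74,"dz":0,"roll":0,"fingers":0.65},{"dx":-0.28,"dy":0.74,"dz":0,"roll":0,"fingers":0.65},{"dx":-0.28,"dy":0.74,"dz":0,"roll":0,"fingers":0.65},{"dx":0,"dy":0,"dz":0,"roll":0,"fingers":0.65},{"dx":0,"dy":0,"dz":0.4,"roll":0,"fingers":0.65},{"dx":0,"dy":0,"dz":0.4,"roll":0,"fingers":0.65},{"dx":0,"dy":0,"dz":0.4,"roll":0,"fingers":0.65},{"dx":0,"dy":0,"dz":0.2,"roll":0,"fingers":0.65},{"dx":0,"dy":0,"dz":0,"roll":0,"fingers":0.65},{"dx":0,"dy":0,"dz":0,"roll":0,"fingers":0.65},{"dx":0,"dy":0,"dz":0,"roll":0,"fingers":0.65}]}}

```text
time: 91.9
tool_pos: [0.5719, -0.2977, 0.0801]
tcp_rot: [2.385, 2.042, 0.001]
wrist_force: [0.6, 0.1, -2.8]
width: 0.511
```

```bash
python3 go.py .572 -.3025 .067 -8.9
```

```text
t 91.9 p [ 0.5719 -0.2977  0.0801] psi -8.87 q6 -0.36 F [ 0.6  0.1 -2.8] w 0.511 tilt [ 0.002 -0.001]
roll tot 0.008 shift tot [-0.119  0.021  0.327]
```

>>> {"api": "play_rows", "payload": {"rows": [{"dx":-0.12,"dy":0.01,"dz":0.1,"roll":0,"fingers":0.65},{"dx":0,"dy":0,"dz":0.12,"roll":0,"fingers":0.65},{"dx":0,"dy":0,"dz":0.05,"roll":0,"fingers":0.65},{"dx":0,"dy":0,"dz":0,"roll":0,"fingers":0.65},{"dx":0,"dy":0,"dz":0,"roll":0,"fingers":0.65},{"dx":0,"dy":0,"dz":0,"roll":0,"fingers":0.65}]}}

```text
time: 92.4
tool_pos: [0.5712, -0.3028, 0.0687]
tcp_rot: [2.386, 2.042, 0.0]
wrist_force: [-0.9, -2.2, 1.3]
width: 0.516
```

>>> {"api": "play_rows", "payload": {"rows": [{"dx":0,"dy":0,"dz":0.05,"roll":0,"fingers":0.65},{"dx":0,"dy":0,"dz":0,"roll":0,"fingers":0.65},{"dx":0,"dy":0,"dz":0,"roll":0,"fingers":0.65}]}}

```text
time: 92.65
tool_pos: [0.5712, -0.3028, 0.0686]
tcp_rot: [2.386, 2.042, -0.0]
wrist_force: [-3.3, 1.1, 10.6]
width: 0.514
```

>>> {"api": "play_rows", "payload": {"rows": [{"dx":0,"dy":0,"dz":-0.04,"roll":0,"fingers":0.65},{"dx":0,"dy":0,"dz":0,"roll":0,"fingers":0.45},{"dx":0,"dy":0,"dz":0,"roll":0,"fingers":0.3},{"dx":0,"dy":0,"dz":0,"roll":0,"fingers":0.2},{"dx":0,"dy":0,"dz":0,"roll":0,"fingers":0.2},{"dx":0,"dy":0,"dz":0,"roll":0,"fingers":0.2},{"dx":0,"dy":0,"dz":-0.4,"roll":0,"fingers":0.2},{"dx":0,"dy":0,"dz":-0.8,"roll":0,"fingers":0.2},{"dx":0,"dy":0,"dz":-0.8,"roll":0,"fingers":0.2},{"dx":0,"dy":0,"dz":-0.8,"roll":0,"fingers":0.2},{"dx":0.2,"dy":-0.75,"dz":0,"roll":0,"fingers":0.2},{"dx":0.2,"dy":-0.75,"dz":0,"roll":0,"fingers":0.2},{"dx":0.2,"dy":-0.75,"dz":0,"roll":0,"fingers":0.2},{"dx":0.5,"dy":-0.75,"dz":0,"roll":0,"fingers":0.2},{"dx":0.5,"dy":-0.75,"dz":0,"roll":0,"fingers":0.2},{"dx":0.7,"dy":0,"dz":0,"roll":0,"fingers":0.2},{"dx":0.7,"dy":0,"dz":0,"roll":0,"fingers":0.2},{"dx":0,"dy":0,"dz":0,"roll":0,"fingers":0.2},{"dx":0,"dy":0,"dz":0,"roll":0,"fingers":0.2}]}}

```text
time: 94.23
tool_pos: [0.4412, -0.1596, 0.1798]
tcp_rot: [2.383, 2.046, 0.0]
wrist_force: [-0.2, -0.4, 0.1]
width: 0.802
```

```bash
python3 - <<'E'
from m import *
a=cam('top');b=cam('side');X=pts(a)
print(np.nanmedian(X[196:205,428:440,2]))
h=win(a,405,175,462,232); m=(h[...,1]<50)&(h[...,2]>140)
A=cv2.resize(a['pixels'][170:235,395:465,::-1],None,fx=5.5,fy=5.5,interpolation=2)
B=cv2.resize(b['pixels'][215:300,350:420,::-1],None,fx=5,fy=5,interpolation=2)
o=np.zeros((430,740,3),np.uint8);o[:A.shape[0],:A.shape[1]]=A;o[:B.shape[0],387:387+350]=B[:,:350];cv2.imwrite('pics/g10.png',o)
E
```

```text
0.07671044258525381
```

View pics/g10.png

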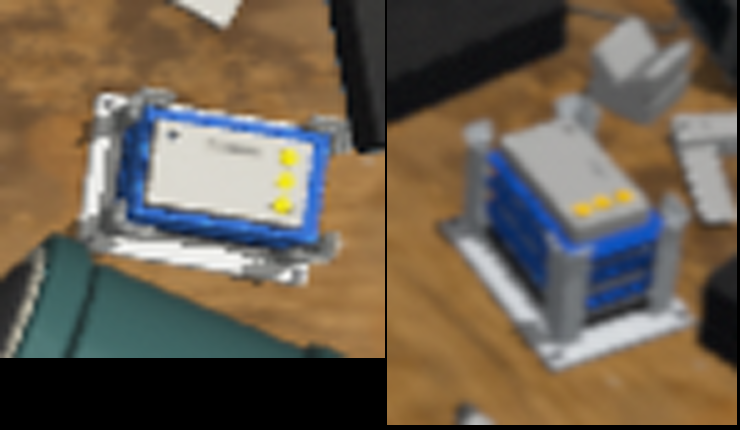

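The stack is complete: three plates on three blue sheets. plate_3 is on top, flat and centred, with no overhang, and the arm is clear.

```bash
python3 -c "
from workcell import bot
print(bot.finish_job()); print(bot.read_state()['time'])"
```

```text
the job is handed in; nothing more can be done
None
the job is handed in; nothing more can be done
```

The job is handed in, at about 94 s of the 210 s allowed. All three dotted plates (1, 2 and 3) were there and were checked in order, dotted end first, then plain end. The finished stack from below is the undotted plate, sheet_3, plate_1, sheet_2, plate_2, sheet_1, plate_3.

- **Fixture checks:** every end stalled firmly against the stop. The tool did not move under further push, the force was about 14–16 N, and each end was held there for at least 0.4 s. The two stall positions of each plate agree on the same stop plane within about 0.1 mm.
- **Stack at the end:** the last top and side views show three plates alternating with three sheets. plate_3 sits on top, flat and centred with no overhang, and the arm is clear of it.
- **plate_3 knocked:** it had moved about 5 cm during the run, so I measured it again before grasping it.
- **Checks that were weak or disagreed:**
    - **Needle:** I saw the dial needle move only on the first check; later the arm hid the dial, so flushness there rests on force and position.
    - **Depth heights:** the readings ran 1–3 mm high throughout.
    - **Sheet pile:** sheets 1 and 2 turned out to lie parallel, not crosswise as described.
    - **Bystanders:** I did not recheck the positions of the micrometer, brass bush, loupe and ring gauge at the end; no move went near them.

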